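# Set the drinks tray: square up coasters, brush and place the tumbler

### The arm

A 6-joint arm with a two-finger parallel gripper is mounted at the origin on the work surface. World frame = base frame: x ahead of the robot, y to its left, z up, the work surface at z = 0. Lengths are in m, angles in rad, forces in N, time in s.
With the tool pointing down it reaches from about 0.225 to 0.875 m from the base axis. Payload 3.4 kg.
Tool frame: the origin (TCP) lies midway between the tips of the shut fingers; the grasp point (between the pads) lies behind it (manip.grip_point_offset is the z of the grasp point in the tool frame, in m); z points along the fingers, x is the direction in which the jaws open and shut, and the axes are right-handed (so a half turn about z gives the same grasp; the last joint's range is limited). The gripper opens to 85 mm and grips with 20 to 120 N. Pads are 22 mm wide; open, the fingers measure 114 mm over their backs; the gripper's body (76 mm by 85 mm) begins 54 mm behind the grasp point. The pads swing forward as they close: fully open they stand 13 mm farther back than shut.
Start: joints at [1.079, 0.276, 1.505, -0, 1.361, -0.121], TCP at [0.208, 0.536, 0.201] pointing down, gripper open.
Joint ranges: [-2.89, 2.89], [-0.75, 2.08], [0.22, 2.7], [-1.18, 4.32], [0.11, 2.71], [-2.7, 2.7]. Speed limits (rad/s): [2.57, 2.57, 3.14, 3.14, 3.14, 3.14].

### API

Orientations are given as a unit quaternion [w, x, y, z].
In Python, from rig import manip, eyes, recognise, regions_of, mark_of gives the robot as it stands.
- The arm moves only by the shell command python3 -m inch 'ROWS' [FORCE]. ROWS is JSON, a list of rows, each a list of 5 numbers: the gripper command: -1 is shut, 1 is fully open, values between are in proportion, then the shift along the tool's x, y, z in mm, then the turn about the tool's z in degrees. A call has 1 to 20 rows; each row shifts and turns the pose as measured when the row begins, along the tool's axes as they then stand; what a row does not reach is not made up. A row lasts 1/12 s, in which the tool goes at most 41.7 mm and 7.16 degrees, less where a joint would pass 70% of its speed; a pose out of reach is approached as far as the arm can. A call with a gripper value outside its range is refused whole. The fingers move at their own pace and stop on an object; FORCE is the grip in N (left out, the last holds). Time passes only in rows, so rows that do not move let the fingers close. It gives the time, the measured TCP pose, the force and the opening at its end, in the units of the state.
- manip.get_state(): the state, without advancing time (a new reading comes with each control period).
- eyes.get_image(name): name is "side" or "top"; returns a dict with "frame" (480x640x3 uint8, red, green, blue), "K" (3x3 intrinsics, pixels), "rvec" (rotation vector, rad) and "tvec" (3), from world to camera coordinates, as OpenCV has them. Camera axes: x right, y down, z forward; pixel columns grow to the right and rows downward; lengths in m; the calibration is good to about 2 mm. A picture is of the moment at which its call begins. There is no depth.
- manip.sign_off(): hands the job in, once; it reports no verdict.
Trained networks look in a picture, given as the dict that the camera call returned (one of the last four; its "shot" number tells which), for a name from the list of things; names that differ only in an ending like _2 or _b are one class to them, and where a whole thing is asked for, a point or a joint stands for the part that bears it (a point fixed in the world has none). Each returns a list of dicts, best first, with "confidence" (0 to 1); they miss things now and then, are a little off and sometimes report something else, mostly with a low value. They report only what shows in the picture. A call takes as long as a camera call. They do not tell look-alikes from the thing itself.
- recognise(picture, target): "bbox" ([left, top, width, height] in pixels, round what is visible of it).
- regions_of(picture, target): "mask" (480x640 bool, what is visible of it) and "bbox" ([left, top, width, height] in pixels, round what is visible of it).
- mark_of(picture, target): "point" ([row, column] in pixels: a listed point, or the origin of a listed thing).
The state is a dict: "clock": time; "qpos": joint angles; "qd": joint speeds; "effort": joint torques, N m; "position": TCP position; "ee_rot": TCP orientation; "contact_force": force on the tool from outside, world axes, zero at the start; "moment": the same for the moment, N m; "width": finger opening in m.
Only numpy, scipy, OpenCV 4.12 (cv2) and the standard library are available. Lean on these libraries where they do the work, as an engineer would, in place of code of your own. Each camera call takes 0.05 s, during which the arm holds its last target.

### The job

Set the drinks tray. Push all the loose square coasters flush against the tray's far raised edge in one tight row, the first one right into the corner where the two raised edges meet and each next one touching its neighbour. Scrub out the steel tumbler with the long brush, three times right down to the bottom and back up to the rim; return the brush upright to its holder, and only then stand the tumbler upright in the middle of the corner coaster, without ever tipping the tumbler over or disturbing the remote and the candle.

Things in the scene. Friction and masses are not known exactly. Their poses are not given: they have to be found in the camera images.
- tray: fixed woven tray, floor 320 mm (x) by 410 mm (y), 10 mm thick (its top 10 mm above the table). Only two sides have raised edges, 18 mm wide, their tops 26 mm above the tray floor: the far one (tray's +x side, along y) and the left one (tray's +y side, along x). The near and right sides are open. Origin: centre of its underside; turned a little about z
- corner (a point): the inner corner of the tray on its floor, where the inner faces of the two raised edges meet; axes as the tray's (far edge on the +x side, left edge on the +y side; the tray floor extends to -x and -y). A coaster fully home in the corner has its centre 45 mm from both edges, the next ones 90 mm further to -y each
- coaster_1: a square marble coaster, 90 x 90 mm and 12 mm thick, about 0.2 kg, lying flat on the tray floor; too wide to grip, so it is slid. Origin: centre of its underside; z up, x and y square to its edges. May be absent (None)
- coaster_2: a square marble coaster, 90 x 90 mm and 12 mm thick, about 0.2 kg, lying flat on the tray floor; too wide to grip, so it is slid. Origin: centre of its underside; z up, x and y square to its edges. May be absent (None)
- coaster_3: a square marble coaster, 90 x 90 mm and 12 mm thick, about 0.2 kg, lying flat on the tray floor; too wide to grip, so it is slid. Origin: centre of its underside; z up, x and y square to its edges. May be absent (None)
- tumbler: open stainless steel tumbler, 100 mm high, outer diameter 60 mm at the foot and 66 mm at the rim, wall 3 mm, inner floor 6 mm above its underside, 0.22 kg; stands upright on the table. Origin: centre of its underside, z up to the mouth
- holder: fixed white conical brush holder, 75 mm high, outer diameter 72 mm at the foot and 46 mm at the top, mouth 38 mm wide, inner floor 6 mm above the table. Origin: centre of its underside
- brush: long round brush, 205 mm, 70 g: dark bristle head 28 mm in diameter over the lowest 80 mm, then a wooden handle 18 mm in diameter up to the end. Origin: centre of the flat bristle tip; z runs along the brush towards the handle's end. It starts upright in the holder, tip on the holder's floor, and may lean a little
- remote: black remote control lying on the table, 170 x 45 x 18 mm, to be left alone. Origin: centre of its underside, x along its length
- candle: white candle jar, 64 mm in diameter, 55 mm high, to be left alone. Origin: centre of its underside
There are look-alikes about, which are no part of the job. Of the things that look like the brush, the smaller one is meant.

How it is judged:
By the outcome, as a careful person would: the job done as asked, in the order asked, and still so for the second after the job is handed in, with the robot touching nothing.
Of coaster_1, coaster_2, coaster_3 only 2 to 3 are there at a start; the rules pass over those that are not, and their reading is None.
At some moment in a run one of coaster_1, coaster_2, coaster_3 may be knocked a few centimetres aside while the robot is not near it.
It also fails if it takes over 210 s, if anything falls off the work surface, if the arm or the gripper's body presses on something with over 40 N, if the wrist force passes 120 N, or if a joint passes its speed limit or range.

## Working session

There is one attempt and no reset: what is moved stays moved. The work goes in short steps, Python scripts to look and compute and a shell command to move; the robot and the scene stay as the last step left them, time stands still between calls to the robot, and variables do not carry over. Pictures are saved under pics/ and viewed, and the job is handed in when it is done.

```bash
ls; mkdir -p pics; python3 - <<'E'
from rig import manip, eyes, recognise, regions_of, mark_of
import cv2
print(manip.get_state()); print(manip.grip_point_offset)
for n in ("side","top"):
    p=eyes.get_image(n); cv2.imwrite(f"pics/{n}0.png",p["frame"][:,:,::-1]); print(n,p["K"],p["rvec"],p["tvec"])
    for t in ["tray","corner","coaster_1","tumbler","holder","brush","remote","candle"]:
        print(t,[(m["point"],round(m["confidence"],2)) for m in mark_of(p,t)],[(r["bbox"],round(r["confidence"],2)) for r in recognise(p,t)] if t!="corner" else "")
E
```

```text
pics
{'clock': 0.0, 'qpos': array([ 1.07902074e+00,  2.76607812e-01,  1.50613349e+00,  1.68756416e-06,
        1.36067355e+00, -1.21016076e-01]), 'qd': array([ 0.0024726 ,  0.00147374,  0.00055303, -0.0013413 , -0.00048076,
       -0.00026895]), 'effort': array([ 2.94785696e-04, -4.16778123e+01, -2.45807111e+01,  6.38525648e-05,
        1.08393375e-02,  1.19807123e-05]), 'position': array([0.20807625, 0.5354159 , 0.19983229]), 'ee_rot': array([ 4.19189922e-04,  8.25324979e-01,  5.64657284e-01, -8.08943745e-04]), 'contact_force': array([-0.33019574, -0.02200836, -0.2474316 ]), 'moment': array([0.01036138, 0.00199198, 0.00032015]), 'width': 0.08550147391911017}
-0.0187
side [[615.12294072   0.         318.73812883]
 [  0.         615.12294072 248.52121281]
 [  0.           0.           1.        ]] [ 2.42349927 -0.3212331   0.13074259] [-0.55106951  0.14385032  1.241753  ]
tray [([267.7, 316.3], 0.87)] [([225.7, 181.9, 194.9, 185.2], 0.7)]
corner [([191.7, 351.5], 0.72)] 
coaster_1 [([228.4, 302.8], 0.84), ([319.3, 331.5], 0.82)] [([308.3, 295.5, 42.7, 41.2], 0.69), ([277.3, 207.1, 46.
[... 987 characters left out ...]
 259.3], 0.58)] 
coaster_1 [([231.8, 283.3], 0.9), ([238.3, 379.8], 0.9)] [([264.0, 213.7, 38.5, 41.7], 0.83), ([362.0, 215.9, 42.1, 44.2], 0.64), ([244.6, 166.5, 166.7, 130.4], 0.26)]
tumbler [([258.5, 451.4], 0.82), ([254.7, 191.0], 0.35)] [([441.4, 236.1, 39.4, 33.9], 0.92), ([245.0, 167.4, 167.2, 130.6], 0.58)]
holder [([252.9, 192.3], 0.95)] [([175.5, 238.2, 28.6, 28.9], 0.88)]
brush [([293.2, 158.0], 0.89), ([258.9, 189.2], 0.66)] [([119.6, 280.1, 49.8, 20.2], 0.67), ([163.4, 239.2, 28.9, 14.7], 0.58), ([443.9, 238.8, 36.6, 30.4], 0.25)]
remote [] [([451.0, 167.0, 16.9, 62.5], 0.97)]
candle [([205.8, 170.0], 0.56)] [([152.1, 190.0, 30.2, 27.8], 0.6), ([164.8, 239.3, 29.5, 15.3], 0.56)]
```

View pics/side0.png

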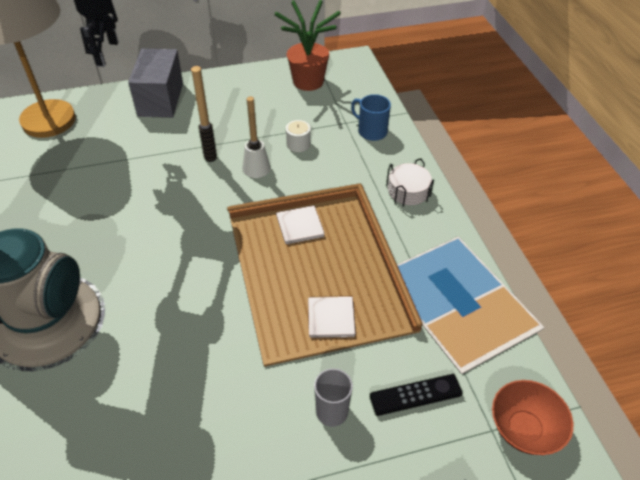

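View pics/top0.png

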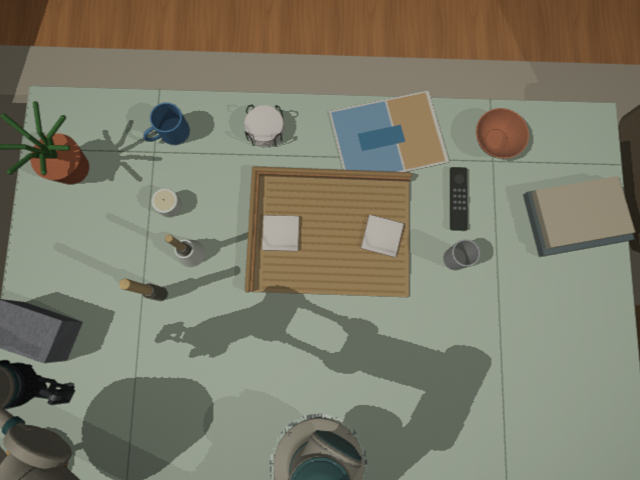

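The side view shows the tray at (325,270) with two coasters at (302,225) and (331,317). The tumbler is at (333,400), the holder and small brush at (255,140), and the larger look-alike brush at (205,115). The top view shows the same: coasters at (281,233) and (383,235), tumbler at (465,253), holder at (187,250), remote at (459,198), candle at (164,201). Next I'll localise these metrically.

```bash
cat > h.py <<'E'
import numpy as np, cv2
from rig import manip, eyes, recognise, regions_of, mark_of
from scipy.optimize import least_squares
def w2p(p,X):
    return cv2.projectPoints(np.asarray(X,float).reshape(-1,3),np.array(p["rvec"],float),np.array(p["tvec"],float),np.array(p["K"],float),None)[0].reshape(-1,2)
def p2w(p,uv,z):
    R=cv2.Rodrigues(np.array(p["rvec"],float))[0];t=np.array(p["tvec"],float).ravel()
    uv=np.asarray(uv,float).reshape(-1,2)
    d=np.c_[uv,np.ones(len(uv))]@np.linalg.inv(np.array(p["K"],float)).T@R
    c=-R.T@t
    return c+d*((z-c[2])/d[:,2])[:,None]
def save(p,name,crop=None,scale=1):
    f=p["frame"][:,:,::-1].copy()
    if crop: a,b,c,d=crop; f=f[b:d,a:c]
    if scale!=1: f=cv2.resize(f,None,fx=scale,fy=scale,interpolation=cv2.INTER_CUBIC)
    cv2.imwrite("pics/"+name,f)
def rotz(a): return np.array([[np.cos(a),-np.sin(a)],[np.sin(a),np.cos(a)]])
def hull(pts): return cv2.convexHull(pts.astype(np.float32)).reshape(-1,2)
def silh(p,X):
    return hull(w2p(p,X))
def maskof(p,t,i=0):
    r=regions_of(p,t); return r
def fitsilh(pm,model,x0):
    """pm: list of (picture, mask); model(x)->3D pts whose hull is the silhouette. soft IoU by contour distance"""
    H=[]
    for p,m in pm:
        c=max(cv2.findContours(m.astype(np.uint8),cv2.RETR_EXTERNAL,cv2.CHAIN_APPROX_NONE)[0],key=len).reshape(-1,2)
        H.append((p,hull(c.astype(float))))
    def dense(h):
        h=np.vstack([h,h[:1]]);s=np.r_[0,np.cumsum(np.linalg.norm(np.diff(h,axis=0),axis=1))]
        q=np.linspace(0,s[-1],80,endpoint=False);return np.c_[np.interp(q,s,h[:,0]),np.interp(q,s,h[:,1])]
    D=[(p,dense(h)) for p,h in H]
    def res(x):
        o=[]
        for p,d in D:
            s=silh(p,model(x)).reshape(-1,1,2)
            o+=[cv2.pointPolygonTest(s,(float(a),float(b)),True) for a,b in d]
        return np.array(o)
    r=least_squares(res,x0,loss="soft_l1",diff_step=1e-3,x_scale=np.where(np.abs(x0)>0,np.abs(x0),.1))
    return r.x,np.sqrt(np.mean(r.fun**2))
def box(x,y,a,sx,sy,z0,z1):
    c=np.array([[i*sx/2,j*sy/2] for i in(-1,1) for j in(-1,1)])@rotz(a).T+[x,y]
    return np.array([[*q,z] for q in c for z in (z0,z1)])
def cone(x,y,r0,r1,z0,z1):
    t=np.linspace(0,2*np.pi,32,endpoint=False)
    return np.vstack([np.c_[x+r*np.cos(t),y+r*np.sin(t),0*t+z] for r,z in((r0,z0),(r1,z1))])
E
python3 - <<'E'
from h import *
import pickle
ps={n:eyes.get_image(n) for n in("side","top")}
for t in ["coaster_1","tumbler","holder","candle","remote","tray"]:
    for n,p in ps.items():
        for r in regions_of(p,t):
            m=r["mask"]; 
            if r["confidence"]<.4: continue
            c=np.argwhere(m).mean(0)[::-1]
            z={"coaster_1":.02,"tumbler":.05,"holder":.037,"candle":.03,"remote":.01,"tray":.01}[t]
            print(t,n,round(r["confidence"],2),m.sum(),c.round(1),p2w(p,c,z)[0].round(4))
            if t=="coaster_1":
                q=np.argwhere(m)[:,::-1]; rc=cv2.minAreaRect((p2w(p,q,.022)[:,:2]*1000).astype(np.float32)); print("  rect",rc)
            if t=="tray":
                q=np.argwhere(m)[:,::-1]; rc=cv2.minAreaRect((p2w(p,q,.01)[:,:2]*1000).astype(np.float32)); print("  rect",rc)
save(ps["top"],"t1.png",(230,150,430,310),4);save(ps["side"],"s1.png",(220,170,430,370),3)
E
```

```text
coaster_1 side 0.66 1878 [330.4 316.9] [ 0.5532 -0.1541  0.02  ]
  rect ((553.9100341796875, -152.59808349609375), (101.54611206054688, 93.11331939697266), 77.22421264648438)
coaster_1 side 0.57 1270 [299.5 224.5] [0.5546 0.1038 0.02  ]
  rect ((554.676513671875, 103.16322326660156), (90.84728240966797, 99.29093933105469), 0.7971603274345398)
coaster_1 top 0.94 1243 [382.3 235.6] [ 0.5559 -0.1503  0.02  ]
  rect ((555.5379028320312, -150.0213165283203), (90.23121643066406, 92.5808334350586), 75.91331481933594)
coaster_1 top 0.85 1323 [281.1 232.6] [0.5576 0.1073 0.02  ]
  rect ((557.6223754882812, 107.84619140625), (94.6069107055664, 93.53599548339844), 89.54572296142578)
tumbler side 0.93 1775 [332.2 396.1] [ 0.5038 -0.3348  0.05  ]
tumbler top 0.79 853 [461.8 254.6] [ 0.5068 -0.3438  0.05  ]
holder side 0.95 739 [255.1 161.8] [0.4971 0.3168 0.037 ]
holder top 0.57 516 [191.5 253.6] [0.4961 0.3258 0.037 ]
candle side 0.71 732 [297.5 135.7] [0.6227 0.3943 0.03  ]
candle top 0.63 689 [167.1 202.3] [0.6272 0.3977 0.03  ]
remote side 0.7 2180 [414.9 394.1] [ 0.6586 -0.3515  0.01  ]
remote side 0.59 666 [297.6 135.8] [0.6284 0.4178 0.01  ]
remote top 0.86 1108 [458.5 198.7] [ 0.661  -0.3515  0.01  ]
tray side 0.87 21349 [319.4 273.5] [ 0.563  -0.0352  0.01  ]
  rect ((566.9877319335938, -6.7093505859375), (440.4082946777344, 330.5851745605469), 89.1519546508789)
tray top 0.96 17556 [328.3 231.6] [ 0.5651 -0.0128  0.01  ]
  rect ((569.7245483398438, -16.745437622070312), (417.9609375, 332.5006103515625), 89.2214584350586)
```

View pics/t1.png

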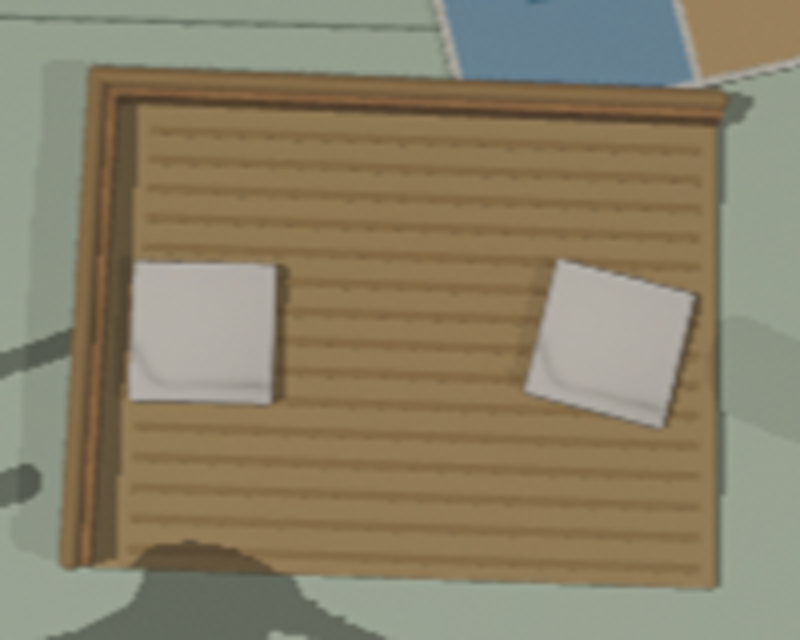

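View pics/s1.png

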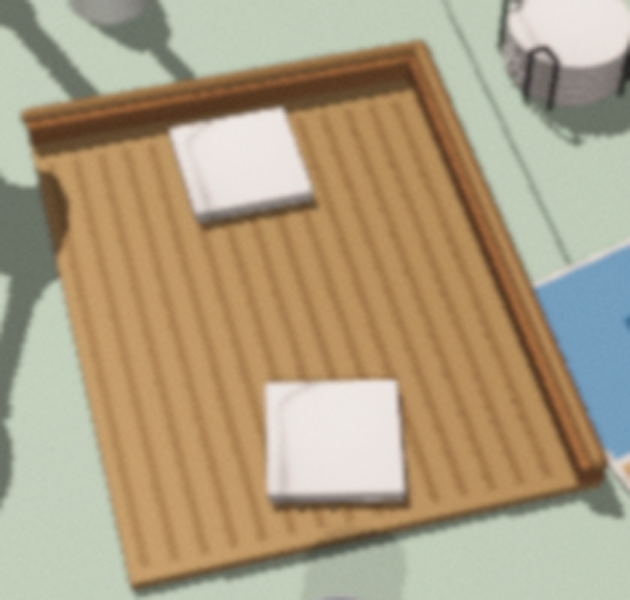

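```bash
python3 - <<'E'
from h import *
p=eyes.get_image("top");s=eyes.get_image("side")
def T(u,v):return (230+u/4,150+v/4)
def S(u,v):return (220+u/3,170+v/3)
for nm,uv,z in [("outFL",(92,68),.036),("outFR",(725,92),.036),("outNL",(62,567),.036),("NRfloor",(715,586),.01),("inFL top",(118,97),.036),("FR inner top",(722,122),.036),("NL inner top",(85,565),.036),("NLinner floor",(118,560),.01)]:
    print("T",nm,p2w(p,T(*uv),z)[0].round(4))
for nm,uv,z in [("outFL",(422,42),.036),("outNL",(24,115),.036),("inFL top",(410,62),.036),("inFL floor",(412,95),.01),("NL inner floor",(40,155),.01),("NL inner top",(33,128),.036),("NR floor",(137,578),.01),("FR out top",(604,465),.036),("FR in floor",(578,487),.01)]:
    print("S",nm,p2w(s,S(*uv),z)[0].round(4))
for q,n in((p,"top"),(s,"side")):
    r=mark_of(q,"corner")
    for k in r: print(n,k, p2w(q,k["point"][::-1],.01))
E
```

```text
T outFL [0.7244 0.184  0.036 ]
T outFR [ 0.7191 -0.2234  0.036 ]
T outNL [0.4047 0.1884 0.036 ]
T NRfloor [ 0.4034 -0.218   0.01  ]
T inFL top [0.7054 0.1666 0.036 ]
T FR inner top [ 0.6989 -0.2212  0.036 ]
T NL inner top [0.4062 0.1744 0.036 ]
T NLinner floor [0.4119 0.157  0.01  ]
S outFL [0.7225 0.1783 0.036 ]
S outNL [0.4063 0.1793 0.036 ]
S inFL top [0.7065 0.1593 0.036 ]
S inFL floor [0.7064 0.1486 0.01  ]
S NL inner floor [0.4125 0.1599 0.01  ]
S NL inner top [0.4105 0.1642 0.036 ]
S NR floor [ 0.4072 -0.2163  0.01  ]
S FR out top [ 0.716  -0.2283  0.036 ]
S FR in floor [ 0.7027 -0.225   0.01  ]
top {'point': [175.2, 259.1], 'confidence': 0.83} [[0.71114219 0.17039545 0.01      ]]
side {'point': [193.3, 355.0], 'confidence': 0.63} [[0.70943119 0.17671748 0.01      ]]
```

```bash
python3 - <<'E'
from h import *
P={n:eyes.get_image(n) for n in("side","top")}
def tray(x):
    R=rotz(x[2]); o=[]
    for (a0,a1,b0,b1,z0,z1) in [(-.16,.16,-.205,.205,0,.01),(.142,.16,-.205,.205,.01,.036),(-.16,.16,.187,.205,.01,.036)]:
        for a in(a0,a1):
            for b in(b0,b1):
                for z in(z0,z1): o.append([*(R@[a,b]+x[:2]),z])
    return np.array(o)
M={}
for t in ["tray","coaster_1","tumbler","holder","candle","remote"]:
    M[t]={n:[r["mask"] for r in regions_of(P[n],t) if r["confidence"]>.4] for n in P}
def go(t,model,x0s):
  for x0 in x0s:
    for sel in (["top"],["side"],["side","top"]):
        pm=[]
        for n in sel:
            if not M[t][n]: continue
            u=w2p(P[n],np.mean(model(x0),axis=0))[0]
            m=min(M[t][n],key=lambda m:np.linalg.norm(np.argwhere(m).mean(0)[::-1]-u)); pm.append((P[n],m))
        if pm:
            x,e=fitsilh(pm,model,np.array(x0)); print(t,sel,x.round(4),"px",round(e,2))
go("tray",tray,[[.564,-.02,-.0137]])
go("coaster_1",lambda x:box(*x,.09,.09,.01,.022),[[.556,.106,.01],[.555,-.152,-.23]])
go("tumbler",lambda x:cone(*x,.03,.033,0,.1),[[.505,-.34]])
go("candle",lambda x:cone(*x,.032,.032,0,.055),[[.625,.395]])
go("holder",lambda x:cone(*x,.036,.023,0,.075),[[.497,.32]])
go("remote",lambda x:box(*x,.17,.045,0,.018),[[.66,-.351,0.01]])
E
```

```text
tray ['top'] [ 0.5646 -0.0161 -0.0139] px 0.37
tray ['side'] [ 0.5624 -0.0164 -0.0116] px 0.54
tray ['side', 'top'] [ 0.5634 -0.0163 -0.0141] px 0.58
coaster_1 ['top'] [ 0.5583  0.1086 -0.008 ] px 0.44
coaster_1 ['side'] [ 0.5559  0.1084 -0.0087] px 0.88
coaster_1 ['side', 'top'] [ 0.5571  0.1086 -0.0068] px 0.78
coaster_1 ['top'] [ 0.5566 -0.1518 -0.266 ] px 0.83
coaster_1 ['side'] [ 0.5539 -0.1497 -0.1974] px 0.53
coaster_1 ['side', 'top'] [ 0.5548 -0.1504 -0.2157] px 0.88
tumbler ['top'] [ 0.5047 -0.3397] px 0.45
tumbler ['side'] [ 0.5022 -0.3396] px 0.56
tumbler ['side', 'top'] [ 0.503  -0.3392] px 0.67
candle ['top'] [0.626  0.3968] px 0.88
candle ['side'] [0.6237 0.398 ] px 0.81
candle ['side', 'top'] [0.6246 0.3971] px 0.94
holder ['top'] [0.5029 0.3373] px 2.03
holder ['side'] [0.5006 0.336 ] px 0.98
holder ['side', 'top'] [0.5011 0.3361] px 1.54
remote ['top'] [ 0.6621 -0.3517 -0.0147] px 0.65
remote ['side'] [ 0.6592 -0.351  -0.0103] px 1.11
remote ['side', 'top'] [ 0.6603 -0.3514 -0.0143] px 0.94
```

```bash
cat >> h.py <<'E'
from scipy.spatial.transform import Rotation as Ro
TR=np.array([.5634,-.0163,-.0140])
def tw(x,y): return rotz(TR[2])@[x,y]+TR[:2]
def wt(X): return rotz(TR[2]).T@(np.asarray(X)[:2]-TR[:2])
def st():
    s=manip.get_state(); R=Ro.from_quat(np.roll(s["ee_rot"],-1)).as_matrix()
    return s,R
def show():
    s,R=st(); psi=np.degrees(np.arctan2(R[1,0],R[0,0])); 
    print("t",round(s["clock"],2),"pos",(s["position"]*1000).round(1),"psi",psi.round(2),"tilt",np.degrees(R[:2,2]).round(2),"F",s["contact_force"].round(1),"w",round(s["width"]*1000,1),"trayxy",(wt(s["position"])*1000).round(1),"q",s["qpos"].round(2))
def plan(X,psi=None):
    s,R=st(); p0=np.degrees(np.arctan2(R[1,0],R[0,0]))
    d=R.T@(np.asarray(X)-s["position"])*1000
    print("tool shift mm",d.round(1),"turn",None if psi is None else round((p0-psi+180)%360-180,2))
E
python3 -m inch '[[1,0,0,0,7],[1,0,0,0,7],[1,0,0,0,7],[1,0,0,0,7],[1,0,0,0,7],[1,0,0,0,7],[1,0,0,0,7],[1,0,0,0,7],[1,0,0,0,7],[1,0,0,0,6.5]]'; python3 -c "
from h import *
show(); plan([.3,.1,.2],-.8)"
```

```text
clock: 4.03
position: [0.2084, 0.5359, 0.2007]
ee_rot: [-0.0, 1.0, -0.023, 0.0]
contact_force: [0.6, 0.1, 0.2]
width: 0.0852
t 4.03 pos [208.4 535.9 200.7] psi -2.69 tilt [0. 0.] F [0.6 0.1 0.2] w 85.2 trayxy [-362.7  547.2] q [ 1.08  0.28  1.5  -0.    1.36  1.13]
tool shift mm [112.  431.2   0.7] turn -1.89
```

```bash
python3 -m inch '[[1,9,36,0,-1.9],[1,9,36,0,0],[1,9,36,0,0],[1,9,36,0,0],[1,9,36,0,0],[1,9,36,0,0],[1,9,36,0,0],[1,9,36,0,0],[0.3,9,36,0,0],[0,9,36,0,0],[0,9,36,0,0],[0,9,36,0,0]]'; python3 -c "
from h import *
show(); plan([*tw(-.008,.045),.2],-.8)"
```

```text
clock: 5.03
position: [0.3112, 0.0934, 0.1986]
ee_rot: [-0.003, 1.0, -0.0, 0.004]
contact_force: [1.2, -0.1, 0.8]
width: 0.0432
t 5.03 pos [311.2  93.4 198.6] psi -0.05 tilt [0.48 0.37] F [ 1.2 -0.1  0.8] w 43.2 trayxy [-253.7  106.2] q [ 0.07 -0.12  1.96  0.01  1.3   0.07]
tool shift mm [2.449e+02 6.440e+01 2.000e-01] turn 0.75
```

```bash
python3 -m inch '[[0,36,0,0,0],[0,36,0,0,0],[0,36,0,0,0],[0,36,0,0,0],[0,36,0,0,0],[0,36,0,0,0],[0,30,0,0,0]]'; python3 -c "
from h import *
show(); plan([*tw(-.008,.045),.05],-.8)"
```

```text
clock: 5.62
position: [0.5616, 0.0762, 0.2022]
ee_rot: [-0.001, 1.0, -0.012, 0.005]
contact_force: [0.8, -1.1, 0.1]
width: 0.0427
t 5.62 pos [561.6  76.2 202.2] psi -1.34 tilt [0.62 0.12] F [ 0.8 -1.1  0.1] w 42.7 trayxy [-3.1 92.4] q [0.01 0.26 1.53 0.   1.35 0.03]
tool shift mm [ -6.1  47.8 152. ] turn -0.54
```

```bash
python3 -m inch '[[0,-3,24,10,-0.5],[0,-3,24,30,0],[0,0,0,36,0],[0,0,0,36,0],[0,0,0,30,0],[0,0,0,0,0],[0,0,0,0,0]]'; python3 -c "
from h import *
show(); plan([*tw(-.008,.045),.0135],-.8)
p=eyes.get_image('side');save(p,'s2.png',(220,120,460,400),2.1)"
```

```text
clock: 6.2
position: [0.5722, 0.0246, 0.0564]
ee_rot: [-0.001, 1.0, -0.008, 0.013]
contact_force: [0.6, 0.2, 0.9]
width: 0.0429
t 6.2 pos [572.2  24.6  56.4] psi -0.88 tilt [1.47 0.08] F [0.6 0.2 0.9] w 42.9 trayxy [ 8.2 41. ] q [-0.08  0.38  1.75  0.    1.   -0.07]
tool shift mm [-17.3  -3.9  42.5] turn -0.08
```

View pics/s2.png

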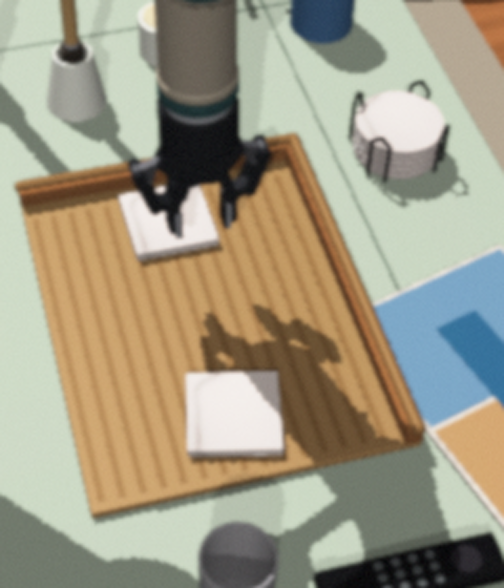

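```bash
python3 -m inch '[[0,-6,-1,6,0],[0,-6,-1,6,0],[0,-5,-1,6,0],[0,0,0,6,0],[0,0,0,6,0],[0,0,0,6,0],[0,0,0,4,0],[0,0,0,0,0]]'; python3 -c "
from h import *
show(); plan([*tw(-.008,.045),.0135],-.8)"
```

```text
clock: 6.92
position: [0.5599, 0.029, 0.0208]
ee_rot: [-0.0, 1.0, -0.007, 0.02]
contact_force: [0.1, 0.4, -0.7]
width: 0.0427
t 6.92 pos [559.9  29.   20.8] psi -0.76 tilt [2.32 0.02] F [ 0.1  0.4 -0.7] w 42.7 trayxy [-4.2 45.3] q [-0.07  0.39  1.83  0.    0.88 -0.06]
tool shift mm [-4.1  0.3  7.2] turn 0.04
```

```bash
python3 -m inch '[[0,-4,0,7,0],[0,0,0,0,0]]'; python3 -c "
from h import *
show()"; python3 -m inch '[[0,0,0,0,0],[0,0,0,0,0],[0,0,0,0,0],[0,0,0,0,0]]'; python3 -c "
from h import *
show()"
```

```text
clock: 7.08
position: [0.5562, 0.029, 0.0128]
ee_rot: [-0.0, 1.0, -0.007, 0.02]
contact_force: [-0.5, -0.2, -0.1]
width: 0.0427
t 7.08 pos [556.2  29.   12.8] psi -0.76 tilt [2.32 0.02] F [-0.5 -0.2 -0.1] w 42.7 trayxy [-7.8 45.2] q [-0.08  0.4   1.84  0.    0.86 -0.06]
clock: 7.42
position: [0.5564, 0.0289, 0.0125]
ee_rot: [-0.0, 1.0, -0.007, 0.02]
contact_force: [0.2, -0.0, -0.8]
width: 0.0426
t 7.42 pos [556.4  28.9  12.5] psi -0.77 tilt [2.32 0.02] F [ 0.2 -0.  -0.8] w 42.6 trayxy [-7.7 45.1] q [-0.08  0.4   1.84  0.    0.86 -0.06]
```

```bash
python3 -m inch '[[0,0,-10,0,0],[0,0,-10,0,0],[0,0,-6,0,0],[0,0,-5,0,0],[0,0,-4,0,0],[0,0,-3,0,0],[0,0,0,0,0]]'; python3 -c "
from h import *
show()"; python3 -m inch '[[0,0,-3,0,0],[0,0,-3,0,0],[0,0,-3,0,0]]'; python3 -c "
from h import *
show()
p=eyes.get_image('side');save(p,'s3.png',(220,120,460,400),2.1)"
```

```text
clock: 8.0
position: [0.5577, 0.0721, 0.0134]
ee_rot: [-0.001, 1.0, -0.006, 0.021]
contact_force: [-0.2, 0.2, -0.2]
width: 0.0428
t 8.0 pos [557.7  72.1  13.4] psi -0.73 tilt [2.44 0.05] F [-0.2  0.2 -0.2] w 42.8 trayxy [-6.9 88.3] q [0.   0.4  1.83 0.   0.86 0.02]
clock: 8.25
position: [0.5578, 0.0815, 0.0133]
ee_rot: [-0.0, 1.0, -0.006, 0.021]
contact_force: [-0.4, -0.1, -0.1]
width: 0.0428
t 8.25 pos [557.8  81.5  13.3] psi -0.73 tilt [2.43 0.03] F [-0.4 -0.1 -0.1] w 42.8 trayxy [-7.  97.7] q [ 0.02  0.41  1.83 -0.    0.86  0.03]
```

View pics/s3.png

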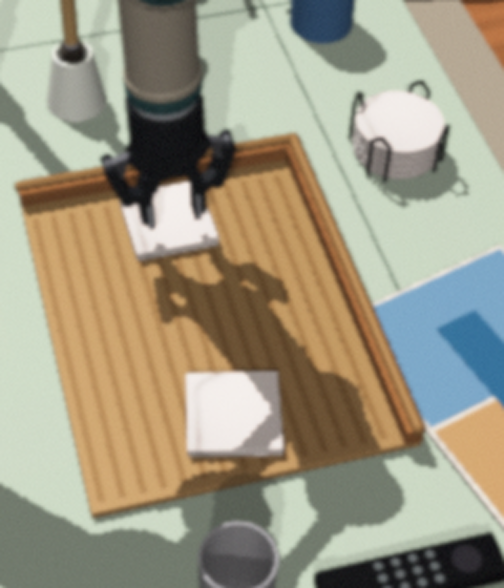

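The fingertips are riding above the coaster because the open pads sit farther back than I assumed. I'll back off and find the floor by touch.

```bash
python3 -m inch '[[0,0,12,0,0],[0,0,12,0,0],[0,0,12,0,0],[0,0,8,0,0],[0,0,0,0,0],[0,0,0,3,0],[0,0,0,0,0]]'; python3 -c "
from h import *
show()"; python3 -m inch '[[0,0,0,2,0],[0,0,0,0,0]]'; python3 -c "
from h import *
show()"; python3 -m inch '[[0,0,0,2,0],[0,0,0,0,0]]'; python3 -c "
from h import *
show()"
```

```text
clock: 8.88
position: [0.5573, 0.0312, 0.0101]
ee_rot: [0.0, 1.0, -0.007, 0.021]
contact_force: [-0.4, 0.4, 0.2]
width: 0.0426
t 8.88 pos [557.3  31.2  10.1] psi -0.83 tilt [ 2.44 -0.02] F [-0.4  0.4  0.2] w 42.6 trayxy [-6.8 47.4] q [-0.07  0.4   1.85  0.    0.85 -0.06]
clock: 9.05
position: [0.5573, 0.0312, 0.0078]
ee_rot: [-0.0, 1.0, -0.007, 0.021]
contact_force: [-0.6, -0.2, -0.7]
width: 0.0428
t 9.05 pos [557.3  31.2   7.8] psi -0.85 tilt [ 2.43 -0.  ] F [-0.6 -0.2 -0.7] w 42.8 trayxy [-6.8 47.5] q [-0.07  0.41  1.85  0.    0.84 -0.06]
clock: 9.22
position: [0.5573, 0.0319, 0.0054]
ee_rot: [-0.0, 1.0, -0.007, 0.021]
contact_force: [-0.7, 0.3, 0.6]
width: 0.0429
t 9.22 pos [557.3  31.9   5.4] psi -0.81 tilt [2.41 0.01] F [-0.7  0.3  0.6] w 42.9 trayxy [-6.8 48.1] q [-0.07  0.41  1.85  0.    0.84 -0.06]
```

```bash
python3 -m inch '[[0,0,0,2,0],[0,0,0,0,0]]'; python3 -c "
from h import *
show()"; python3 -m inch '[[0,0,0,1.5,0],[0,0,0,0,0]]'; python3 -c "
from h import *
show()"
```

```text
clock: 9.38
position: [0.5573, 0.0325, 0.0031]
ee_rot: [-0.0, 1.0, -0.007, 0.021]
contact_force: [0.1, -0.4, 0.4]
width: 0.043
t 9.38 pos [557.3  32.5   3.1] psi -0.75 tilt [2.4  0.02] F [ 0.1 -0.4  0.4] w 43.0 trayxy [-6.8 48.7] q [-0.07  0.41  1.85  0.    0.83 -0.06]
clock: 9.55
position: [0.5573, 0.0329, 0.0014]
ee_rot: [-0.0, 1.0, -0.006, 0.021]
contact_force: [-0.6, 1.1, -0.3]
width: 0.0428
t 9.55 pos [557.3  32.9   1.4] psi -0.72 tilt [2.39 0.02] F [-0.6  1.1 -0.3] w 42.8 trayxy [-6.8 49.1] q [-0.07  0.41  1.85  0.    0.83 -0.06]
```

```bash
python3 -m inch '[[0,0,0,-1.5,0],[0,0,-8,0,0],[0,0,-8,0,0],[0,0,-6,0,0],[0,0,-5,0,0],[0,0,-4,0,0],[0,0,0,0,0]]'; python3 -c "
from h import *
show()"; python3 -m inch '[[0,0,-3,0,0],[0,0,-2,0,0],[0,0,-2,0,0]]'; python3 -c "
from h import *
show()
p=eyes.get_image('side');save(p,'s4.png',(220,120,460,400),2.1)"
```

```text
clock: 10.13
position: [0.5578, 0.068, 0.0033]
ee_rot: [-0.001, 1.0, -0.006, 0.021]
contact_force: [0.5, -0.3, 0.2]
width: 0.0425
t 10.13 pos [557.8  68.    3.3] psi -0.71 tilt [2.44 0.06] F [ 0.5 -0.3  0.2] w 42.5 trayxy [-6.7 84.2] q [-0.    0.42  1.84  0.    0.84  0.01]
clock: 10.38
position: [0.5579, 0.0758, 0.0033]
ee_rot: [-0.0, 1.0, -0.006, 0.021]
contact_force: [-0.0, -0.1, 0.5]
width: 0.0427
t 10.38 pos [557.9  75.8   3.3] psi -0.66 tilt [2.43 0.04] F [-0.  -0.1  0.5] w 42.7 trayxy [-6.8 92. ] q [0.01 0.42 1.84 0.   0.84 0.02]
```

View pics/s4.png

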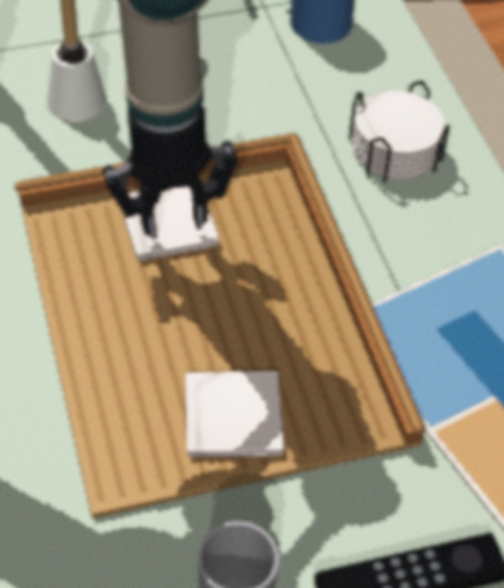

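```bash
python3 - <<'E'
from h import *
s,R=st()
for n in("side","top"):
    p=eyes.get_image(n); f=p["frame"][:,:,::-1].copy()
    a=s["position"]
    pts=[]
    for w in (-.0213,0,.0213):
        for z in (0,-.009,-.0187,-.04):
            pts.append(a+R@[w,0,z])
    u=w2p(p,pts)
    c=u.mean(0).astype(int); k=7
    x0,y0=c-50
    g=cv2.resize(f[y0:y0+100,x0:x0+100],None,fx=6,fy=6,interpolation=cv2.INTER_CUBIC)
    for q in u: cv2.circle(g,tuple(int(v) for v in (q-[x0,y0])*6+3),3,(0,0,255),-1)
    cv2.imwrite(f"pics/z_{n}.png",g)
E
```

```text
(no output)
```

View pics/z_side.png

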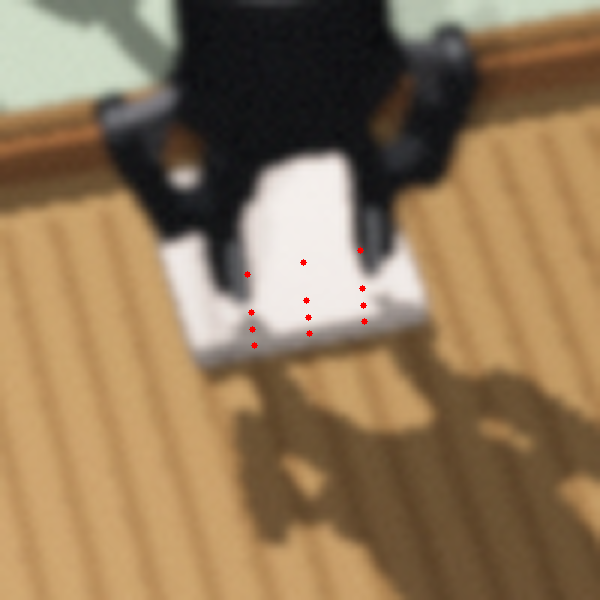

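View pics/z_top.png

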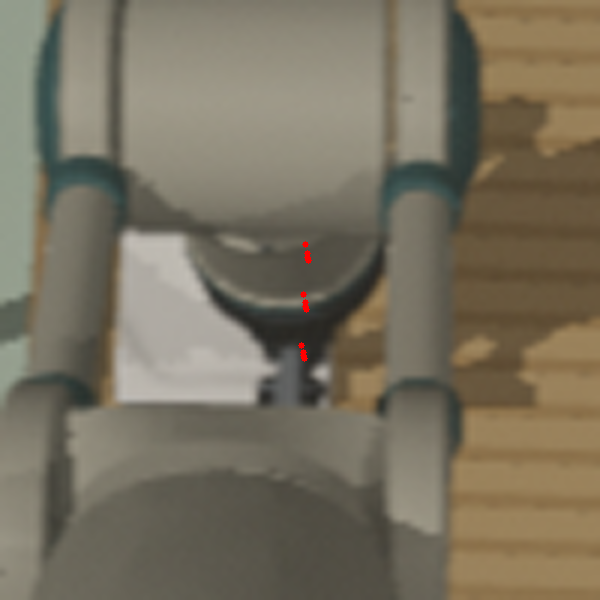

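```bash
for i in 1 ; do python3 -m inch '[[0,0,0,1.5,0],[0,0,0,0,0]]'|grep -E "pos|force"; python3 -m inch '[[0,0,0,1.5,0],[0,0,0,0,0]]'|grep -E "pos|force";python3 -m inch '[[0,0,0,1.5,0],[0,0,0,0,0]]'|grep -E "pos|force"; done
```

```text
position: [0.558, 0.0754, 0.0017]
contact_force: [0.4, 0.0, -0.6]
position: [0.5581, 0.075, 0.0]
contact_force: [-0.0, 0.2, -0.1]
position: [0.5581, 0.0747, -0.0017]
contact_force: [-0.2, -0.3, 0.7]
```

```bash
python3 -m inch '[[-1,0,0,-20,0],[-1,0,0,-20,0],[-1,0,0,0,0],[-1,0,0,0,0],[-1,0,0,0,0],[-1,0,0,0,0],[-1,0,0,0,0],[-1,0,0,0,0],[-1,0,0,0,0],[-1,0,0,0,0]]'; python3 - <<'E'
from h import *
show()
s,R=st()
for n in("side",):
    p=eyes.get_image(n); f=p["frame"][:,:,::-1].copy()
    a=s["position"]
    pts=[]
    for w in (-.0213,0,.0213):
        for z in (0,-.009,-.0187,-.04):
            pts.append(a+R@[w,0,z])
    u=w2p(p,pts)
    c=u.mean(0).astype(int); k=7
    x0,y0=c-50
    g=cv2.resize(f[y0:y0+100,x0:x0+100],None,fx=6,fy=6,interpolation=cv2.INTER_CUBIC)
    for q in u: cv2.circle(g,tuple(int(v) for v in (q-[x0,y0])*6+3),3,(0,0,255),-1)
    cv2.imwrite(f"pics/z2_{n}.png",g)
E
```

```text
clock: 11.87
position: [0.553, 0.0743, 0.0345]
ee_rot: [-0.0, 1.0, -0.007, 0.017]
contact_force: [-0.4, 0.1, 0.7]
width: 0.0002
t 11.87 pos [553.   74.3  34.5] psi -0.75 tilt [1.91 0.01] F [-0.4  0.1  0.7] w 0.2 trayxy [-11.6  90.5] q [ 0.01  0.38  1.81 -0.    0.92  0.02]
```

View pics/z2_side.png

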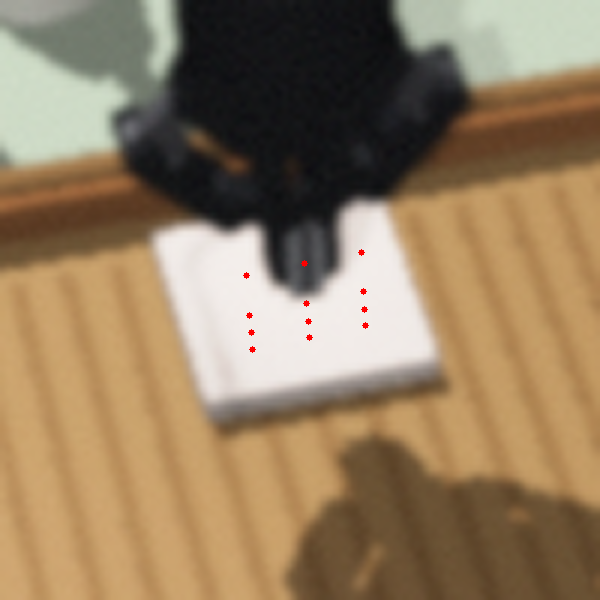

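```bash
python3 - <<'E'
from h import *
for n in("side","top"):
    p=eyes.get_image(n)
    R=cv2.Rodrigues(np.array(p["rvec"]))[0]; print(n,"cam",(-R.T@np.array(p["tvec"]).ravel()).round(3))
    x=np.array([.368,.93,0])/1.0; x/=np.linalg.norm(x)
    a=np.array([.2081,.5357,.200])
    u=w2p(p,[a,a+[0,0,.013],a+[0,0,.0187],a+x*.0425+[0,0,.013],a-x*.0425+[0,0,.013],a+[0,0,.073]])
    print(u.round(1))
    f=cv2.imread(f"pics/{n}0.png"); c=u.mean(0).astype(int); x0,y0=np.maximum(c-50,0)
    g=cv2.resize(f[y0:y0+100,x0:x0+100],None,fx=6,fy=6,interpolation=cv2.INTER_CUBIC)
    for q in u: cv2.circle(g,tuple(int(v) for v in (q-[x0,y0])*6+3),3,(0,0,255),-1)
    cv2.imwrite(f"pics/z0_{n}.png",g)
E
```

```text
side cam [ 0.339 -0.809  1.047]
[[112.1  70.7]
 [110.8  65.9]
 [110.1  63.8]
 [116.5  55.8]
 [104.7  76.4]
 [104.2  43. ]]
top cam [0.303 0.027 1.295]
[[ 61.5 377.4]
 [ 58.4 377.9]
 [ 57.1 378.2]
 [ 39.7 369.6]
 [ 77.3 386.2]
 [ 43.3 380.5]]
```

View pics/z0_top.png

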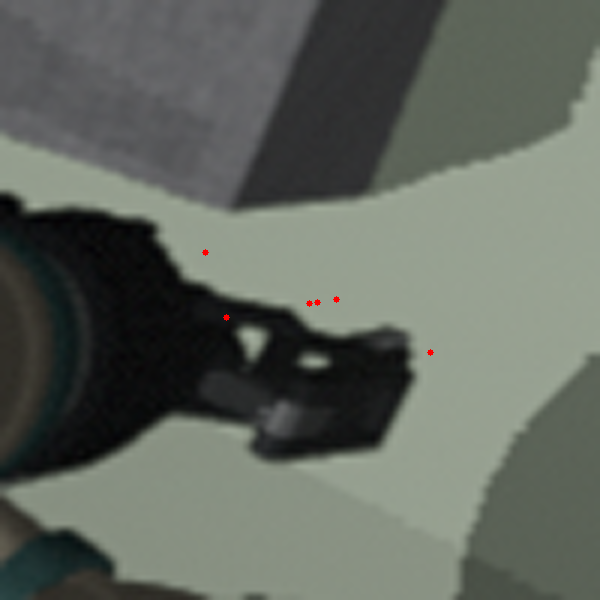

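View pics/z0_side.png

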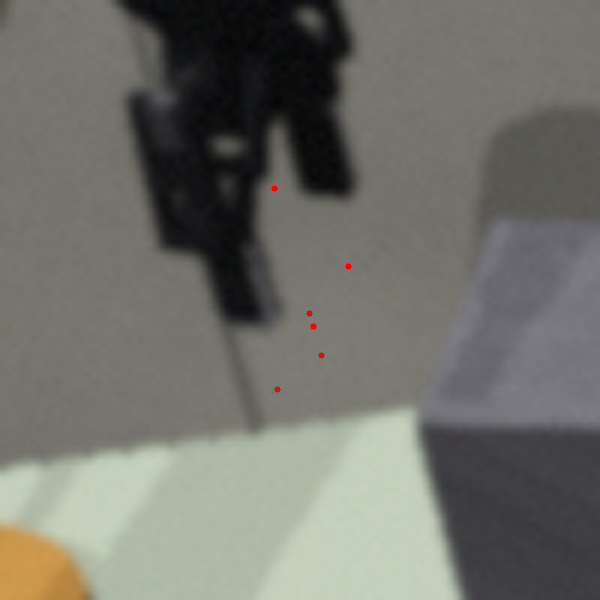

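```bash
python3 -m inch '[[-1,0,0,10,0],[-1,0,0,0,0]]'|grep -E "pos|force"; python3 -m inch '[[-1,0,0,5,0],[-1,0,0,0,0]]'|grep -E "pos|force";python3 -m inch '[[-1,0,0,5,0],[-1,0,0,0,0]]'|grep -E "pos|force"; python3 -m inch '[[-1,0,0,4,0],[-1,0,0,0,0]]'|grep -E "pos|force"; python3 -m inch '[[-1,0,0,2,0],[-1,0,0,0,0]]'|grep -E "pos|force"; 
```

```text
position: [0.5539, 0.0743, 0.0243]
contact_force: [-0.9, -0.6, 0.0]
position: [0.5539, 0.0743, 0.0183]
contact_force: [-0.4, -0.6, 0.5]
position: [0.5538, 0.0743, 0.0124]
contact_force: [-0.2, 0.1, 0.2]
position: [0.5539, 0.0743, 0.0078]
contact_force: [1.6, -1.0, 0.1]
position: [0.554, 0.0744, 0.0055]
contact_force: [-0.3, 0.1, -0.2]
```

```bash
python3 -m inch '[[-1,0,0,2,0],[-1,0,0,0,0]]'|grep -E "pos|force"; python3 -m inch '[[-1,0,0,2,0],[-1,0,0,0,0]]'|grep -E "pos|force";python3 -m inch '[[-1,0,0,1.5,0],[-1,0,0,0,0]]'|grep -E "pos|force";python3 - <<'E'
from h import *
show()
s,R=st()
for n in("side",):
    p=eyes.get_image(n); f=p["frame"][:,:,::-1].copy()
    a=s["position"]
    u=w2p(p,[a+R@[0,0,z] for z in (0,-.0187,-.04,-.06)])
    x0,y0=u.mean(0).astype(int)-50
    g=cv2.resize(f[y0:y0+100,x0:x0+100],None,fx=6,fy=6,interpolation=cv2.INTER_CUBIC)
    for q in u: cv2.circle(g,tuple(int(v) for v in (q-[x0,y0])*6+3),3,(0,0,255),-1)
    cv2.imwrite(f"pics/z3_{n}.png",g)
E
```

```text
position: [0.5543, 0.0743, 0.0034]
contact_force: [-1.0, 0.9, -0.3]
position: [0.5545, 0.0744, 0.0014]
contact_force: [-0.4, -0.1, 0.2]
position: [0.5547, 0.0744, -0.0001]
contact_force: [0.1, -0.3, -0.4]
t 13.35 pos [ 5.547e+02  7.440e+01 -1.000e-01] psi -0.75 tilt [1.97 0.02] F [ 0.1 -0.3 -0.4] w -0.1 trayxy [-10.   90.5] q [ 0.01  0.42  1.85 -0.    0.84  0.02]
```

View pics/z3_side.png

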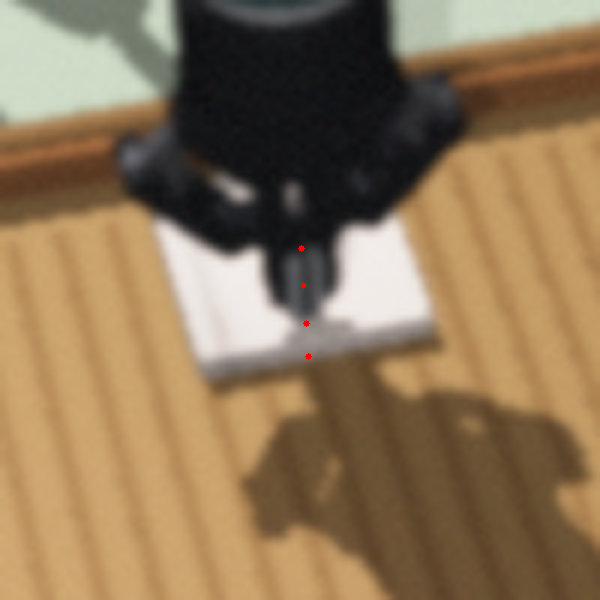

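```bash
python3 -m inch '[[-1,0,0,1.5,0],[-1,0,0,0,0]]'|grep -E "pos|force"; python3 -m inch '[[-1,0,0,1.5,0],[-1,0,0,0,0]]'|grep -E "pos|force";python3 -m inch '[[-1,0,0,1.5,0],[-1,0,0,0,0]]'|grep -E "pos|force"
```

```text
position: [0.555, 0.0744, -0.0015]
contact_force: [-0.3, 1.0, -0.5]
position: [0.5551, 0.0744, -0.0031]
contact_force: [-0.1, 0.6, -0.2]
position: [0.5552, 0.0744, -0.0047]
contact_force: [-0.5, 0.0, -0.5]
```

```bash
python3 -m inch '[[-1,0,0,1.5,0],[-1,0,0,0,0]]'|grep -E "pos|force"; python3 -m inch '[[-1,0,0,1.5,0],[-1,0,0,0,0]]'|grep -E "pos|force";python3 -m inch '[[-1,0,0,1.5,0],[-1,0,0,0,0]]'|grep -E "pos|force"; python3 - <<'E'
from h import *
show()
s,R=st()
for n in("side","top"):
    p=eyes.get_image(n); f=p["frame"][:,:,::-1].copy()
    a=s["position"]
    u=w2p(p,[a+R@[0,0,z] for z in (0,-.0187,-.04,-.06)])
    x0,y0=u.mean(0).astype(int)-50
    g=cv2.resize(f[y0:y0+100,x0:x0+100],None,fx=6,fy=6,interpolation=cv2.INTER_CUBIC)
    cv2.imwrite(f"pics/z4_{n}.png",g)
E
```

```text
position: [0.5552, 0.0744, -0.0064]
contact_force: [-0.9, -0.6, -0.5]
position: [0.5553, 0.0744, -0.0081]
contact_force: [0.2, 0.2, 0.5]
position: [0.5558, 0.0744, -0.008]
contact_force: [-0.3, 0.6, 1.0]
t 14.4 pos [555.8  74.4  -8. ] psi -0.74 tilt [2.07 0.01] F [-0.3  0.6  1. ] w -0.0 trayxy [-8.9 90.6] q [ 0.01  0.43  1.85 -0.    0.82  0.02]
```

View pics/z4_side.png

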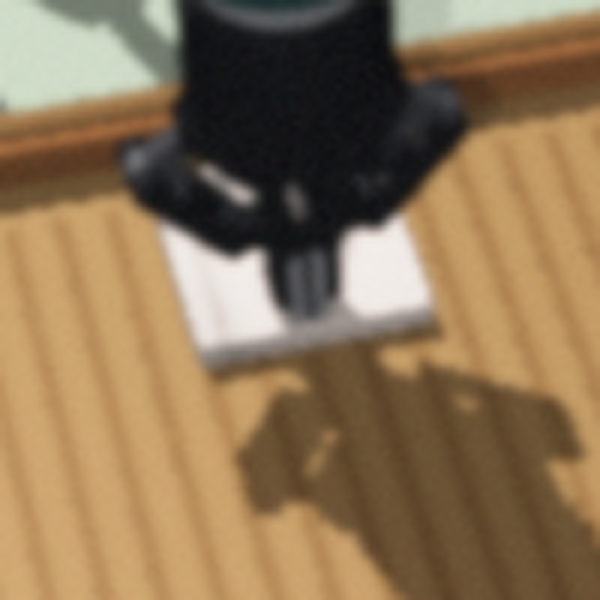

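```bash
python3 - <<'E'
from h import *
s,R=st();p=eyes.get_image("side")
a=s["position"];u=w2p(p,[a+R@[0,0,z] for z in (0,-.0187,-.04,-.06)]);x0,y0=u.mean(0).astype(int)-50
for v in ((307,322),(285,312),(332,305)):
    print(p2w(p,(x0+v[0]/6,y0+v[1]/6),.022).round(4))
E
python3 -m inch '[[-1,0,0,1,0],[-1,0,0,0,0]]'|grep -E "pos|force"
```

```text
[[0.553  0.0646 0.022 ]]
[[0.5464 0.0715 0.022 ]]
[[0.5641 0.0704 0.022 ]]
position: [0.556, 0.0744, -0.0082]
contact_force: [-0.3, -0.1, -0.6]
```

```bash
python3 -m inch '[[0,0,0,-10,0],[0,0,12,0,0],[0,0,12,0,0],[0,0,12,0,0],[0,0,6,0,0],[0,0,0,0,0],[0,0,0,9,0],[0,0,0,0,0],[0,0,0,9,0],[0,0,0,0,0],[0,0,0,2,0],[0,0,0,0,0]]'|grep -E "pos|force"; for k in 1; do python3 -m inch '[[0,0,0,2,0],[0,0,0,0,0]]'|grep -E "pos|force"; python3 -m inch '[[0,0,0,2,0],[0,0,0,0,0]]'|grep -E "pos|force"; python3 -m inch '[[0,0,0,2,0],[0,0,0,0,0]]'|grep -E "pos|force"; done
```

```text
position: [0.5544, 0.0274, -0.0213]
contact_force: [-0.8, 0.9, -0.4]
position: [0.555, 0.0277, -0.021]
contact_force: [0.3, -0.5, -0.2]
position: [0.5561, 0.028, -0.0211]
contact_force: [-0.5, 0.6, 0.2]
position: [0.5568, 0.0282, -0.0211]
contact_force: [0.6, -0.3, -0.8]
```

```bash
python3 -m inch '[[0,0,0,-3,0],[0,0,-10,0,0],[0,0,-10,0,0],[0,0,-8,0,0],[0,0,-6,0,0],[0,0,-4,0,0],[0,0,-4,0,0],[0,0,-4,0,0],[0,0,0,0,0]]'; python3 -c "
from h import *
show()"; python3 -m inch '[[0,0,-3,0,0],[0,0,-2,0,0],[0,0,-2,0,0]]'; python3 -c "
from h import *
show()
p=eyes.get_image('side');save(p,'s5.png',(220,120,460,400),2.1)"
```

```text
clock: 16.97
position: [0.5573, 0.068, -0.0186]
ee_rot: [0.011, 1.0, 0.001, 0.019]
contact_force: [-0.2, 0.7, 0.8]
width: 0.0429
t 16.97 pos [557.3  68.  -18.6] psi 0.19 tilt [ 2.16 -1.3 ] F [-0.2  0.7  0.8] w 42.9 trayxy [-7.3 84.2] q [ 0.01  0.45  1.86 -0.03  0.79  0.03]
clock: 17.22
position: [0.5573, 0.0682, -0.0186]
ee_rot: [0.018, 1.0, 0.004, 0.018]
contact_force: [-0.4, -10.7, 3.0]
width: 0.0426
t 17.22 pos [557.3  68.2 -18.6] psi 0.46 tilt [ 2.11 -2.03] F [ -0.4 -10.7   3. ] w 42.6 trayxy [-7.3 84.4] q [ 0.02  0.45  1.86 -0.05  0.8   0.05]
```

View pics/s5.png

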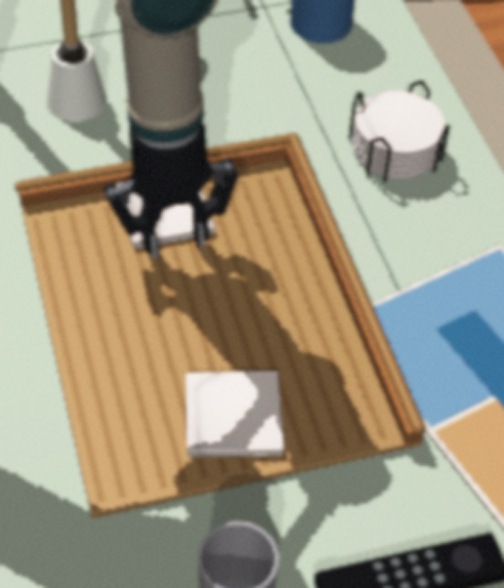

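```bash
python3 -m inch '[[0,0,8,0,0],[0,0,0,-8,0],[0,0,0,-8,0],[0,0,0,-8,-7],[0,0,0,-8,-7],[0,0,0,-8,-7],[0,0,0,-8,-7],[0,0,0,-8,-7],[0,0,0,-8,-7],[0,0,0,0,-7],[0,0,0,0,-7],[0,0,0,0,-7],[0,0,0,0,-7],[0,0,0,0,-7],[0,0,0,0,-7],[0,0,0,0,-4],[0,0,0,0,0]]'; python3 -c "
from h import *
show(); plan([*tw(-.09,.130),.035],89.2)"
```

```text
clock: 18.68
position: [0.555, 0.0777, 0.0594]
ee_rot: [0.022, 0.702, 0.712, 0.01]
contact_force: [0.5, 0.5, -0.5]
width: 0.0431
t 18.68 pos [555.   77.7  59.4] psi 90.84 tilt [ 2.54 -0.97] F [ 0.5  0.5 -0.5] w 43.1 trayxy [-9.7 93.9] q [ 0.03  0.35  1.78 -0.02  0.97 -1.55]
tool shift mm [ 38.8 -80.2  20.2] turn 1.64
```

```bash
python3 -m inch '[[0,10,-20,0,1.6],[0,10,-20,0,0],[0,10,-20,0,0],[0,9,-20,0,0],[0,0,0,0,0]]'; python3 -c "
from h import *
show(); plan([*tw(-.09,.130),-.018],89.2)"
```

```text
clock: 19.1
position: [0.4743, 0.1215, 0.0572]
ee_rot: [0.021, 0.716, 0.697, 0.013]
contact_force: [-0.4, -0.2, 0.5]
width: 0.0433
t 19.1 pos [474.3 121.5  57.2] psi 88.43 tilt [ 2.78 -0.73] F [-0.4 -0.2  0.5] w 43.3 trayxy [-91.  136.5] q [ 0.12  0.26  1.93 -0.02  0.9  -1.41]
tool shift mm [-5.7 -2.6 75.3] turn -0.77
```

```bash
python3 -m inch '[[0,-6,-2,25,-0.8],[0,0,0,0,0],[0,0,0,25,0],[0,0,0,0,0],[0,0,0,18,0],[0,0,0,0,0]]'; python3 -c "
from h import *
show(); plan([*tw(-.09,.130),-.018],89.2)"
```

```text
clock: 19.6
position: [0.4809, 0.1182, -0.0056]
ee_rot: [0.024, 0.714, 0.7, 0.018]
contact_force: [-0.1, -0.3, 0.0]
width: 0.0427
t 19.6 pos [480.9 118.2  -5.6] psi 88.82 tilt [ 3.45 -0.5 ] F [-0.1 -0.3  0. ] w 42.7 trayxy [-84.3 133.3] q [ 0.11  0.35  2.01 -0.02  0.73 -1.42]
tool shift mm [-3.3 -6.4 12.1] turn -0.38
```

```bash
python3 -m inch '[[0,-2,-5,6,0],[0,0,0,0,0],[0,0,-2,6,0],[0,0,0,0,0]]'; python3 -c "
from h import *
show()"; python3 -m inch '[[0,0,12,0,0],[0,0,12,0,0],[0,0,12,0,0],[0,0,12,0,0],[0,0,12,0,0],[0,0,12,0,0],[0,0,12,0,0],[0,0,0,0,0]]'; python3 -c "
from h import *
show()
p=eyes.get_image('side');save(p,'s6.png',(220,120,460,400),2.1)"
```

```text
clock: 19.93
position: [0.4784, 0.1166, -0.0143]
ee_rot: [0.026, 0.715, 0.699, 0.021]
contact_force: [-0.5, -0.3, -1.3]
width: 0.0428
t 19.93 pos [478.4 116.6 -14.3] psi 88.68 tilt [ 3.85 -0.43] F [-0.5 -0.3 -1.3] w 42.8 trayxy [-86.8 131.7] q [ 0.11  0.35  2.03 -0.02  0.69 -1.42]
clock: 20.6
position: [0.5771, 0.1147, -0.0041]
ee_rot: [0.03, 0.715, 0.698, 0.026]
contact_force: [0.9, -0.1, -0.2]
width: 0.0429
t 20.6 pos [577.1 114.7  -4.1] psi 88.64 tilt [ 4.52 -0.37] F [ 0.9 -0.1 -0.2] w 42.9 trayxy [ 11.9 131.2] q [ 0.09  0.44  1.82 -0.02  0.8  -1.45]
```

View pics/s6.png

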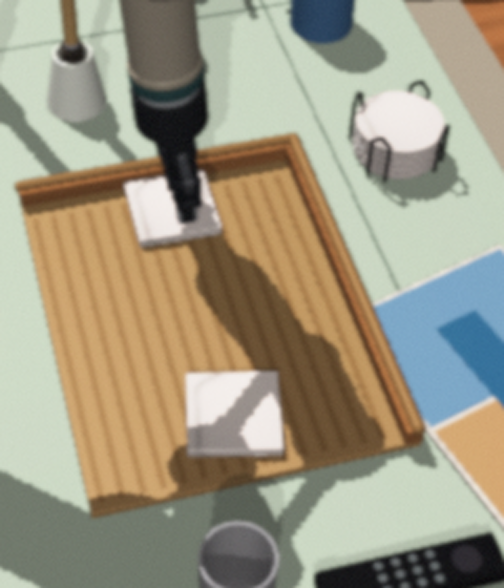

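```bash
python3 -m inch '[[0,0,0,-30,0],[0,0,0,-30,0],[0,0,0,-30,0],[0,0,0,-30,0],[0,0,0,0,0]]'; python3 -c "
from h import *
show()";  python3 -m inch '[[0,0,-30,0,0],[0,0,-30,0,0],[0,0,-30,0,0],[0,0,-20,0,0],[0,0,0,0,0]]'; python3 -c "
from h import *
show(); plan([*tw(-.09,.13),.03],89.2)"
```

```text
clock: 21.07
position: [0.5625, 0.115, 0.1168]
ee_rot: [0.025, 0.715, 0.698, 0.021]
contact_force: [0.3, 0.5, 0.7]
width: 0.0427
t 21.07 pos [562.5 115.  116.8] psi 88.6 tilt [ 3.71 -0.43] F [0.3 0.5 0.7] w 42.7 trayxy [ -2.8 131.3] q [ 0.09  0.3   1.69 -0.01  1.09 -1.45]
clock: 21.48
position: [0.4483, 0.1175, 0.1095]
ee_rot: [0.026, 0.716, 0.698, 0.022]
contact_force: [-0.7, -0.2, -0.0]
width: 0.0428
t 21.48 pos [448.3 117.5 109.5] psi 88.54 tilt [ 3.86 -0.41] F [-0.7 -0.2 -0. ] w 42.8 trayxy [-117.   132.1] q [ 0.12  0.15  1.93 -0.02  1.   -1.42]
tool shift mm [-1.4 21.5 81.2] turn -0.66
```

```bash
python3 -m inch '[[0,0,0,-6,0],[0,0,0,-6,0],[0,0,0,-6,0],[0,0,0,-6,0],[0,0,0,-6,0],[0,0,0,-6,0],[0,0,0,-6,0],[0,0,0,-6,0],[0,0,0,-6,0],[0,0,0,-6,0],[0,0,0,0,0]]'; python3 -c "
from h import *
show()"; python3 -m inch '[[0,0,0,40,0],[0,0,0,40,0],[0,0,0,0,0]]'; python3 -c "
from h import *
show()"
```

```text
clock: 22.4
position: [0.4494, 0.118, 0.177]
ee_rot: [0.028, 0.716, 0.697, 0.024]
contact_force: [-0.7, -0.1, 0.7]
width: 0.0425
t 22.4 pos [449.4 118.  177. ] psi 88.51 tilt [ 4.19 -0.39] F [-0.7 -0.1  0.7] w 42.5 trayxy [-115.9  132.6] q [ 0.12  0.08  1.82 -0.02  1.17 -1.42]
clock: 22.65
position: [0.4595, 0.118, 0.0995]
ee_rot: [0.031, 0.715, 0.697, 0.028]
contact_force: [-2.7, -0.9, -0.2]
width: 0.0424
t 22.65 pos [459.5 118.   99.5] psi 88.52 tilt [ 4.83 -0.31] F [-2.7 -0.9 -0.2] w 42.4 trayxy [-105.7  132.9] q [ 0.12  0.17  1.93 -0.02  0.96 -1.42]
```

```bash
python3 -m inch '[[0,0,0,-41,0],[0,0,0,-41,0],[0,0,0,-41,0],[0,0,0,-41,0],[0,0,0,0,0]]'; python3 -c "
from h import *
show()"; python3 -m inch '[[0,0,0,10,0],[0,0,0,0,0],[0,0,0,10,0],[0,0,0,0,0],[0,0,0,10,0],[0,0,0,0,0],[0,0,0,10,0],[0,0,0,0,0]]'; python3 -c "
from h import *
show()"; python3 -m inch '[[0,0,0,10,0],[0,0,0,0,0],[0,0,0,0,0],[0,0,0,10,0],[0,0,0,0,0],[0,0,0,0,0],[0,0,0,10,0],[0,0,0,0,0],[0,0,0,0,0]]'; python3 -c "
from h import *
show()"
```

```text
clock: 23.07
position: [0.4408, 0.1184, 0.2689]
ee_rot: [0.026, 0.716, 0.698, 0.022]
contact_force: [0.9, 0.1, 0.2]
width: 0.0426
t 23.07 pos [440.8 118.4 268.9] psi 88.51 tilt [ 3.92 -0.41] F [0.9 0.1 0.2] w 42.6 trayxy [-124.5  133. ] q [ 0.12  0.02  1.65 -0.02  1.4  -1.42]
clock: 23.73
position: [0.4402, 0.1178, 0.2255]
ee_rot: [0.025, 0.716, 0.698, 0.02]
contact_force: [0.4, -0.5, 1.0]
width: 0.0426
t 23.73 pos [440.2 117.8 225.5] psi 88.52 tilt [ 3.65 -0.43] F [ 0.4 -0.5  1. ] w 42.6 trayxy [-125.1  132.3] q [ 0.12  0.04  1.74 -0.02  1.3  -1.42]
clock: 24.48
position: [0.4426, 0.1176, 0.1941]
ee_rot: [0.025, 0.716, 0.698, 0.02]
contact_force: [0.3, -0.7, -0.1]
width: 0.0426
t 24.48 pos [442.6 117.6 194.1] psi 88.51 tilt [ 3.59 -0.44] F [ 0.3 -0.7 -0.1] w 42.6 trayxy [-122.6  132.2] q [ 0.12  0.07  1.79 -0.02  1.22 -1.42]
```

```bash
python3 -m inch '[[0,0,0,-41,0],[0,0,0,-41,0],[0,0,0,-41,0],[0,0,0,-41,0],[0,0,0,0,0],[0,0,0,15,0],[0,0,0,0,0],[0,0,0,15,0],[0,0,0,0,0],[0,0,0,15,0],[0,0,0,0,0],[0,0,0,15,0],[0,0,0,0,0],[0,0,0,15,0],[0,0,0,0,0],[0,0,0,15,0],[0,0,0,0,0],[0,0,0,15,0],[0,0,0,0,0]]'; python3 -c "
from h import *
show()"; python3 -m inch '[[0,0,0,-41,0],[0,0,0,-41,0],[0,0,0,-41,0],[0,0,0,0,0],[0,0,0,15,0],[0,0,0,0,0],[0,0,0,15,0],[0,0,0,0,0],[0,0,0,15,0],[0,0,0,0,0],[0,0,0,15,0],[0,0,0,0,0],[0,0,0,15,0],[0,0,0,0,0],[0,0,0,15,0],[0,0,0,0,0],[0,0,0,15,0],[0,0,0,0,0]]'; python3 -c "
from h import *
show()"
```

```text
clock: 26.07
position: [0.441, 0.1186, 0.2738]
ee_rot: [0.029, 0.716, 0.697, 0.026]
contact_force: [-0.3, -0.2, -0.6]
width: 0.0425
t 26.07 pos [441.  118.6 273.8] psi 88.52 tilt [ 4.41 -0.33] F [-0.3 -0.2 -0.6] w 42.5 trayxy [-124.3  133.1] q [ 0.12  0.01  1.65 -0.02  1.4  -1.42]
clock: 27.57
position: [0.4453, 0.1198, 0.3246]
ee_rot: [0.038, 0.715, 0.697, 0.038]
contact_force: [-0.5, 0.1, -1.7]
width: 0.0433
t 27.57 pos [445.3 119.8 324.6] psi 88.52 tilt [ 6.16 -0.1 ] F [-0.5  0.1 -1.7] w 43.3 trayxy [-120.   134.4] q [ 0.12 -0.01  1.56 -0.02  1.49 -1.42]
```

```bash
cat > sh.sh <<'E'
python3 -c "
from h import *
s,R=st(); print(round(s['clock'],2),(s['position']*1000).round(1),'tilt',np.degrees(R[:2,2]).round(2),'qd',s['qd'].round(3)[[1,2,4]],'F',s['contact_force'].round(1))"
E
bash sh.sh; python3 -m inch '[[0,0,0,0,0],[0,0,0,0,0],[0,0,0,0,0]]' >/dev/null; bash sh.sh; python3 -m inch '[[0,0,0,15,0]]'>/dev/null; bash sh.sh; python3 -m inch '[[0,0,0,0,0]]'>/dev/null; bash sh.sh;python3 -m inch '[[0,0,0,0,0]]'>/dev/null; bash sh.sh; python3 -m inch '[[0,0,0,40,0]]'>/dev/null; bash sh.sh; python3 -m inch '[[0,0,0,40,0]]'>/dev/null; bash sh.sh; python3 -m inch '[[0,0,0,40,0]]'>/dev/null; bash sh.sh; python3 -m inch '[[0,0,0,0,0]]'>/dev/null; bash sh.sh; python3 -m inch '[[0,0,0,0,0]]'>/dev/null; bash sh.sh
```

```text
27.57 [445.3 119.8 324.6] tilt [ 6.16 -0.1 ] qd [-0.037 -0.136  0.049] F [-0.5  0.1 -1.7]
27.82 [447.  120.1 329.6] tilt [ 6.51 -0.05] qd [-0.004 -0.026  0.017] F [-0.3  0.5 -0.4]
27.9 [450.9 120.4 318.6] tilt [ 6.95 -0.  ] qd [ 0.074  0.379 -0.449] F [0.3 0.4 0.3]
27.98 [450.  120.3 317.3] tilt [ 6.78 -0.02] qd [-0.035 -0.105  0.042] F [-0.2  0.4  0. ]
28.07 [450.4 120.3 318.5] tilt [ 6.87 -0.01] qd [0.007 0.017 0.007] F [ 0.6 -0.8  0.3]
28.15 [460.4 121.  286.4] tilt [7.83 0.11] qd [ 0.261  1.009 -1.237] F [1.9 0.5 0.4]
28.23 [467.4 121.3 248.4] tilt [8.15 0.15] qd [ 0.27   0.75  -1.182] F [ 0.6  0.1 -0.4]
28.32 [475.1 121.8 210.2] tilt [8.52 0.2 ] qd [ 0.382  0.79  -1.212] F [ 1.   0.2 -0.3]
28.4 [470.2 121.  203.5] tilt [7.72 0.1 ] qd [-0.062 -0.14   0.067] F [-1.8 -0.4 -1.1]
28.48 [470.6 121.1 204.1] tilt [7.72 0.1 ] qd [0.032 0.06  0.008] F [-0.1 -0.1  0.4]
```

```bash
python3 -c "
from h import *
show(); plan([*tw(.09,.0),.08],89.2)"
```

```text
t 28.48 pos [470.6 121.1 204.1] psi 88.55 tilt [7.72 0.1 ] F [-0.1 -0.1  0.4] w 42.8 trayxy [-94.7 136.1] q [ 0.12  0.06  1.78 -0.02  1.17 -1.42]
tool shift mm [-134.6  167.9  147.4] turn -0.65
```

```bash
python3 -m inch '[[-1,-22,28,24,-0.6],[-1,-22,28,24,0],[-1,-22,28,24,0],[-1,-22,28,24,0],[-1,-22,28,24,0],[-1,-22,28,24,0],[-1,0,0,0,0],[-1,0,0,0,0]]'>/dev/null; python3 -c "
from h import *
show(); plan([*tw(.11,.0),-.008],89.2)"
```

```text
t 29.15 pos [672.  -12.  111.3] psi 89.47 tilt [9.95 0.14] F [-0.3 -0.1  1.1] w 0.3 trayxy [108.5   5.8] q [-0.14  0.38  1.59  0.03  1.   -1.71]
tool shift mm [ -6.3 -19.3 117.7] turn 0.27
```

```bash
python3 -m inch '[[-1,-2,-4,20,0],[-1,0,0,0,0],[-1,-2,-4,20,0],[-1,0,0,0,0],[-1,-2,-4,20,0],[-1,0,0,0,0],[-1,0,-4,20,0],[-1,0,0,0,0],[-1,0,-4,18,0],[-1,0,0,0,0],[-1,0,0,0,0]]'>/dev/null; python3 -c "
from h import *
show(); plan([*tw(.11,.0),-.008],89.2)"
```

```text
t 30.07 pos [686.4 -13.7  43.7] psi 89.76 tilt [ 1.232e+01 -1.000e-02] F [ 0.7 -0.6  1.3] w 0.3 trayxy [122.9   4.3] q [-0.14  0.45  1.68  0.04  0.8  -1.73]
tool shift mm [ -4.2 -23.8  47.7] turn 0.56
```

```bash
python3 -m inch '[[-1,0,-5,6,0],[-1,0,0,0,0],[-1,0,-5,6,0],[-1,0,0,0,0],[-1,0,-4,6,0],[-1,0,0,0,0],[-1,0,-4,6,0],[-1,0,0,0,0],[-1,0,-4,6,0],[-1,0,0,0,0]]'>/dev/null; python3 -c "
from h import *
show(); plan([*tw(.11,.0),-.008],89.2)"
```

```text
t 30.9 pos [673.  -13.5  13.6] psi 89.79 tilt [12.8  -0.06] F [-0.3 -0.3 -0.5] w 0.1 trayxy [109.6   4.3] q [-0.14  0.46  1.75  0.05  0.7  -1.74]
tool shift mm [-4.3 -4.5 21.1] turn 0.59
```

```bash
python3 -m inch '[[-1,0,-1,6,0],[-1,0,0,0,0],[-1,0,-1,6,0],[-1,0,0,0,0],[-1,0,-1,5,0],[-1,0,0,0,0]]'>/dev/null; python3 -c "
from h import *
show()"; python3 -m inch '[[-1,0,5,1,0],[-1,0,0,0,0],[-1,0,5,1,0],[-1,0,0,0,0],[-1,0,4,1,0],[-1,0,4,1,0],[-1,0,4,1,0]]'>/dev/null; python3 -c "
from h import *
show()"
```

```text
t 31.4 pos [674.1 -13.6  -6.1] psi 89.78 tilt [12.78 -0.05] F [-0.3 -0.5  0.1] w 0.0 trayxy [110.7   4.2] q [-0.14  0.49  1.77  0.05  0.66 -1.74]
t 31.98 pos [699.1 -13.8  -5.5] psi 89.78 tilt [12.85 -0.06] F [0.7 0.  0.6] w -0.3 trayxy [135.7   4.4] q [-0.14  0.52  1.71  0.05  0.69 -1.73]
```

```bash
python3 -m inch '[[-1,0,4,1,0],[-1,0,4,1,0],[-1,0,4,1,0]]'>/dev/null; python3 -c "
from h import *
show()"; python3 -m inch '[[-1,0,4,1,0],[-1,0,4,1,0],[-1,0,4,1,0]]'>/dev/null; python3 -c "
from h import *
show()"
```

```text
t 32.23 pos [703.4 -13.4  -7.6] psi 89.88 tilt [11.79 -0.  ] F [-10.6  -1.3   7.8] w -0.1 trayxy [140.    4.9] q [-0.13  0.53  1.69  0.04  0.72 -1.73]
t 32.48 pos [702.4 -12.8 -10.6] psi 90.0 tilt [10.23  0.08] F [-9.  -1.1  6.7] w 0.1 trayxy [139.    5.4] q [-0.13  0.54  1.66  0.04  0.76 -1.73]
```

```bash
python3 -m inch '[[-1,0,5,-0.5,0],[-1,0,5,-0.5,0],[-1,0,5,-0.5,0],[-1,0,5,-0.5,0],[-1,0,5,-0.5,0],[-1,0,5,-0.5,0]]'>/dev/null; python3 -c "
from h import *
show()"; python3 -m inch '[[-1,0,6,-0.5,0],[-1,0,6,-0.5,0],[-1,0,6,-0.5,0],[-1,0,6,-0.5,0]]'>/dev/null; python3 -c "
from h import *
show()"
```

```text
t 32.98 pos [700.1 -12.8 -10.4] psi 90.24 tilt [6.47 0.14] F [-9.2 -0.8  5.5] w -0.1 trayxy [136.6   5.5] q [-0.13  0.57  1.6   0.02  0.86 -1.72]
t 33.32 pos [698.2 -12.8 -10. ] psi 90.4 tilt [3.41 0.17] F [-11.4  -0.1   6.7] w 0.0 trayxy [134.7   5.4] q [-0.12  0.59  1.55  0.01  0.95 -1.71]
```

```bash
python3 -m inch '[[-1,0,6,-0.5,0],[-1,0,6,-0.5,0],[-1,0,6,-0.5,0],[-1,0,6,-0.5,0]]'>/dev/null; python3 -c "
from h import *
show()"; python3 -m inch '[[-1,0,6,-0.5,0],[-1,0,6,-0.5,0]]'>/dev/null; python3 -c "
from h import *
show()"
```

```text
t 33.65 pos [696.2 -12.8  -9.5] psi 90.53 tilt [0.3  0.17] F [-11.6  -1.3   7. ] w -0.0 trayxy [132.8   5.3] q [-0.12  0.61  1.5   0.    1.03 -1.7 ]
t 33.82 pos [695.2 -12.8  -9.2] psi 90.58 tilt [-1.29  0.17] F [-11.9  -0.5   8. ] w -0.1 trayxy [131.8   5.3] q [-0.12  0.62  1.47  0.    1.07 -1.7 ]
```

```bash
python3 -m inch '[[0,0,-6,0,1.4],[0,0,-10,-10,0],[0,5,-30,-10,0],[0,20,-30,-10,0],[0,20,-30,0,0],[0,20,-30,0,0],[0,20,-30,0,0],[0,20,-30,0,0],[0,15,-20,0,0],[0,0,0,0,0],[0,0,0,0,0]]'>/dev/null; python3 -c "
from h import *
show(); plan([*tw(-.085,.13),-.019],89.2)"
```

```text
t 34.73 pos [475.4 112.9  31.1] psi 88.98 tilt [-0.33  0.18] F [ 1.6 -0.5  0.3] w 42.8 trayxy [-89.8 127.9] q [ 0.09  0.31  1.93  0.    0.9  -1.47]
tool shift mm [ 1.9  5.1 50.1] turn -0.22
```

```bash
python3 -m inch '[[0,0,1,8,0],[0,0,0,0,0],[0,0,0,8,0],[0,0,0,0,0],[0,0,0,8,0],[0,0,0,0,0],[0,0,0,8,0],[0,0,0,0,0],[0,0,0,8,0],[0,0,0,0,0],[0,0,0,6,0],[0,0,0,0,0]]'>/dev/null; python3 -c "
from h import *
show(); plan([*tw(-.085,.13),-.019],89.2)"
```

```text
t 35.73 pos [483.5 110.1 -19.9] psi 88.74 tilt [0.03 0.16] F [-0.  -0.1  0. ] w 42.8 trayxy [-81.7 125.3] q [ 0.08  0.39  1.98  0.    0.77 -1.47]
tool shift mm [ 4.7 -3.4 -0.8] turn -0.46
```

```bash
python3 -m inch '[[0,2,0,-2,-0.5],[0,0,7,0,0],[0,0,0,0,0],[0,0,7,0,0],[0,0,0,0,0],[0,0,7,0,0],[0,0,0,0,0],[0,0,7,0,0],[0,0,0,0,0],[0,0,7,0,0],[0,0,0,0,0],[0,0,7,0,0],[0,0,0,0,0]]'>/dev/null; python3 -c "
from h import *
show()
p=eyes.get_image('side');save(p,'s7.png',(220,120,460,400),2.1)"
```

```text
t 36.82 pos [530.  111.9 -17. ] psi 89.33 tilt [0.04 0.16] F [ 1.2  0.4 -0.2] w 42.5 trayxy [-35.2 127.7] q [ 0.08  0.44  1.87  0.    0.83 -1.48]
```

View pics/s7.png

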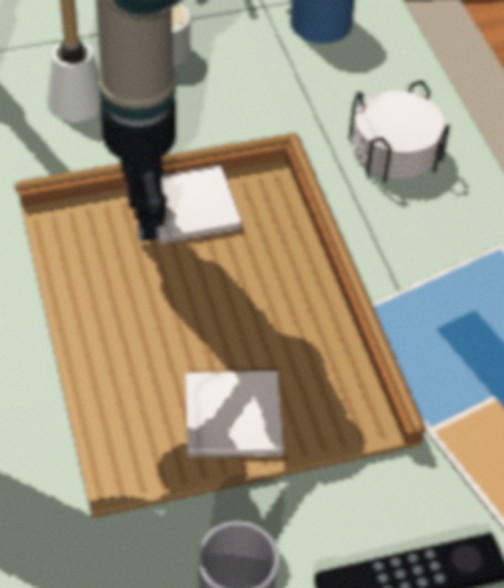

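```bash
python3 -m inch '[[0,0,8,0,0],[0,0,0,0,0],[0,0,8,0,0],[0,0,0,0,0],[0,0,8,0,0],[0,0,0,0,0],[0,0,8,0,0],[0,0,0,0,0],[0,0,8,0,0],[0,0,0,0,0],[0,0,8,0,0],[0,0,0,0,0],[0,0,8,0,0],[0,0,0,0,0],[0,0,6,0,0],[0,0,0,0,0],[0,0,5,0,0],[0,0,0,0,0]]'>/dev/null; python3 -c "
from h import *
show()"; python3 -m inch '[[0,0,4,0,0],[0,0,4,0,0],[0,0,4,0,0],[0,0,4,0,0]]'>/dev/null; python3 -c "
from h import *
show()
p=eyes.get_image('side');save(p,'s8.png',(220,120,460,400),2.1)"
```

```text
t 38.37 pos [601.1 110.9 -17.8] psi 89.34 tilt [-0.29  0.13] F [ 0.7  0.1 -0.5] w 42.9 trayxy [ 36.  127.7] q [ 0.07  0.52  1.71  0.    0.92 -1.49]
t 38.7 pos [606.5 110.8 -18.6] psi 89.33 tilt [-1.61  0.11] F [-7.9 -0.2  6.7] w 42.2 trayxy [ 41.3 127.7] q [ 0.07  0.54  1.68  0.    0.96 -1.5 ]
```

View pics/s8.png

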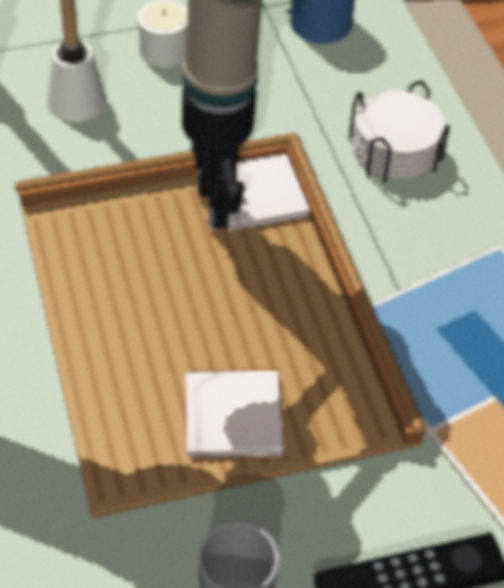

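```bash
python3 -m inch '[[0,0,-6,0,0],[0,0,-6,-15,0],[0,0,0,-20,0],[0,-20,-12,-20,0],[0,-32,-18,0,0],[0,-32,-18,0,0],[0,-32,-18,0,0],[0,-32,-18,0,0],[0,-32,-18,0,0],[0,-32,-18,0,0],[0,-20,-8,0,0],[0,-8,0,0,0],[0,0,0,0,0],[0,0,0,0,0]]'>/dev/null; python3 -c "
from h import *
show(); plan([*tw(-.095,-.132),-.018],89.2)
p=eyes.get_image('top')
for r in regions_of(p,'coaster_1'):
    if r['confidence']>.4:
        q=np.argwhere(r['mask'])[:,::-1]; c,sz,a=cv2.minAreaRect((p2w(p,q,.022)[:,:2]*1000).astype(np.float32)); print(wt(np.array(c)/1000).round(4),sz,a)
"
```

```text
t 39.92 pos [ 472.  -137.9   43.7] psi 89.56 tilt [-0.07 -0.24] F [ 0.1 -0.5  0.5] w 42.8 trayxy [ -89.7 -122.8] q [-0.42  0.3   1.91 -0.01  0.93 -1.98]
tool shift mm [-8.9 -5.3 61.7] turn 0.36
[0.0975 0.1416] (90.1364974975586, 91.64006042480469) 89.14171600341797
```

```bash
python3 -m inch '[[0,-4,-2,8,0.4],[0,0,0,0,0],[0,-5,-2,8,0],[0,0,0,0,0],[0,0,-2,8,0],[0,0,0,0,0],[0,0,-2,8,0],[0,0,0,0,0],[0,0,-1,8,0],[0,0,0,0,0],[0,0,-1,8,0],[0,0,0,0,0],[0,0,-1,8,0],[0,0,0,0,0]]'>/dev/null; python3 -c "
from h import *
show(); plan([*tw(-.095,-.132),-.018],89.2)"
```

```text
t 41.18 pos [ 461.5 -142.3  -19.5] psi 89.64 tilt [-0.15 -0.13] F [-1.   0.4 -0.1] w 42.7 trayxy [-100.2 -127.4] q [-0.44  0.38  2.   -0.    0.76 -2.  ]
tool shift mm [-4.6  5.1 -1.5] turn 0.44
```

Tips are just above the floor. Next I push B in +x' to the far edge.

```bash
python3 -m inch '[[0,-4,8,-2,0.4],[0,0,0,0,0],[0,0,9,0,0],[0,0,0,0,0],[0,0,9,0,0],[0,0,0,0,0],[0,0,9,0,0],[0,0,0,0,0],[0,0,9,0,0],[0,0,0,0,0],[0,0,9,0,0],[0,0,0,0,0],[0,0,9,0,0],[0,0,0,0,0],[0,0,9,0,0],[0,0,0,0,0],[0,0,9,0,0],[0,0,0,0,0]]'>/dev/null; python3 -c "
from h import *
show()
p=eyes.get_image('side');save(p,'s9.png',(220,120,460,400),2.1)"
```

```text
t 42.68 pos [ 550.5 -148.2  -17.2] psi 89.21 tilt [-0.16 -0.16] F [ 1.2 -0.8 -0.3] w 42.9 trayxy [ -11.1 -132.1] q [-0.38  0.47  1.81 -0.    0.86 -1.94]
```

View pics/s9.png

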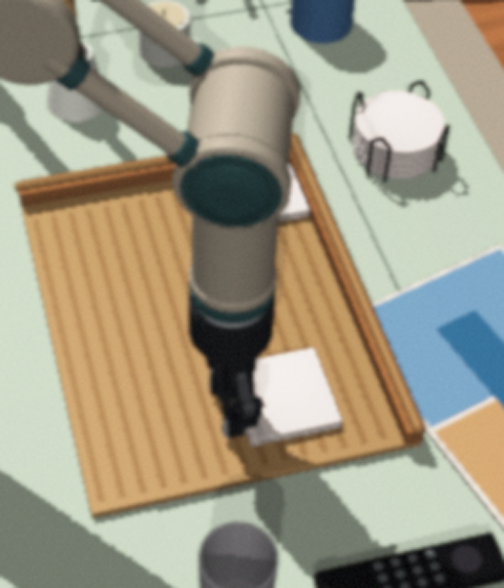

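```bash
python3 -m inch '[[0,0,9,0,0],[0,0,0,0,0],[0,0,9,0,0],[0,0,0,0,0],[0,0,9,0,0],[0,0,0,0,0],[0,0,9,0,0],[0,0,0,0,0],[0,0,8,0,0],[0,0,0,0,0],[0,0,4,0,0],[0,0,4,0,0],[0,0,4,0,0],[0,0,4,0,0]]'>/dev/null; python3 -c "
from h import *
show()
p=eyes.get_image('side');save(p,'s10.png',(220,120,460,400),2.1)"
```

```text
t 43.9 pos [ 603.3 -147.9  -18.5] psi 89.37 tilt [-1.6  -0.01] F [-9.6 -1.4  7.6] w 42.5 trayxy [  41.7 -131. ] q [-0.35  0.54  1.67 -0.01  0.96 -1.9 ]
```

View pics/s10.png

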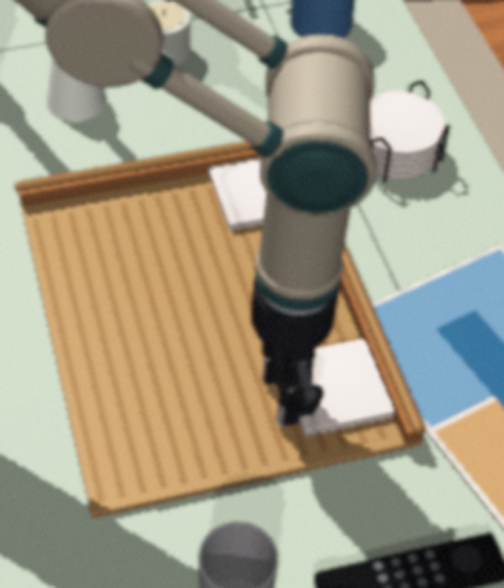

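```bash
python3 -m inch '[[0,0,-6,0,0],[0,0,-4,-15,0],[0,0,0,-20,0],[0,0,0,-15,0],[0,0,0,0,7],[0,0,0,0,7],[0,0,0,0,7],[0,0,0,0,7],[0,0,0,0,7],[0,0,0,0,7],[0,0,0,0,7],[0,0,0,0,7],[0,0,0,0,7],[0,0,0,0,7],[0,0,0,0,7],[0,0,0,0,7],[0,0,0,0,6],[0,0,0,0,0]]'>/dev/null; python3 -c "
from h import *
show(); plan([*tw(.085,-.21),-.018],-.8)"
```

```text
t 45.45 pos [ 602.7 -148.4   35.9] psi -3.24 tilt [-0.4 -0.1] F [-0.6 -0.6  0.2] w 42.9 trayxy [  41.1 -131.5] q [-0.35  0.47  1.63 -0.    1.04 -0.29]
tool shift mm [47.5 76.4 53.8] turn -2.44
```

```bash
python3 -m inch '[[0,6,10,0,-2.4],[0,9,14,0,0],[0,9,14,0,0],[0,9,14,0,0],[0,8,12,0,0],[0,6,12,0,0],[0,0,0,0,0],[0,0,0,8,0],[0,0,0,0,0],[0,0,0,8,0],[0,0,0,0,0],[0,0,0,8,0],[0,0,0,0,0],[0,0,0,8,0],[0,0,0,0,0]]'>/dev/null; python3 -c "
from h import *
show(); plan([*tw(.085,-.208),-.018],-.8)"
```

```text
t 46.7 pos [ 6.498e+02 -2.223e+02 -1.000e-01] psi 0.93 tilt [-0.25  0.08] F [-0.8  1.7 -0.7] w 42.6 trayxy [  89.3 -204.7] q [-0.43  0.59  1.51 -0.    1.05 -0.45]
tool shift mm [-4.3  3.2 17.9] turn 1.73
```

```bash
python3 -m inch '[[0,-4,2,6,1.7],[0,0,0,0,0],[0,0,0,6,0],[0,0,0,0,0],[0,0,0,5,0],[0,0,0,0,0]]'>/dev/null; python3 -c "
from h import *
show()"; python3 -m inch '[[0,0,-9,0,0],[0,0,0,0,0],[0,0,-9,0,0],[0,0,0,0,0],[0,0,-9,0,0],[0,0,0,0,0],[0,0,-9,0,0],[0,0,0,0,0],[0,0,-9,0,0],[0,0,0,0,0],[0,0,-9,0,0],[0,0,0,0,0],[0,0,-9,0,0],[0,0,0,0,0],[0,0,-9,0,0],[0,0,0,0,0]]'>/dev/null; python3 -c "
from h import *
show()
p=eyes.get_image('side');save(p,'s11.png',(220,120,460,400),2.1)"
```

```text
t 47.2 pos [ 645.2 -224.5  -19. ] psi -0.95 tilt [-0.25  0.08] F [-0.3  0.8 -0.6] w 42.6 trayxy [  84.7 -207. ] q [-0.44  0.61  1.53 -0.    1.01 -0.42]
t 48.53 pos [ 647.5 -144.9  -18. ] psi -0.91 tilt [-0.13  0.  ] F [-0.3  0.5 -0.4] w 42.6 trayxy [  85.9 -127.4] q [-0.32  0.58  1.58 -0.    0.98 -0.31]
```

View pics/s11.png

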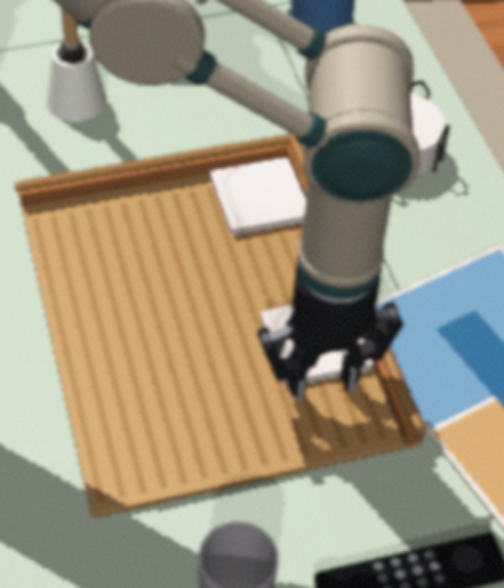

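```bash
python3 -m inch '[[0,0,-9,0,0],[0,0,0,0,0],[0,0,-9,0,0],[0,0,0,0,0],[0,0,-9,0,0],[0,0,0,0,0],[0,0,-9,0,0],[0,0,0,0,0],[0,0,-9,0,0],[0,0,0,0,0],[0,0,-9,0,0],[0,0,0,0,0],[0,0,-9,0,0],[0,0,0,0,0],[0,0,-9,0,0],[0,0,0,0,0],[0,0,-9,0,0],[0,0,0,0,0],[0,0,-9,0,0],[0,0,0,0,0]]'>/dev/null; python3 -c "
from h import *
show()"; python3 -m inch '[[0,0,-8,0,0],[0,0,0,0,0],[0,0,-5,0,0],[0,0,0,0,0],[0,0,-4,0,0],[0,0,-4,0,0],[0,0,-4,0,0],[0,0,-4,0,0]]'>/dev/null; python3 -c "
from h import *
show()
p=eyes.get_image('side');save(p,'s12.png',(220,120,460,400),2.1)"
```

```text
t 50.25 pos [649.3 -46.9 -18.1] psi -0.91 tilt [-0.09 -0.11] F [-0.2  0.1 -0.1] w 42.6 trayxy [ 86.3 -29.4] q [-0.18  0.57  1.62 -0.    0.96 -0.16]
t 50.92 pos [650.3 -21.6 -17.9] psi -0.67 tilt [-0.05 -0.75] F [ -1.1 -20.   -0. ] w 42.6 trayxy [87.  -4.1] q [-0.13  0.57  1.62 -0.02  0.96 -0.11]
```

View pics/s12.png

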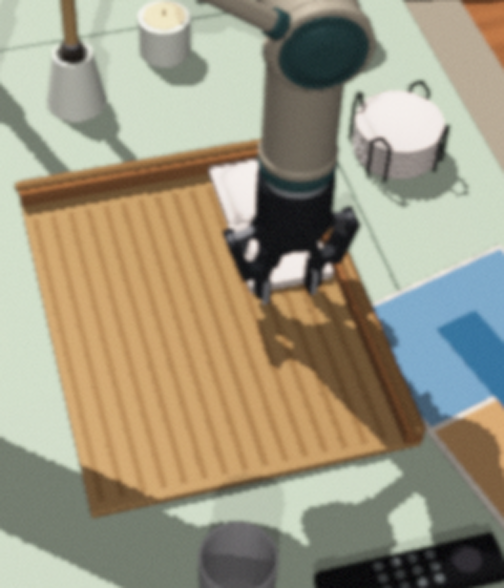

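```bash
python3 -m inch '[[0,0,8,0,0],[0,0,6,-8,0],[0,0,0,-20,0],[0,0,0,-30,0],[0,0,0,-30,0],[0,-5,0,-30,0],[0,-20,0,-30,0],[0,-30,0,-30,0],[0,-30,0,0,0],[0,-30,0,0,0],[0,-20,0,0,0],[0,-10,0,0,0],[0,0,0,0,0],[0,0,0,0,0]]'>/dev/null; python3 -c "
from h import *
show()
for n in ('side','top'):
    p=eyes.get_image(n)
    save(p,'a_%s.png'%n,(220,160,440,380) if n=='side' else (230,150,430,310),3)
    for r in regions_of(p,'coaster_1'):
        if r['confidence']>.4:
            x,e=fitsilh([(p,r['mask'])],lambda x:box(*x,.09,.09,.01,.022),np.array([*p2w(p,np.argwhere(r['mask']).mean(0)[::-1],.022)[0][:2],-.014]))
            print(n,round(r['confidence'],2),wt(x).round(4),x[2].round(3),round(e,2))
    for r in recognise(p,'brush'): print(n,r)
    save(p,'b_%s.png'%n,(150,40,350,200) if n=='side' else (80,170,280,330),4)
"
```

```text
t 52.13 pos [502.7 -26.9 175.3] psi -0.97 tilt [0.53 0.07] F [ 0.3 -0.4  0.4] w 43.2 trayxy [-60.5 -11.5] q [-0.19  0.18  1.7   0.    1.25 -0.18]
side 0.72 [0.097  0.1475] -0.033 1.48
side 0.7 [0.0942 0.0528] -0.02 0.56
side {'bbox': [248.5, 97.8, 10.0, 54.2], 'confidence': 0.83}
side {'bbox': [195.5, 64.6, 18.5, 94.8], 'confidence': 0.64}
top 0.87 [0.0964 0.052 ] -0.038 5.85
top 0.71 [0.0989 0.1426] 0.002 0.47
top {'bbox': [119.5, 278.9, 49.3, 20.6], 'confidence': 0.57}
top {'bbox': [163.2, 240.0, 30.8, 14.3], 'confidence': 0.49}
```

View pics/a_side.png

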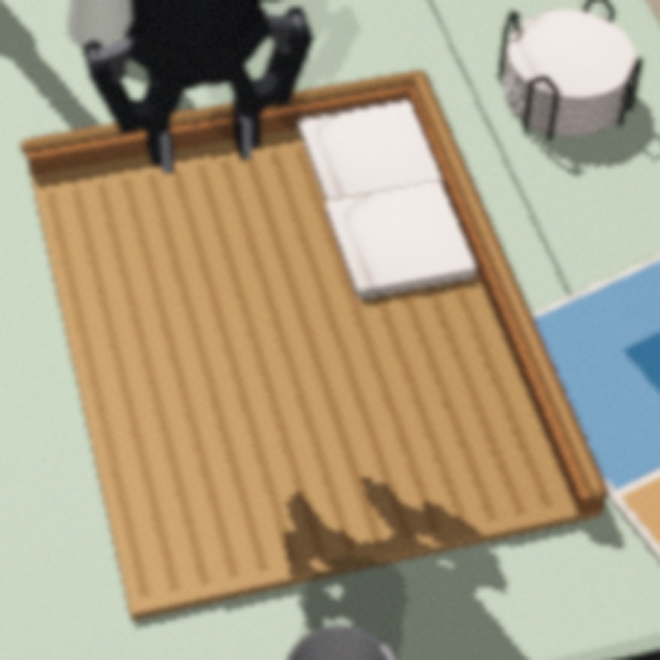

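View pics/b_side.png

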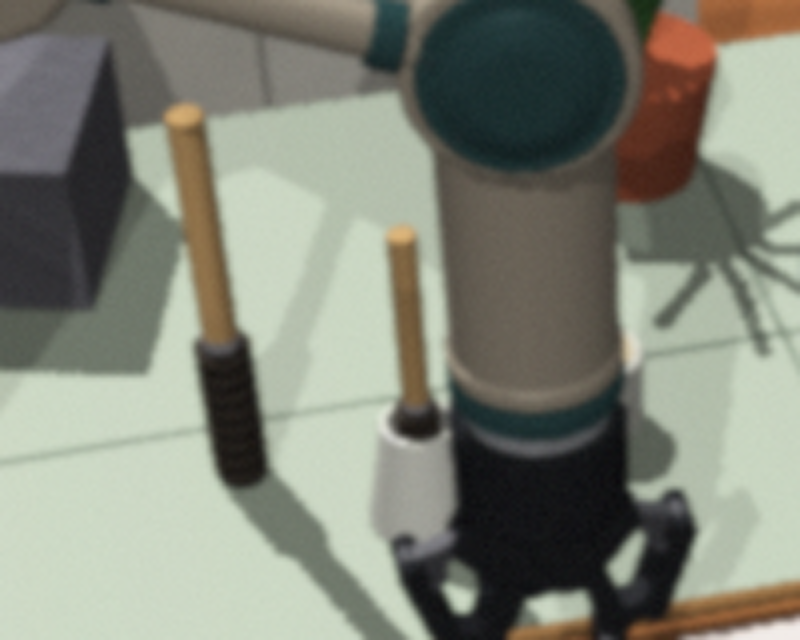

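View pics/b_top.png

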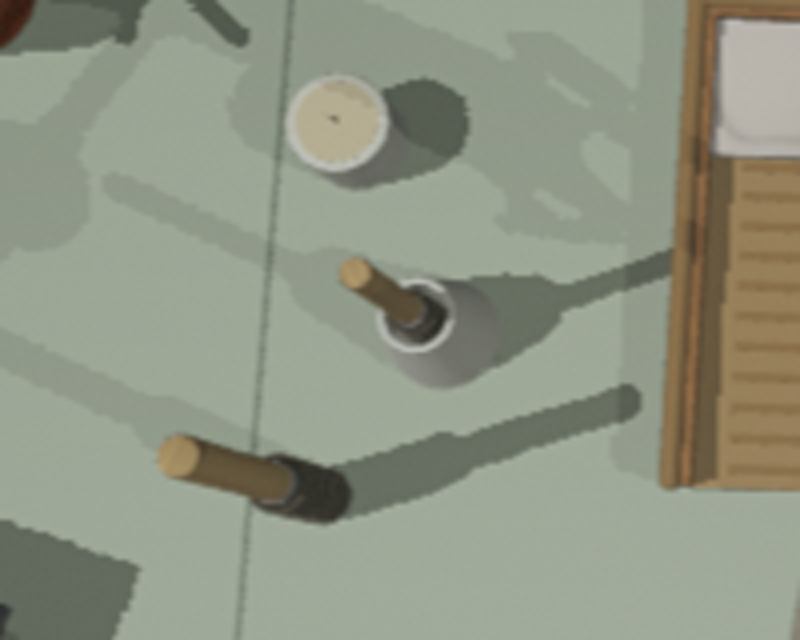

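```bash
python3 -c "
from h import *
T=eyes.get_image('top');S=eyes.get_image('side')
def tri(s,t):
    X=cv2.triangulatePoints(*[np.array(p['K'])@np.c_[cv2.Rodrigues(np.array(p['rvec']))[0],np.array(p['tvec']).ravel()] for p in (S,T)],np.array(s,float).reshape(2,1),np.array(t,float).reshape(2,1)); X=(X[:3]/X[3]).ravel(); return X.round(4), (w2p(S,X)-s).round(1),(w2p(T,X)-t).round(1)
print(tri((250.5,98.25),(169.5,238)),tri((253.5,141.25),(183,246.25)))
print('big',tri((150+187/4,40+113/4),(80+179/4,170+456/4)))
print(p2w(S,(250.5,98.25),.211),p2w(T,(169.5,238),.211))
print('hold mouth',p2w(S,(150+415/4,40+425/4),.075),p2w(T,(80+418/4,170+314/4),.075))
plan([.501,.336,.25],0)
"
```

```text
(array([0.5022, 0.334 , 0.2099]), array([[ 0., -0.]]), array([[-0.,  0.]])) (array([0.5025, 0.3355, 0.0858]), array([[ 0.9, -0.3]]), array([[-0. ,  1.4]]))
big (array([0.3979, 0.4022, 0.2606]), array([[-0.3,  0.1]]), array([[ 0. , -0.5]]))
[[0.5019913  0.33256599 0.211     ]] [[0.50207805 0.33373529 0.211     ]]
hold mouth [[0.49896745 0.32965219 0.075     ]] [[0.50225535 0.33446074 0.075     ]]
tool shift mm [  -7.2 -363.2  -75.5] turn -0.94
```

```bash
python3 -m inch '[[0.5,0,0,-30,0],[0.5,0,-10,-30,0],[0.5,0,-25,-10,0],[0.5,0,-35,0,0],[0.5,0,-35,0,0],[0.5,0,-35,0,0],[0.5,0,-35,0,0],[0.5,0,-35,0,0],[0.5,0,-35,0,0],[0.5,0,-35,0,0],[0.5,0,-35,0,0],[0.5,0,-20,0,0],[0.5,0,-10,0,0],[0.5,0,0,0,0],[0.5,0,0,0,0]]'>/dev/null; python3 -c "
from h import *
show(); plan([.502,.334,.235],0)"
```

```text
t 53.78 pos [514.  334.1 241.8] psi -1.17 tilt [0.08 0.01] F [-0.1  0.3  0.4] w 64.2 trayxy [-54.3 349.7] q [ 0.46  0.31  1.35 -0.    1.48  0.48]
tool shift mm [-12.    0.4   6.8] turn -1.17
```

```bash
python3 -m inch '[[0.5,-6,0,0,0],[0.5,-6,0,0,0],[0.5,0,0,0,0],[0.5,0,0,8,0],[0.5,0,0,0,0],[0.5,0,0,8,0],[0.5,0,0,0,0],[0.5,0,0,8,0],[0.5,0,0,0,0],[0.5,0,0,8,0],[0.5,0,0,0,0],[0.5,0,0,8,0],[0.5,0,0,0,0]]'>/dev/null; python3 -c "
from h import *
show(); plan([.502,.334,.127],-1)
p=eyes.get_image('side');save(p,'s13.png',(170,30,340,190),4)"
```

```text
t 54.87 pos [501.3 326.2 197.6] psi -1.65 tilt [ 0.02 -0.21] F [-0.1  0.2 -0.8] w 64.2 trayxy [-66.9 341.6] q [ 0.46  0.31  1.46 -0.    1.37  0.49]
tool shift mm [ 0.5 -8.1 70.6] turn -0.65
```

View pics/s13.png

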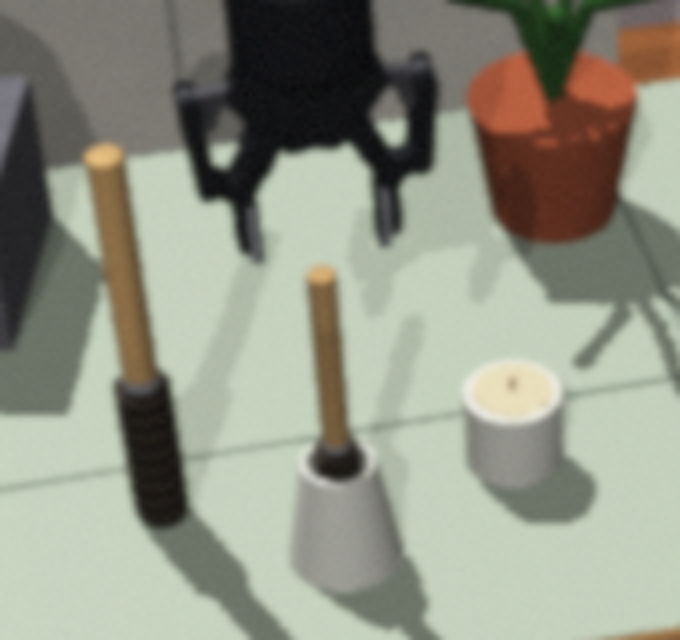

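```bash
python3 -m inch '[[0.5,0,-4,0,0],[0.5,0,0,0,0],[0.5,0,-4,8,0],[0.5,0,0,0,0],[0.5,0,0,8,0],[0.5,0,0,0,0],[0.5,0,0,8,0],[0.5,0,0,0,0],[0.5,0,0,8,0],[0.5,0,0,0,0],[0.5,0,0,8,0],[0.5,0,0,0,0]]'>/dev/null; python3 -c "
from h import *
show(); plan([.502,.334,.127],-1)
p=eyes.get_image('side');save(p,'s14.png',(170,30,340,190),4)"
```

```text
t 55.92 pos [502.5 335.8 154.7] psi -1.62 tilt [ 0.16 -0.13] F [ 0.  -0.5  0. ] w 64.3 trayxy [-65.8 351.2] q [ 0.48  0.35  1.52 -0.    1.28  0.51]
tool shift mm [-0.6  1.7 27.7] turn -0.62
```

View pics/s14.png

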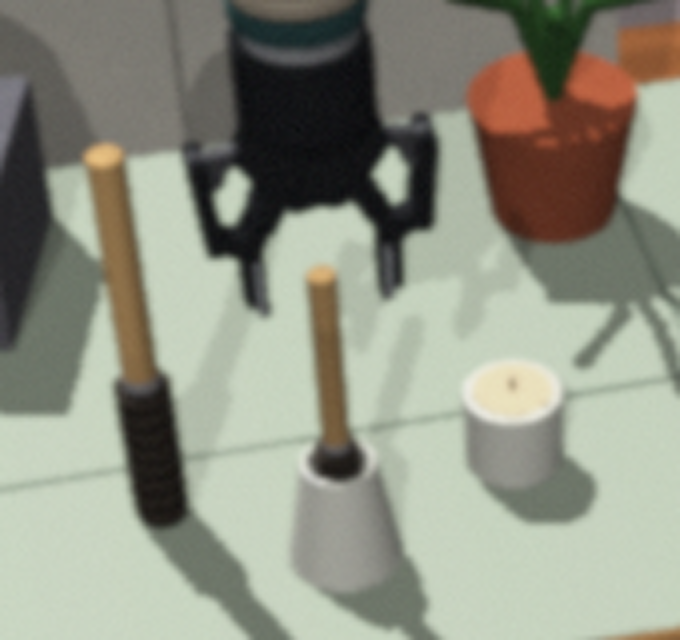

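```bash
python3 -m inch '[[0.5,0,0,8,0],[0.5,0,0,0,0],[0.5,0,0,8,0],[0.5,0,0,0,0],[0.5,0,0,7,0],[0.5,0,0,0,0],[0.5,0,0,4,0],[0.5,0,0,0,0],[-1,0,0,0,0],[-1,0,0,0,0],[-1,0,0,0,0],[-1,0,0,0,0],[-1,0,0,0,0],[-1,0,0,0,0],[-1,0,0,0,0]]' 60 >/dev/null; python3 -c "
from h import *
show()
p=eyes.get_image('side');save(p,'s15.png',(170,30,340,190),4)"
```

```text
t 57.22 pos [504.1 336.5 126.8] psi -1.62 tilt [ 0.37 -0.02] F [ 0.  -0.7 -1.5] w 16.9 trayxy [-64.3 351.9] q [ 0.48  0.37  1.56 -0.    1.21  0.51]
```

View pics/s15.png

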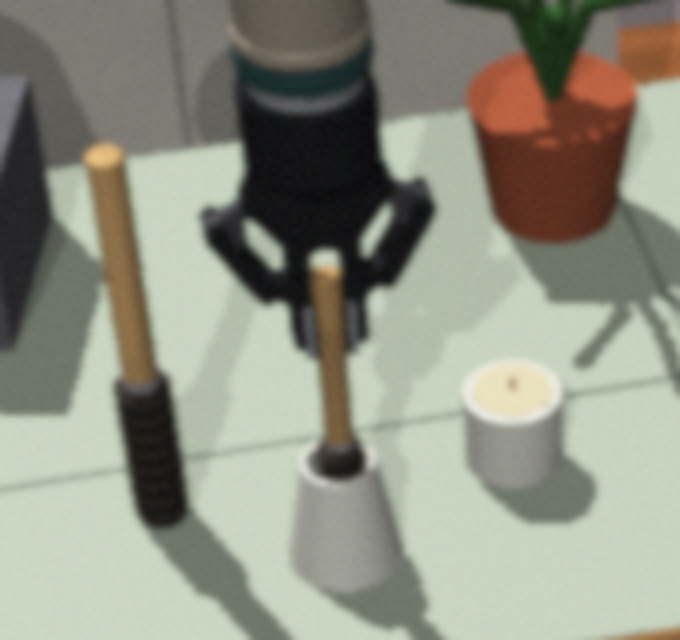

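```bash
python3 -m inch '[[-1,0,0,-8,0],[-1,0,0,-8,0],[-1,0,0,-15,0],[-1,0,0,-20,0],[-1,0,0,-20,0],[-1,0,0,-20,0],[-1,0,0,-20,0],[-1,0,0,-10,0],[-1,0,0,-5,0],[-1,0,0,0,0],[-1,0,0,0,0]]' >/dev/null; python3 -c "
from h import *
show()
p=eyes.get_image('side');save(p,'s16.png',(150,0,350,200),4)"
```

```text
t 58.18 pos [503.3 336.5 265.5] psi -1.63 tilt [0.59 0.08] F [ 0.8  0.3 -1. ] w 16.4 trayxy [-65. 352.] q [ 0.48  0.29  1.33 -0.    1.51  0.51]
```

View pics/s16.png

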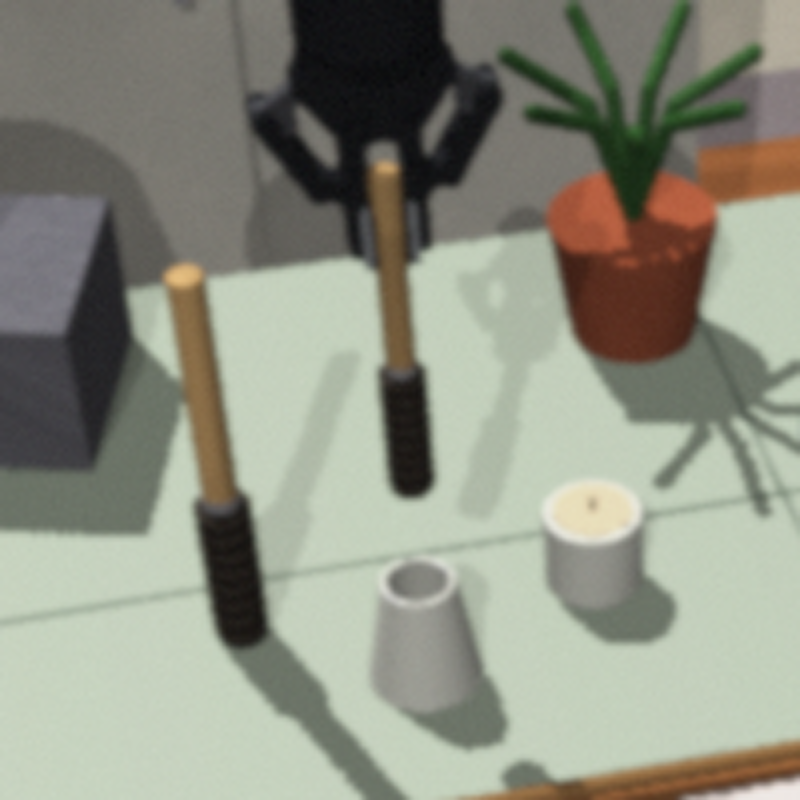

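```bash
python3 -m inch '[[-1,0,12,0,0.6],[-1,0,25,0,0],[-1,0,32,0,0],[-1,0,32,0,0],[-1,0,32,0,0],[-1,0,32,0,0],[-1,0,32,0,0],[-1,0,32,0,0],[-1,0,32,0,0],[-1,0,32,0,0],[-1,0,32,0,0],[-1,0,32,0,0],[-1,0,32,0,0],[-1,0,32,0,0],[-1,0,32,0,0],[-1,0,32,0,0],[-1,0,32,0,0],[-1,0,25,0,0],[-1,0,12,0,0],[-1,0,0,0,0]]' >/dev/null; python3 -c "
from h import *
show(); plan([.503,-.339,.265],-1)"
```

```text
t 59.9 pos [ 456.3 -252.4  244.3] psi -2.75 tilt [-1.96 -0.15] F [ 0.   0.1 -1. ] w 16.4 trayxy [-103.8 -237.6] q [-0.62  0.19  1.51 -0.02  1.46 -0.57]
tool shift mm [ 50.   84.4 -22. ] turn -1.75
```

```bash
python3 -m inch '[[-1,8,14,-6,-1.7],[-1,10,18,-6,0],[-1,10,18,-6,0],[-1,10,18,-4,0],[-1,8,12,0,0],[-1,4,6,0,0],[-1,0,0,0,0],[-1,0,0,0,0]]' >/dev/null; python3 -c "
from h import *
show(); plan([.503,-.339,.265],-1)
for n in ('side','top'):
    p=eyes.get_image(n); save(p,'s17%s.png'%n,(220,240,440,460) if n=='side' else (380,180,540,330),3)
    for r in regions_of(p,'tumbler')[:1]:
        x,e=fitsilh([(p,r['mask'])],lambda x:cone(*x,.03,.033,0,.1),np.array([.503,-.339])); print(n,r['confidence'],x,e)
"
```

```text
t 60.57 pos [ 502.7 -329.7  260.3] psi -0.74 tilt [-2.54  0.83] F [-1.1 -0.2 -0.5] w 16.5 trayxy [ -56.3 -314.2] q [-0.68  0.32  1.3  -0.02  1.57 -0.67]
tool shift mm [ 0.3  9.3 -4.8] turn 0.26
side 0.65 [ 0.50306975 -0.33930556] 1.253535231824829
top 0.71 [ 0.50560945 -0.3391435 ] 5.327052207228637
```

View pics/s17side.png

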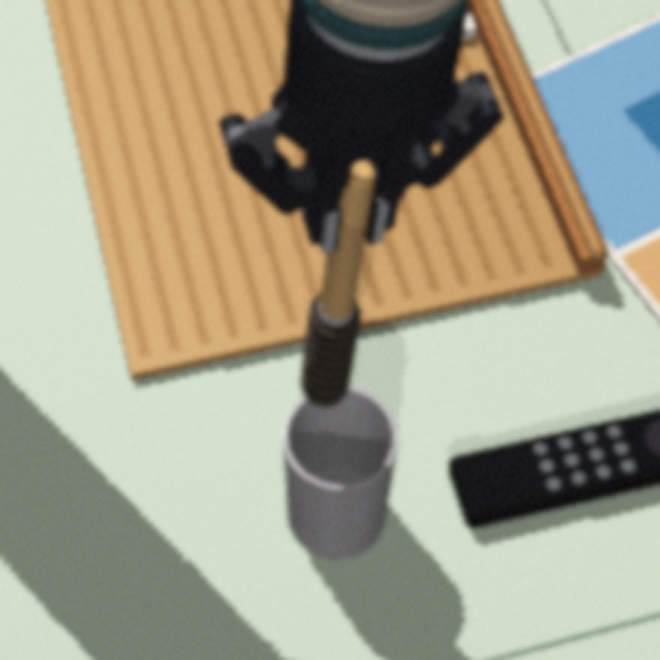

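View pics/s17top.png

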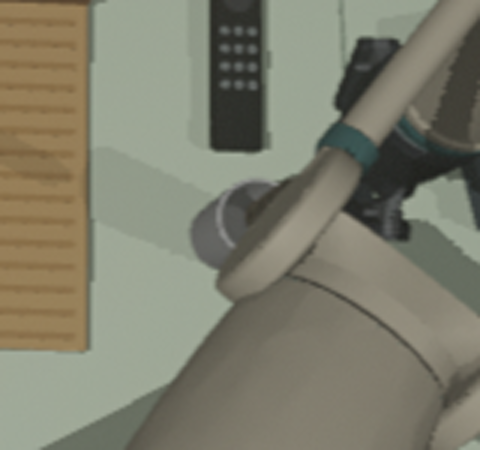

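```bash
python3 -c "
from h import *
s,R=st();p=eyes.get_image('side')
tip=s['position']+R[:,2]*.1207; print(tip.round(4),w2p(p,tip), 'seen',(220+326/3,240+398/3)); print(p2w(p,(220+326/3,240+396/3),tip[2]).round(4))
e=s['position']-R[:,2]*(.205-.1207);print('end',e.round(3),w2p(p,e),'seen',(220+362/3,240+172/3),p2w(p,(220+362/3,240+172/3),e[2]).round(4))
"
```

```text
[ 0.4973 -0.3285  0.1405] [[328.75884598 368.39378013]] seen (328.6666666666667, 372.66666666666663)
[[ 0.4953 -0.3349  0.1405]]
end [ 0.506 -0.331  0.345] [[338.61559966 296.07645107]] seen (340.6666666666667, 297.3333333333333) [[ 0.5083 -0.3339  0.3453]]
```

```bash
python3 -m inch '[[-1,1,5,0,0],[-1,0,0,0,0],[-1,1,4,0,0],[-1,0,0,0,0],[-1,0,0,8,0],[-1,0,0,0,0],[-1,0,0,8,0],[-1,0,0,0,0],[-1,0,0,8,0],[-1,0,0,0,0]]' >/dev/null; python3 -c "
from h import *
show(); s,R=st(); tip=s['position']+R[:,2]*.1207; print(tip.round(4))
p=eyes.get_image('side'); save(p,'s18.png',(250,300,430,440),4)
"
```

```text
t 61.65 pos [ 502.4 -338.8  234.8] psi -0.76 tilt [-2.49  0.75] F [-0.   0.4 -2.1] w 16.9 trayxy [ -56.4 -323.3] q [-0.7   0.33  1.34 -0.02  1.51 -0.68]
[ 0.4972 -0.3372  0.1142]
```

View pics/s18.png

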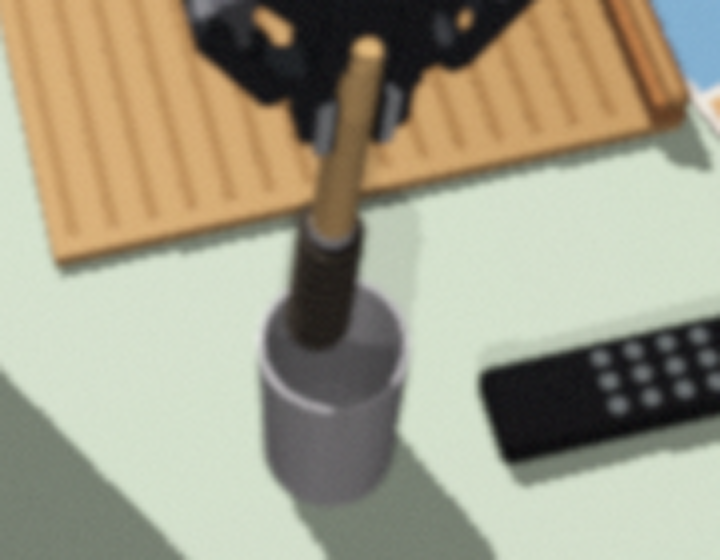

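```bash
python3 -m inch '[[-1,4,2,0,0],[-1,0,0,0,0],[-1,3,0,8,0],[-1,0,0,0,0],[-1,0,0,8,0],[-1,0,0,0,0],[-1,0,0,8,0],[-1,0,0,0,0],[-1,0,0,8,0],[-1,0,0,0,0],[-1,0,0,8,0],[-1,0,0,0,0]]' >/dev/null; python3 -c "
from h import *
show(); s,R=st(); tip=s['position']+R[:,2]*.1207; print(tip.round(4))
p=eyes.get_image('side'); save(p,'s19.png',(250,300,430,440),4)
"
```

```text
t 62.7 pos [ 509.1 -340.9  191.4] psi -0.74 tilt [-2.39  0.67] F [-0.5 -0.4 -0.6] w 16.6 trayxy [ -49.8 -325.3] q [-0.69  0.36  1.4  -0.02  1.42 -0.68]
[ 0.5041 -0.3395  0.0708]
```

View pics/s19.png

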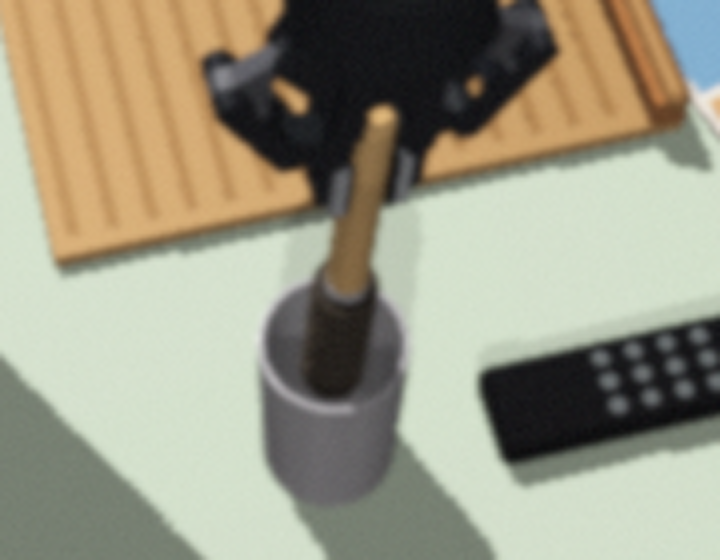

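```bash
python3 -m inch '[[-1,0,0,9,0],[-1,0,0,0,0],[-1,0,0,9,0],[-1,0,0,0,0],[-1,0,0,9,0],[-1,0,0,0,0],[-1,0,0,9,0],[-1,0,0,0,0],[-1,0,0,9,0],[-1,0,0,0,0],[-1,0,0,6,0],[-1,0,0,0,0]]' >/dev/null; python3 -c "
from h import *
show(); s,R=st(); tip=s['position']+R[:,2]*.1207; print(tip.round(4))"; for i in 1; do python3 -m inch '[[-1,0,0,4,0],[-1,0,0,0,0]]' | grep -E "pos|force"; python3 -m inch '[[-1,0,0,3,0],[-1,0,0,0,0]]' | grep -E "pos|force"; done
```

```text
t 63.75 pos [ 507.7 -341.1  136.3] psi -0.75 tilt [-2.26  0.56] F [-1.1  0.  -0.3] w 16.3 trayxy [ -51.2 -325.5] q [-0.69  0.39  1.49 -0.02  1.29 -0.68]
[ 0.5029 -0.3399  0.0157]
position: [0.5075, -0.3411, 0.1318]
contact_force: [-0.4, 0.0, -2.4]
position: [0.5076, -0.3412, 0.1287]
contact_force: [-0.1, -0.0, -1.0]
```

```bash
for i in 1; do python3 -m inch '[[-1,0,0,3,0],[-1,0,0,0,0]]' | grep -E "pos|force"; python3 -m inch '[[-1,0,0,3,0],[-1,0,0,0,0]]' | grep -E "pos|force"; done; python3 -c "
from h import *
p=eyes.get_image('side'); save(p,'s20.png',(250,300,430,440),4)
"
```

```text
position: [0.5084, -0.342, 0.1272]
contact_force: [0.4, 0.4, -0.6]
position: [0.5093, -0.3433, 0.1276]
contact_force: [-0.2, 0.3, -0.8]
```

View pics/s20.png

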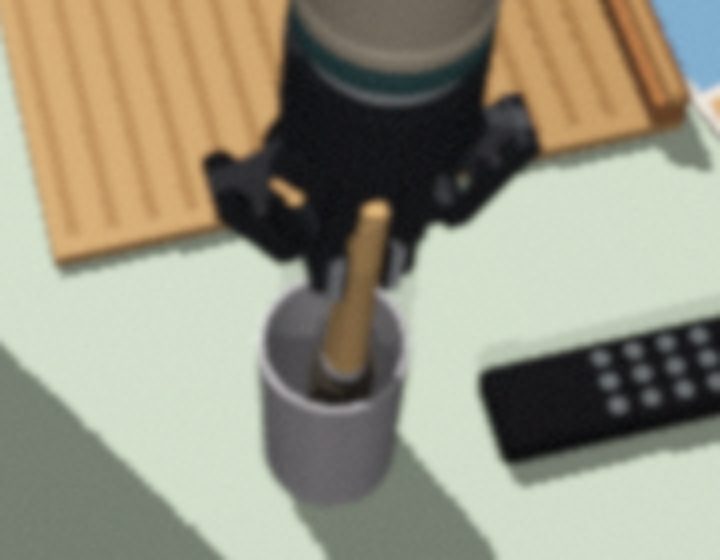

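```bash
python3 -m inch '[[-1,0,0,-10,0],[-1,0,0,-15,0],[-1,0,0,-15,0],[-1,0,0,-15,0],[-1,0,0,-15,0],[-1,0,0,-12,0],[-1,0,0,-6,0],[-1,0,0,0,0],[-1,0,0,0,0]]' >/dev/null; python3 -c "
from h import *
show(); s,R=st(); tip=s['position']+R[:,2]*.1207; print(tip.round(4))"
```

```text
t 65.22 pos [ 511.7 -342.5  219.4] psi -0.74 tilt [-2.05  0.38] F [-0.9  0.6 -1.5] w 16.3 trayxy [ -47.1 -326.9] q [-0.69  0.35  1.35 -0.02  1.47 -0.68]
[ 0.5074 -0.3417  0.0987]
```

```bash
python3 -m inch '[[-1,-2,-1,-5,0],[-1,0,0,0,0],[-1,-2,-1,6,0],[-1,0,0,0,0],[-1,0,0,9,0],[-1,0,0,0,0],[-1,0,0,9,0],[-1,0,0,0,0],[-1,0,0,9,0],[-1,0,0,0,0],[-1,0,0,9,0],[-1,0,0,0,0],[-1,0,0,9,0],[-1,0,0,0,0],[-1,0,0,9,0],[-1,0,0,0,0],[-1,0,0,9,0],[-1,0,0,0,0]]' >/dev/null; python3 -c "
from h import *
show(); s,R=st(); tip=s['position']+R[:,2]*.1207; print(tip.round(4))"
```

```text
t 66.72 pos [ 501.9 -337.5  143.3] psi -0.73 tilt [-2.49  0.75] F [-0.6  0.7 -0.6] w 16.9 trayxy [ -57. -322.] q [-0.7   0.38  1.49 -0.02  1.31 -0.68]
[ 0.4966 -0.3359  0.0227]
```

```bash
python3 -m inch '[[-1,3,1,6,0],[-1,0,0,0,0],[-1,2,1,5,0],[-1,0,0,0,0],[-1,0,0,4,0],[-1,0,0,0,0],[-1,0,0,3,0]]' | grep -E "pos|force"; python3 -m inch '[[-1,0,0,0,0],[-1,0,0,3,0]]' | grep -E "pos|force"; python3 -c "
from h import *
show()"
```

```text
position: [0.5084, -0.3412, 0.1266]
contact_force: [-2.1, 1.2, 25.0]
position: [0.5095, -0.3425, 0.1266]
contact_force: [-3.0, 1.3, 21.4]
t 67.47 pos [ 509.5 -342.5  126.6] psi -0.73 tilt [-2.03  0.29] F [-3.   1.3 21.4] w 16.6 trayxy [ -49.4 -326.9] q [-0.69  0.4   1.51 -0.02  1.27 -0.67]
```

```bash
python3 -m inch '[[-1,0,0,-10,0],[-1,0,0,-15,0],[-1,0,0,-15,0],[-1,0,0,-15,0],[-1,0,0,-15,0],[-1,0,0,-14,0],[-1,0,0,-8,0],[-1,0,0,-3,0],[-1,0,0,0,0],[-1,0,0,0,0]]' >/dev/null; python3 -c "
from h import *
show(); s,R=st(); tip=s['position']+R[:,2]*.1207; print(tip.round(4))"
```

```text
t 68.3 pos [ 511.7 -341.6  224.8] psi -0.73 tilt [-2.2   0.48] F [ 0.3 -0.6 -0.2] w 16.6 trayxy [ -47.1 -326. ] q [-0.69  0.35  1.34 -0.02  1.49 -0.68]
[ 0.5071 -0.3406  0.1042]
```

```bash
python3 -m inch '[[-1,-3,-1,3,0],[-1,0,0,0,0],[-1,0,0,8,0],[-1,0,0,0,0],[-1,0,0,9,0],[-1,0,0,0,0],[-1,1,0,9,0],[-1,0,0,0,0],[-1,0,0,9,0],[-1,0,0,0,0],[-1,1,0,9,0],[-1,0,0,0,0],[-1,0,0,9,0],[-1,0,0,0,0],[-1,1,0,9,0],[-1,0,0,0,0],[-1,1,0,9,0],[-1,0,0,0,0]]' >/dev/null; python3 -c "
from h import *
show(); s,R=st(); tip=s['position']+R[:,2]*.1207; print(tip.round(4))"
```

```text
t 69.8 pos [ 506.9 -337.6  137.5] psi -0.73 tilt [-2.62  0.84] F [ 0.1  0.1 -0.9] w 16.8 trayxy [ -52. -322.] q [-0.69  0.39  1.49 -0.02  1.3  -0.67]
[ 0.5014 -0.3358  0.017 ]
```

```bash
python3 -m inch '[[-1,1,1,6,0],[-1,0,0,0,0],[-1,0,1,4,0],[-1,0,0,0,0],[-1,0,0,2,0]]' | grep -E "pos|force"; python3 -m inch '[[-1,0,0,0,0],[-1,0,0,2,0]]' | grep -E "pos|force"; python3 -c "
from h import *
p=eyes.get_image('side'); save(p,'s21.png',(250,300,430,440),4)
show()"
```

```text
position: [0.5088, -0.3409, 0.1267]
contact_force: [-0.4, 1.2, 15.6]
position: [0.5095, -0.3419, 0.1267]
contact_force: [-1.2, 1.0, 14.7]
t 70.43 pos [ 509.4 -341.9  126.8] psi -0.73 tilt [-2.28  0.5 ] F [-0.4 -0.5  6.7] w 16.5 trayxy [ -49.4 -326.3] q [-0.69  0.4   1.5  -0.02  1.27 -0.67]
```

View pics/s21.png

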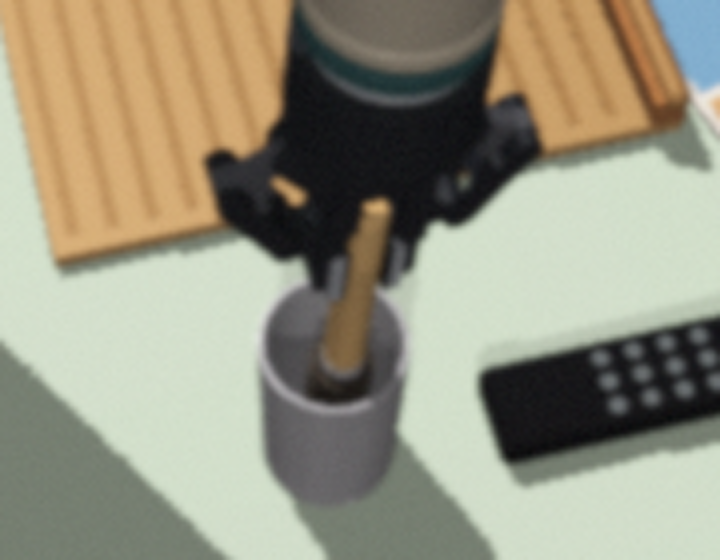

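```bash
python3 -m inch '[[-1,0,0,-10,0],[-1,0,0,-15,0],[-1,0,0,-20,0],[-1,0,0,-25,0],[-1,0,0,-25,0],[-1,0,0,-25,0],[-1,0,0,-15,0],[-1,0,0,-5,0],[-1,0,0,0,0],[-1,0,0,0,0]]' >/dev/null; python3 -c "
from h import *
show(); s,R=st(); tip=s['position']+R[:,2]*.1207; print(tip.round(4))
p=eyes.get_image('side'); save(p,'s22.png',(250,240,490,440),3)"
```

```text
t 71.27 pos [ 514.3 -342.3  272.2] psi -0.73 tilt [-2.45  0.66] F [ 0.3 -0.6  0.1] w 16.5 trayxy [ -44.6 -326.7] q [-0.69  0.34  1.24 -0.02  1.6  -0.68]
[ 0.5091 -0.3409  0.1516]
```

View pics/s22.png

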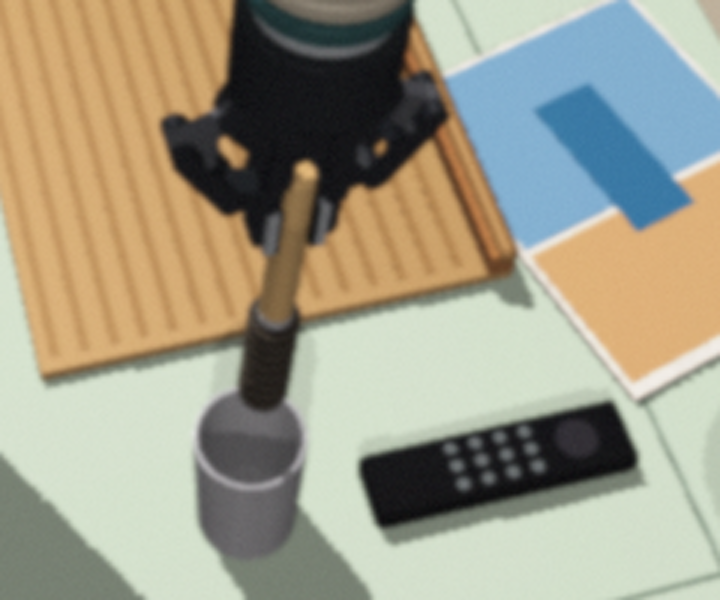

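```bash
python3 -m inch '[[-1,0,-12,0,0],[-1,0,-25,0,0],[-1,0,-32,0,0],[-1,0,-32,0,0],[-1,0,-32,0,0],[-1,0,-32,0,0],[-1,0,-32,0,0],[-1,0,-32,0,0],[-1,0,-32,0,0],[-1,0,-32,0,0],[-1,0,-32,0,0],[-1,0,-32,0,0],[-1,0,-32,0,0],[-1,0,-32,0,0],[-1,0,-25,0,0],[-1,0,-12,0,0],[-1,0,0,0,0],[-1,0,0,0,0]]' >/dev/null; python3 -c "
from h import *
show(); plan([.504,.3365,.27],-1.6)"
```

```text
t 72.82 pos [499.1 151.8 255.4] psi -0.64 tilt [-5.31  1.83] F [ 0.7  0.  -0.1] w 16.9 trayxy [-66.6 167.2] q [0.13 0.22 1.45 0.04 1.56 0.14]
tool shift mm [   1.4 -185.1   -9.1] turn 0.96
```

```bash
python3 -m inch '[[-1,0,0,20,0],[-1,0,0,0,0],[-1,0,0,20,0],[-1,0,0,0,0],[-1,0,0,20,0],[-1,0,0,0,0],[-1,0,0,0,0]]' >/dev/null; bash sh.sh; python3 -m inch '[[-1,0,0,-7,0],[-1,0,0,-7,0],[-1,0,0,-7,0],[-1,0,0,-7,0],[-1,0,0,-7,0],[-1,0,0,-7,0],[-1,0,0,-7,0],[-1,0,0,-7,0],[-1,0,0,0,0]]' >/dev/null; bash sh.sh; 
```

```text
73.4 [492.7 148.2 196.1] tilt [-5.37  1.67] qd [0.012 0.035 0.016] F [ 1.4 -0.4  0.5]
74.15 [502.6 145.5 265.8] tilt [-4.62  1.75] qd [0.003 0.008 0.001] F [ 0.2  0.3 -0.6]
```

```bash
python3 -m inch '[[-1,0,0,7,0],[-1,0,0,7,0],[-1,0,0,7,0],[-1,0,0,7,0],[-1,0,0,7,0],[-1,0,0,7,0],[-1,0,0,7,0],[-1,0,0,7,0],[-1,0,0,7,0],[-1,0,0,7,0],[-1,0,0,0,0]]' >/dev/null; bash sh.sh; python3 -m inch '[[-1,0,0,-7,0],[-1,0,0,-7,0],[-1,0,0,-7,0],[-1,0,0,-7,0],[-1,0,0,-7,0],[-1,0,0,-7,0],[-1,0,0,-7,0],[-1,0,0,-7,0],[-1,0,0,-7,0],[-1,0,0,0,0]]' >/dev/null; bash sh.sh; 
```

```text
75.07 [493.1 147.7 185. ] tilt [-5.1   1.69] qd [-0.002 -0.011  0.004] F [-0.  -0.6 -0.9]
75.9 [501.6 145.8 258. ] tilt [-4.64  1.74] qd [ 0.001  0.009 -0.   ] F [0.8 0.1 0.2]
```

```bash
for k in 1; do python3 -m inch '[[-1,0,0,20,0],[-1,0,0,0,0],[-1,0,0,20,0],[-1,0,0,0,0],[-1,0,0,20,0],[-1,0,0,0,0],[-1,0,0,0,0],[-1,0,0,-7,0],[-1,0,0,-7,0],[-1,0,0,-7,0],[-1,0,0,-7,0],[-1,0,0,-7,0],[-1,0,0,-7,0],[-1,0,0,-7,0],[-1,0,0,-7,0],[-1,0,0,0,0],[-1,0,0,0,0]]' >/dev/null; bash sh.sh;  python3 -m inch '[[-1,0,0,20,0],[-1,0,0,0,0],[-1,0,0,20,0],[-1,0,0,0,0],[-1,0,0,20,0],[-1,0,0,0,0],[-1,0,0,0,0],[-1,0,0,-7,0],[-1,0,0,-7,0],[-1,0,0,-7,0],[-1,0,0,-7,0],[-1,0,0,-7,0],[-1,0,0,-7,0],[-1,0,0,-7,0],[-1,0,0,-7,0],[-1,0,0,0,0],[-1,0,0,0,0]]' >/dev/null; bash sh.sh; done
```

```text
77.32 [507.4 146.1 271.5] tilt [-3.64  1.87] qd [-0.008 -0.023  0.011] F [ 0.7  0.3 -0.8]
78.73 [511.9 146.4 283.3] tilt [-2.82  1.96] qd [-0.008 -0.023  0.009] F [-0.1  0.7 -1.3]
```

```bash
for k in 1; do python3 -m inch '[[-1,0,0,20,0],[-1,0,0,0,0],[-1,0,0,20,0],[-1,0,0,0,0],[-1,0,0,22,0],[-1,0,0,0,0],[-1,0,0,0,0],[-1,0,0,-7,0],[-1,0,0,-7,0],[-1,0,0,-7,0],[-1,0,0,-7,0],[-1,0,0,-7,0],[-1,0,0,-7,0],[-1,0,0,-7,0],[-1,0,0,0,0],[-1,0,0,0,0]]' >/dev/null; bash sh.sh;  python3 -m inch '[[-1,0,0,20,0],[-1,0,0,0,0],[-1,0,0,20,0],[-1,0,0,0,0],[-1,0,0,22,0],[-1,0,0,0,0],[-1,0,0,0,0],[-1,0,0,-7,0],[-1,0,0,-7,0],[-1,0,0,-7,0],[-1,0,0,-7,0],[-1,0,0,-7,0],[-1,0,0,-7,0],[-1,0,0,-7,0],[-1,0,0,0,0],[-1,0,0,0,0]]' >/dev/null; bash sh.sh; done;  python3 -m inch '[[-1,0,-7,0,0],[-1,0,-7,0,0],[-1,0,-7,0,0],[-1,0,-7,0,0],[-1,0,-7,0,0],[-1,0,-7,0,0],[-1,0,-7,0,0],[-1,0,-7,0,0],[-1,0,0,0,0],[-1,0,0,0,0]]' >/dev/null; bash sh.sh
```

```text
80.07 [516.2 146.9 285.8] tilt [-1.96  2.06] qd [-0.009 -0.025  0.01 ] F [-0.1  0.2 -0.9]
81.4 [520.4 147.5 288.6] tilt [-1.07  2.16] qd [-0.008 -0.022  0.009] F [-1. -1. -1.]
82.23 [520.1 211.2 288.3] tilt [-1.38  2.17] qd [ 0.006 -0.005 -0.002] F [0.3 0.7 0. ]
```

```bash
python3 -c "
from h import *
show(); plan([.504,.332,.27],-1)"
```

```text
t 82.23 pos [520.1 211.2 288.3] psi -0.96 tilt [-1.38  2.17] F [0.3 0.7 0. ] w 16.7 trayxy [-46.5 226.9] q [0.23 0.23 1.36 0.04 1.57 0.25]
tool shift mm [ -17.6 -119.7   23.2] turn 0.04
```

```bash
python3 -m inch '[[-1,-1,-8,0,0],[-1,-2,-8,0,0],[-1,-2,-8,0,0],[-1,-2,-8,0,0],[-1,-2,-8,0,0],[-1,-2,-8,0,0],[-1,-2,-8,0,0],[-1,-2,-8,0,0],[-1,-2,-8,0,0],[-1,-2,-8,0,0],[-1,0,-8,0,0],[-1,0,-7,0,0],[-1,0,-6,0,0],[-1,0,0,0,0],[-1,0,0,0,0]]' >/dev/null; python3 -c "
from h import *
show(); plan([.504,.332,.24],-1); s,R=st(); tip=s['position']+R[:,2]*.1207; print(tip.round(4))"
```

```text
t 83.48 pos [500.6 324.1 293. ] psi -0.93 tilt [-1.38  2.18] F [-0.3  0.4  0.1] w 16.6 trayxy [-67.5 339.5] q [0.43 0.27 1.28 0.04 1.59 0.45]
tool shift mm [ 4.6 -5.9 53.1] turn 0.07
[0.4977 0.3287 0.1724]
```

```bash
python3 -m inch '[[-1,2,-3,10,0],[-1,0,0,0,0],[-1,2,-2,10,0],[-1,0,0,0,0],[-1,1,-1,10,0],[-1,0,0,0,0],[-1,0,0,10,0],[-1,0,0,0,0],[-1,0,0,10,0],[-1,0,0,0,0],[-1,0,0,0,0]]' >/dev/null; python3 -c "
from h import *
show(); plan([.504,.332,.21],-1); s,R=st(); tip=s['position']+R[:,2]*.1207; print(tip.round(4))
p=eyes.get_image('side');save(p,'s23.png',(170,30,340,190),4)
print(w2p(p,tip),w2p(p,[.502,.3355,.075]))
p=eyes.get_image('top');save(p,'t23.png',(80,170,280,330),4)"
```

```text
t 84.4 pos [504.9 330.3 236.1] psi -1.09 tilt [-1.51  2.03] F [-0.3  0.4 -0.2] w 16.9 trayxy [-63.4 345.7] q [0.44 0.3  1.38 0.04 1.47 0.45]
tool shift mm [-0.2 -0.8 26.2] turn -0.09
[0.5017 0.3346 0.1155]
[[253.25517996 131.45330829]] [[254.50628455 144.49795242]]
```

View pics/s23.png

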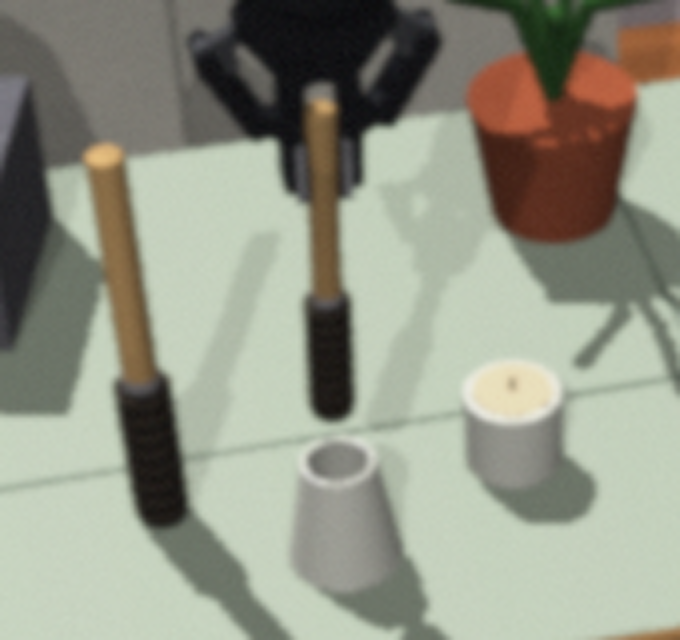

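View pics/t23.png

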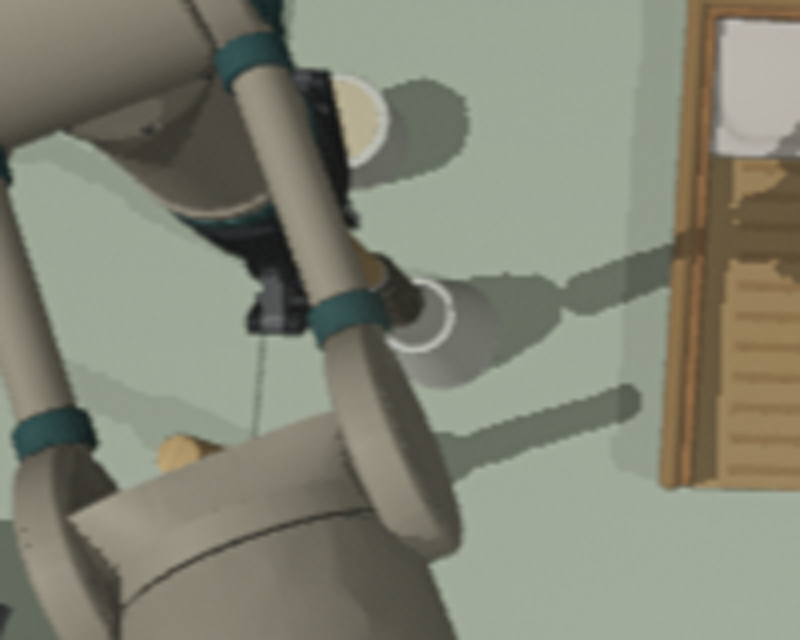

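```bash
python3 -m inch '[[-1,1,0,8,0],[-1,0,0,0,0],[-1,0,0,8,0],[-1,0,0,0,0],[-1,0,0,8,0],[-1,0,0,0,0],[-1,0,0,8,0],[-1,0,0,0,0],[-1,0,0,6,0],[-1,0,0,0,0],[-1,0,0,5,0],[-1,0,0,0,0]]' >/dev/null; python3 -c "
from h import *
show(); plan([.504,.332,.16],-1); s,R=st(); tip=s['position']+R[:,2]*.1207; print(tip.round(4))
p=eyes.get_image('side');save(p,'s24.png',(210,80,310,180),6)"
```

```text
t 85.5 pos [505.  332.1 189.3] psi -1.09 tilt [-1.46  2.06] F [ 0.  -0.1 -1.5] w 16.5 trayxy [-63.3 347.6] q [0.44 0.33 1.46 0.04 1.36 0.45]
tool shift mm [-0.2  1.2 29.2] turn -0.09
[0.5019 0.3365 0.0687]
```

View pics/s24.png

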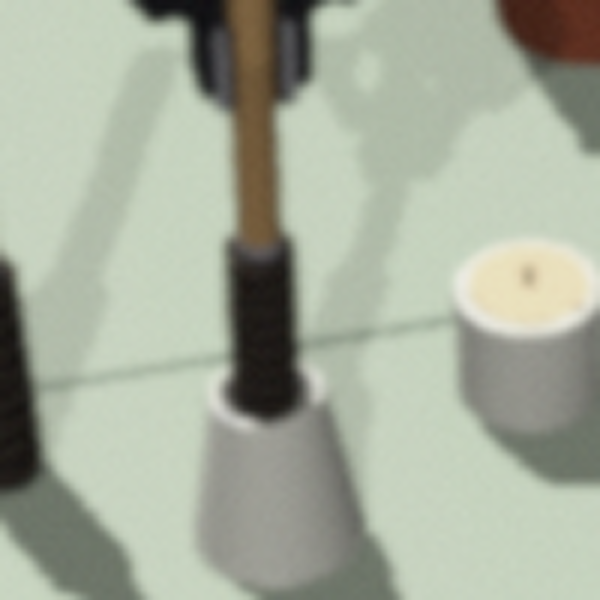

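Entered the mouth, centred. Next I lower it to the floor.

```bash
python3 -m inch '[[-1,0,1,8,0],[-1,0,0,0,0],[-1,0,0,8,0],[-1,0,0,0,0],[-1,0,0,8,0],[-1,0,0,0,0],[-1,0,0,8,0],[-1,0,0,0,0],[-1,0,0,8,0],[-1,0,0,0,0]]' >/dev/null; python3 -c "
from h import *
show()"; python3 -m inch '[[-1,0,1,7,0],[-1,0,0,0,0],[-1,0,0,5,0],[-1,0,0,0,0],[-1,0,0,3,0]]' >/dev/null; python3 -c "
from h import *
show()"
```

```text
t 86.38 pos [504.6 333.  146.1] psi -1.09 tilt [-1.34  2.11] F [-0.1 -0.6 -0.9] w 16.3 trayxy [-63.6 348.4] q [0.44 0.35 1.53 0.05 1.26 0.45]
t 86.8 pos [504.8 332.7 129.9] psi -1.09 tilt [-1.28  2.15] F [ 0.2  0.7 -0.9] w 16.4 trayxy [-63.5 348.2] q [0.44 0.36 1.55 0.05 1.23 0.44]
```

```bash
python3 -m inch '[[-1,0,0,2,0],[-1,0,0,0,0]]' | grep -E "pos|force"; python3 -m inch '[[-1,0,0,1.5,0]]' | grep -E "pos|force";python3 -m inch '[[0.3,0,0,0,0],[0.3,0,0,0,0],[0.3,0,0,0,0],[0.3,0,0,0,0],[0.3,0,0,0,0]]' >/dev/null; python3 -c "
from h import *
show()
p=eyes.get_image('side');save(p,'s25.png',(170,30,340,190),4)"
```

```text
position: [0.5044, 0.3327, 0.1272]
contact_force: [1.1, -0.4, -0.9]
position: [0.5048, 0.3331, 0.1267]
contact_force: [-1.7, -0.2, 12.1]
t 87.47 pos [505.8 333.6 128.1] psi -1.09 tilt [-1.09  2.26] F [-0.7 -0.5 -0.8] w 55.6 trayxy [-62.5 349.1] q [0.44 0.37 1.56 0.05 1.22 0.44]
```

View pics/s25.png

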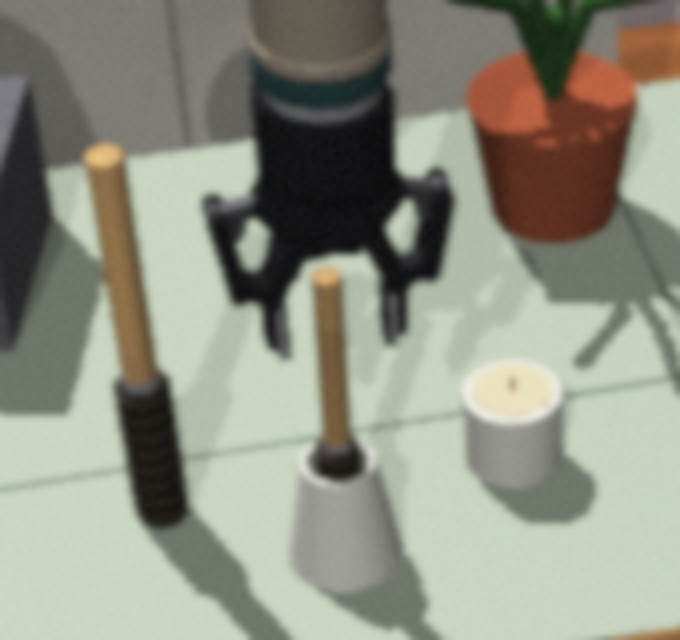

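```bash
python3 -m inch '[[0.4,0,0,-8,0],[0.4,0,0,-8,0],[0.4,0,0,-8,0],[0.4,0,0,-8,0],[0.4,0,0,-10,0],[0.4,0,0,-10,0],[0.4,0,0,-10,0],[0.4,0,0,-10,0],[0.4,0,0,-15,0],[0.4,0,0,-15,0],[0.4,0,0,-10,0],[0.4,0,0,-5,0],[0.4,0,0,0,0],[0.4,0,0,0,0]]' >/dev/null; python3 -c "
from h import *
show()
p=eyes.get_image('side');save(p,'s26.png')
p=eyes.get_image('top');save(p,'t26.png')"
```

```text
t 88.68 pos [509.2 328.8 261. ] psi -1.09 tilt [-0.73  2.42] F [-0.4 -0.5  0.7] w 59.4 trayxy [-59.  344.3] q [0.43 0.29 1.34 0.04 1.51 0.45]
```

View pics/s26.png

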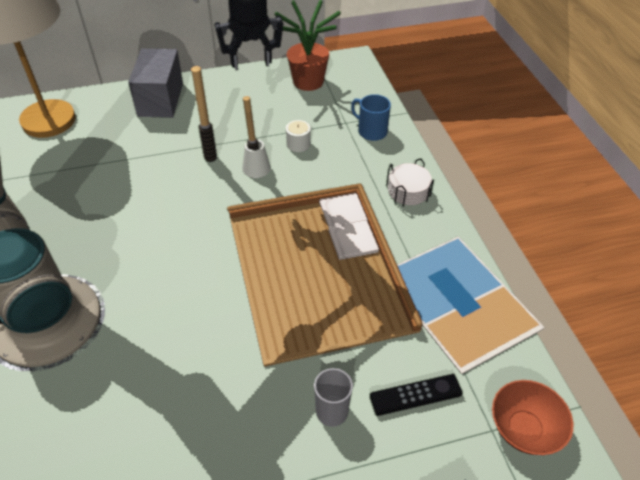

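View pics/t26.png

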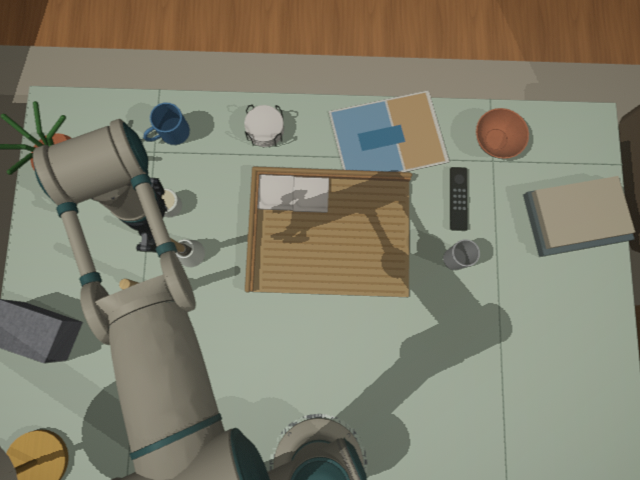

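```bash
python3 -m inch '[[-1,0,10,0,0],[-1,0,20,0,0],[-1,0,20,0,0],[-1,0,20,10,0],[-1,0,20,15,0],[-1,0,20,15,0],[-1,0,20,15,0],[-1,0,20,15,0],[-1,0,20,15,0],[-1,0,12,15,0],[-1,0,0,15,0],[-1,0,0,10,0],[-1,0,0,0,0],[-1,0,0,0,0]]' >/dev/null; python3 -c "
from h import *
show(); plan([*tw(-.05,.145),-.008],-.8)"
```

```text
t 89.95 pos [492.3 133.8 112.4] psi -1.04 tilt [-1.95  1.89] F [0.3 0.6 1. ] w -0.1 trayxy [-73.2 149. ] q [0.1  0.26 1.76 0.04 1.15 0.1 ]
tool shift mm [ 27.3   7.8 119.3] turn -0.24
```

```bash
python3 -m inch '[[-1,2,0,15,0],[-1,0,0,0,0],[-1,2,0,15,0],[-1,0,0,0,0],[-1,2,0,15,0],[-1,0,0,0,0],[-1,2,0,15,0],[-1,0,0,0,0],[-1,2,0,15,0],[-1,0,0,0,0],[-1,2,0,15,0],[-1,0,0,0,0],[-1,2,0,12,0],[-1,0,0,0,0],[-1,2,0,10,0],[-1,0,0,0,0]]' >/dev/null; python3 -c "
from h import *
show(); plan([*tw(-.05,.145),-.008],-.8)"
```

```text
t 91.28 pos [516.3 139.2  19.1] psi -0.81 tilt [-0.48  2.03] F [-0.1  0.3 -0.1] w 0.1 trayxy [-49.2 154.8] q [0.11 0.38 1.85 0.05 0.91 0.09]
tool shift mm [-0.5 10.7 26.7] turn -0.01
```

```bash
python3 -m inch '[[-1,0,0,9,0],[-1,0,0,0,0],[-1,0,0,9,0],[-1,0,0,0,0],[-1,0,0,8,0],[-1,0,0,0,0],[-1,0,-8,0,0],[-1,0,0,0,0],[-1,0,-6,0,0],[-1,0,-5,0,0],[-1,0,-5,0,0],[-1,0,-5,0,0]]' >/dev/null; python3 -c "
from h import *
show()"
```

```text
t 92.28 pos [517.2 161.2  -7. ] psi -0.16 tilt [-0.44  0.91] F [  2.2 -24.6   1.6] w 0.1 trayxy [-48.7 176.8] q [0.16 0.43 1.86 0.02 0.86 0.15]
```

```bash
python3 -m inch '[[-1,0,-4,0,0],[-1,0,-4,0,0],[-1,0,-3,0,0]]' >/dev/null; python3 -c "
from h import *
show()"; python3 -m inch '[[-1,0,6,0,0.7],[0,0,4,-8,0],[0.5,0,0,-15,0],[1,0,0,-20,0],[1,0,0,-20,0],[1,0,0,-20,0],[1,0,0,-20,0],[1,0,0,-20,0],[1,0,0,-15,0],[1,0,0,0,0],[1,0,0,0,0]]' >/dev/null; python3 -c "
from h import *
show()
plan([.504,-.339,.11],-0.8)
for n in ('side','top'):
    p=eyes.get_image(n)
    for r in regions_of(p,'tumbler')[:1]:
        x,e=fitsilh([(p,r['mask'])],lambda x:cone(*x,.03,.033,0,.1),np.array([.503,-.339])); print(n,r['confidence'],x,e)
"
```

```text
t 92.53 pos [517.4 160.1  -6.7] psi 0.57 tilt [-0.47 -0.49] F [ 0.9 -9.4 -0.1] w -0.1 trayxy [-48.5 175.7] q [ 0.18  0.43  1.85 -0.01  0.87  0.17]
t 93.45 pos [518.4 154.8 143.7] psi -0.2 tilt [-0.24 -0.02] F [ 0.8 -0.1  0.1] w 85.4 trayxy [-47.4 170.4] q [0.16 0.27 1.67 0.   1.21 0.16]
tool shift mm [-12.5 493.8  33.9] turn 0.6
side 0.94 [ 0.50257838 -0.33901672] 0.6096022018796655
top 0.69 [ 0.50447718 -0.3390322 ] 0.7849762128665106
```

```bash
python3 -m inch '[[1,0,10,0,0.6],[1,0,20,0,0],[1,0,20,0,0],[1,0,20,0,0],[1,0,20,0,0],[1,0,20,0,0],[1,0,20,0,0],[1,0,20,0,0],[1,0,20,0,0],[1,0,20,0,0],[1,0,20,0,0],[1,0,20,0,0],[1,0,20,0,0],[1,0,20,0,0],[1,0,20,0,0],[1,0,20,0,0],[1,0,20,0,0],[1,0,20,0,0],[1,0,15,0,0],[1,0,0,0,0]]' >/dev/null; python3 -c "
from h import *
show()
plan([.5035,-.339,.13],-0.8)"
```

```text
t 95.32 pos [ 492.  -237.5  119.7] psi -1.3 tilt [-3.04  0.17] F [0.5 0.6 1.4] w 85.3 trayxy [ -68.3 -222.2] q [-0.56  0.32  1.65 -0.03  1.22 -0.53]
tool shift mm [ 13.2 101.1 -11.2] turn -0.5
```

```bash
python3 -m inch '[[1,0,0,-7,0],[1,0,0,-7,0],[1,0,0,-7,0],[1,0,0,-7,0],[1,0,0,-7,0],[1,0,0,-7,0],[1,0,0,-7,0],[1,0,0,-7,0],[1,0,0,0,0],[1,0,0,0,0],[1,0,0,20,0],[1,0,0,0,0],[1,0,0,20,0],[1,0,0,0,0],[1,0,0,20,0],[1,0,0,0,0],[1,0,0,0,0]]' >/dev/null; bash sh.sh; python3 -m inch '[[1,0,0,-7,0],[1,0,0,-7,0],[1,0,0,-7,0],[1,0,0,-7,0],[1,0,0,-7,0],[1,0,0,-7,0],[1,0,0,-7,0],[1,0,0,-7,0],[1,0,0,0,0],[1,0,0,0,0],[1,0,0,20,0],[1,0,0,0,0],[1,0,0,20,0],[1,0,0,0,0],[1,0,0,20,0],[1,0,0,0,0],[1,0,0,0,0]]' >/dev/null; bash sh.sh
```

```text
96.73 [ 492.6 -234.3  124. ] tilt [-2.95  0.23] qd [0.017 0.027 0.018] F [-0.1 -0.1  0.2]
98.15 [ 497.7 -237.2  135.8] tilt [-2.25 -0.2 ] qd [0.019 0.028 0.018] F [ 0.7 -1.1 -0.4]
```

```bash
python3 -m inch '[[1,1,8,-3,0],[1,1,8,-3,0],[1,1,8,-3,0],[1,1,8,-3,0],[1,1,8,-3,0],[1,0,8,-5,0],[1,0,8,-5,0],[1,0,8,-5,0],[1,0,8,-7,0],[1,0,8,-7,0],[1,0,8,-7,0],[1,0,5,-7,0],[1,0,2,-7,0],[1,0,0,0,0],[1,0,0,0,0]]' >/dev/null; python3 -c "
from h import *
show()
plan([.5035,-.339,.13],-0.8)"
```

```text
t 99.4 pos [ 506.3 -346.7  215.7] psi -1.33 tilt [-1.75 -0.63] F [-0.4  0.3 -0.6] w 85.3 trayxy [ -52.5 -331.2] q [-0.7   0.34  1.38 -0.03  1.44 -0.67]
tool shift mm [-0.4 -8.7 85.7] turn -0.53
```

```bash
python3 -m inch '[[1,0,-4,10,-0.5],[1,0,0,0,0],[1,0,-4,10,0],[1,0,0,0,0],[1,0,0,10,0],[1,0,0,0,0],[1,0,0,10,0],[1,0,0,0,0],[1,0,0,10,0],[1,0,0,0,0],[1,0,0,10,0],[1,0,0,0,0],[1,0,0,10,0],[1,0,0,0,0],[1,0,0,10,0],[1,0,0,0,0],[1,0,0,10,0],[1,0,0,0,0]]' >/dev/null; python3 -c "
from h import *
show()
plan([.5035,-.339,.02],-0.8)
p=eyes.get_image('side'); save(p,'s27.png',(230,240,450,440),3)"
```

```text
t 100.9 pos [ 502.1 -335.9  114.9] psi -0.61 tilt [-1.96 -0.42] F [0.3 0.5 0.4] w 85.5 trayxy [ -56.8 -320.5] q [-0.69  0.39  1.55 -0.03  1.22 -0.67]
tool shift mm [ 4.7  2.3 94.8] turn 0.19
```

View pics/s27.png

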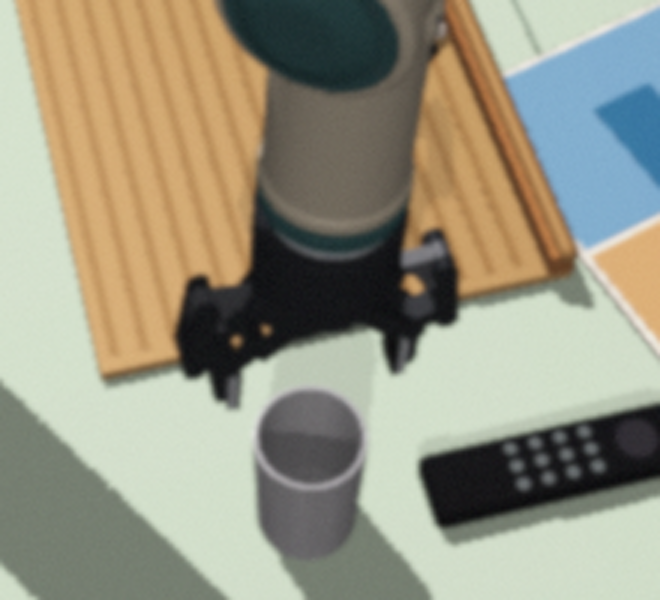

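```bash
python3 -m inch '[[1,1,2,9,0],[1,0,0,0,0],[1,1,0,9,0],[1,0,0,0,0],[1,1,0,9,0],[1,0,0,0,0],[1,1,0,9,0],[1,0,0,0,0],[1,0,0,9,0],[1,0,0,0,0],[1,0,0,9,0],[1,0,0,0,0],[1,0,0,9,0],[1,0,0,0,0]]' >/dev/null; python3 -c "
from h import *
show()
plan([.5035,-.339,.02],-0.8)
p=eyes.get_image('side'); save(p,'s28.png',(230,240,450,440),3)"
```

```text
t 102.12 pos [ 505.8 -339.9   46.9] psi -0.6 tilt [-1.77 -0.57] F [-0.4 -0.5 -0.7] w 85.5 trayxy [ -53.1 -324.4] q [-0.69  0.46  1.63 -0.03  1.07 -0.66]
tool shift mm [-1.5 -1.2 27. ] turn 0.2
```

View pics/s28.png

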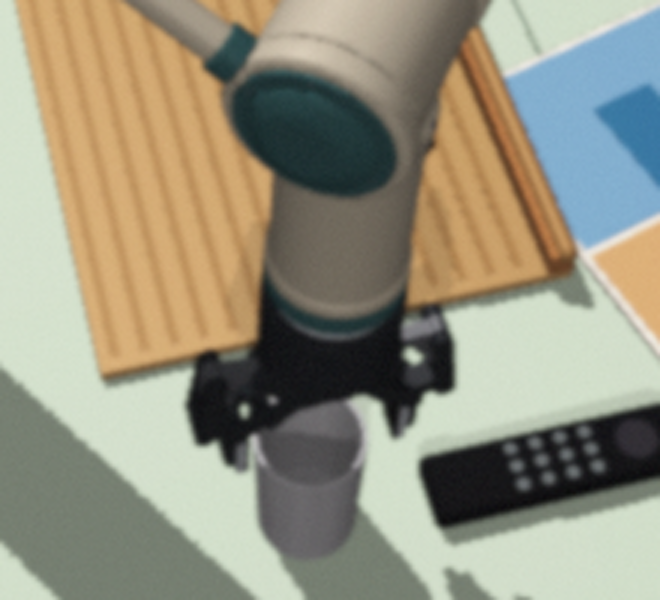

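```bash
python3 -m inch '[[1,-2,-1,9,0],[1,0,0,0,0],[1,0,0,9,0],[1,0,0,0,0],[1,0,0,9,0],[1,0,0,0,0],[-1,0,0,0,0],[-1,0,0,0,0],[-1,0,0,0,0],[-1,0,0,0,0],[-1,0,0,0,0],[-1,0,0,0,0]]' 50 >/dev/null; python3 -c "
from h import *
show()
p=eyes.get_image('side'); save(p,'s29.png',(230,240,450,440),3)"
```

```text
t 103.17 pos [ 503.7 -340.1   18.8] psi -0.6 tilt [-1.64 -0.69] F [ 0.1 -0.   0.5] w 63.3 trayxy [ -55.1 -324.6] q [-0.69  0.48  1.67 -0.03  1.01 -0.66]
```

View pics/s29.png

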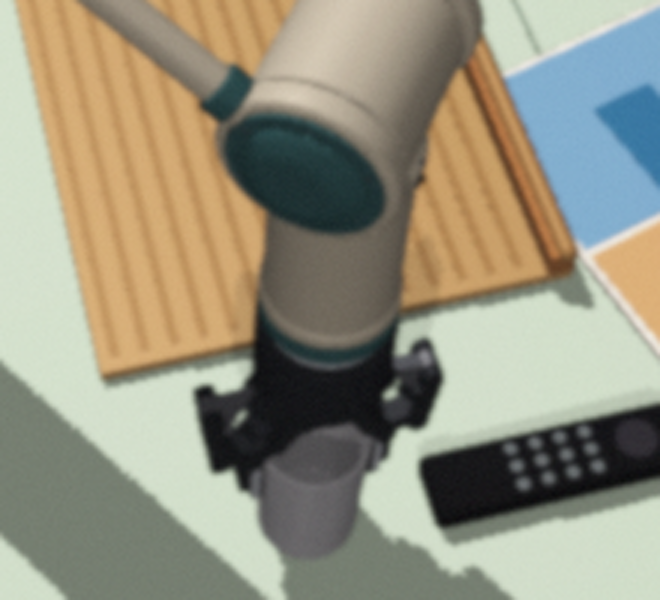

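```bash
python3 -m inch '[[-1,0,0,-4,0],[-1,0,0,-6,0],[-1,0,0,-8,0],[-1,0,0,-8,0],[-1,0,0,-8,0],[-1,0,0,-8,0],[-1,0,0,-8,0],[-1,0,0,-8,0],[-1,0,0,-8,0],[-1,0,0,-8,0],[-1,0,0,-8,0],[-1,0,0,-8,0],[-1,0,0,0,0],[-1,0,0,0,0]]' >/dev/null; python3 -c "
from h import *
show()
plan([*tw(.097,.142),.1],-0.8)
p=eyes.get_image('side'); save(p,'s30.png',(180,140,420,380),2.5)
for n in ('side','top'):
    p=eyes.get_image(n)
    for r in regions_of(p,'coaster_1'):
        if r['confidence']>.4:
            x,e=fitsilh([(p,r['mask'])],lambda x:box(*x,.09,.09,.01,.022),np.array([*p2w(p,np.argwhere(r['mask']).mean(0)[::-1],.022)[0][:2],-.014]))
            print(n,round(r['confidence'],2),wt(x).round(4),x[2].round(3),round(e,2))"
```

```text
t 104.38 pos [ 507.  -338.9  119.9] psi -0.6 tilt [-1.53 -0.75] F [-0.6 -0.9 -2.6] w 63.3 trayxy [ -51.9 -323.4] q [-0.69  0.39  1.54 -0.03  1.22 -0.67]
tool shift mm [ 151.  -465.     9.6] turn 0.2
top 0.68 [0.0984 0.1415] -0.013 0.33
top 0.6 [0.0955 0.0527] -0.008 0.33
```

View pics/s30.png

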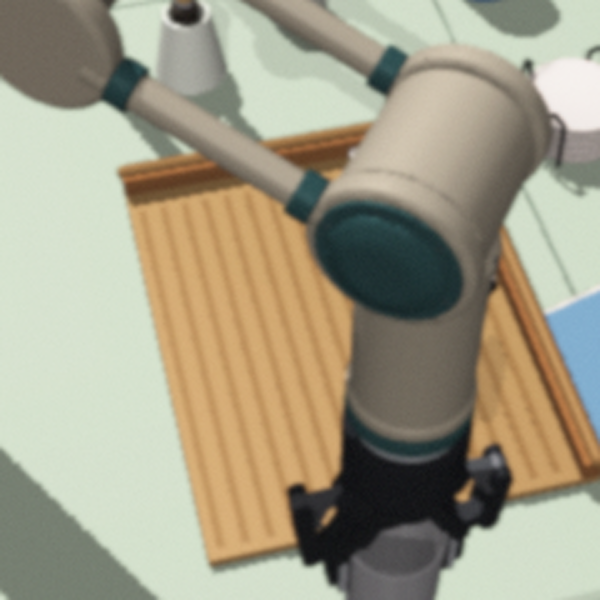

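```bash
python3 -c "
from h import *
p=eyes.get_image('top'); save(p,'t31.png',(250,165,350,225),8)"
```

```text
(no output)
```

View pics/t31.png

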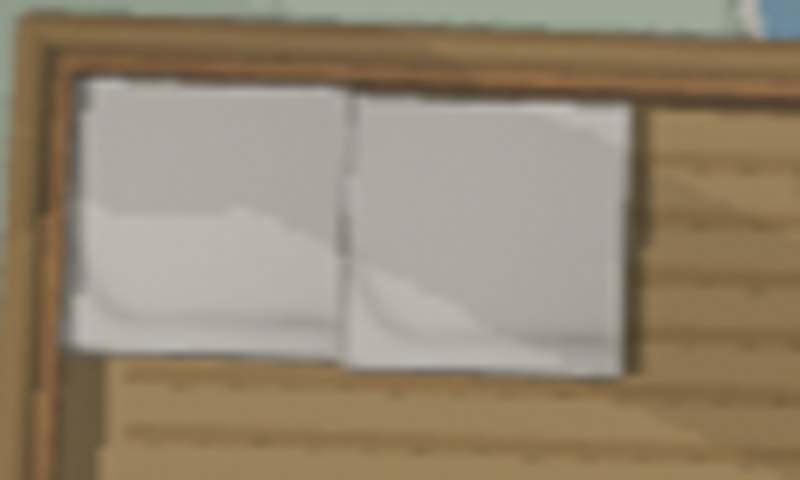

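```bash
python3 -m inch '[[-1,3,-8,0,0],[-1,6,-18,0,0],[-1,6,-20,0,0],[-1,6,-20,0,0],[-1,6,-20,0,0],[-1,6,-20,0,0],[-1,6,-20,0,0],[-1,6,-20,0,0],[-1,6,-20,0,0],[-1,6,-20,0,0],[-1,6,-20,0,0],[-1,6,-20,0,0],[-1,6,-20,0,0],[-1,6,-20,0,0],[-1,6,-20,0,0],[-1,6,-16,0,0],[-1,3,-8,0,0],[-1,0,0,0,0],[-1,0,0,0,0]]' >/dev/null; python3 -c "
from h import *
show()
plan([*tw(.097,.142),.1],-0.8)"
```

```text
t 106.27 pos [607.4  -3.5 105.6] psi -0.64 tilt [-2.2  -0.15] F [ 0.6 -0.7 -2.8] w 63.5 trayxy [43.9 13.4] q [-0.12  0.41  1.55 -0.01  1.22 -0.1 ]
tool shift mm [  53.7 -128.5    3.1] turn 0.16
```

```bash
python3 -m inch '[[-1,3,-7,-2,0],[-1,6,-12,-3,0],[-1,6,-13,-3,0],[-1,6,-13,-3,0],[-1,6,-13,-3,0],[-1,6,-13,-3,0],[-1,6,-13,-3,0],[-1,6,-13,-3,0],[-1,4,-12,-3,0],[-1,0,-6,-3,0],[-1,0,0,0,0],[-1,0,0,0,0]]' >/dev/null; python3 -c "
from h import *
show()
plan([*tw(.097,.142),.06],-0.8)"
```

```text
t 107.27 pos [665.4 123.  135.2] psi -0.71 tilt [-2.11 -0.12] F [-0.3 -1.  -3. ] w 63.8 trayxy [100.  140.7] q [0.08 0.49 1.33 0.   1.36 0.09]
tool shift mm [-0.2 -1.5 75.3] turn 0.09
```

```bash
python3 -m inch '[[-1,0,0,9,0],[-1,0,0,0,0],[-1,0,0,9,0],[-1,0,0,0,0],[-1,0,0,9,0],[-1,0,0,0,0],[-1,0,0,9,0],[-1,0,0,0,0],[-1,0,0,9,0],[-1,0,0,0,0],[-1,0,0,9,0],[-1,0,0,0,0],[-1,0,0,0,0]]' >/dev/null; python3 -c "
from h import *
show()
plan([*tw(.0975,.141),.042],-0.8)
p=eyes.get_image('side'); save(p,'s31.png',(240,100,440,280),3.5)"
```

```text
t 108.35 pos [660.4 118.7  73.7] psi -0.95 tilt [-2.39 -0.24] F [ 0.6  0.1 -1.7] w 63.4 trayxy [ 95.1 136.4] q [ 0.07  0.53  1.43 -0.    1.23  0.09]
tool shift mm [ 3.7 -4.8 31.6] turn -0.15
```

View pics/s31.png

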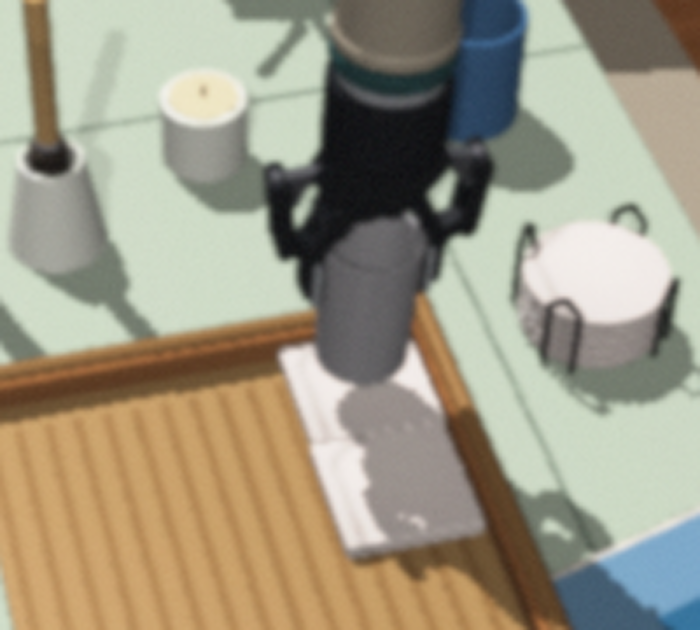

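```bash
python3 -m inch '[[-1,2,-3,6,0],[-1,0,0,0,0],[-1,2,-2,6,0],[-1,0,0,0,0],[-1,1,-1,6,0],[-1,0,0,0,0],[-1,0,0,5,0],[-1,0,0,0,0],[-1,0,0,0,0]]' >/dev/null; python3 -c "
from h import *
show()
plan([*tw(.0975,.141),.042],-0.8)
p=eyes.get_image('side'); save(p,'s32.png',(290,140,390,240),6)"
```

```text
t 109.15 pos [665.4 125.7  48.3] psi -0.91 tilt [-2.35 -0.24] F [ 0.9 -0.2 -1.7] w 63.5 trayxy [100.  143.4] q [ 0.08  0.55  1.44 -0.    1.19  0.1 ]
tool shift mm [-2.2  2.3  6.4] turn -0.11
```

View pics/s32.png

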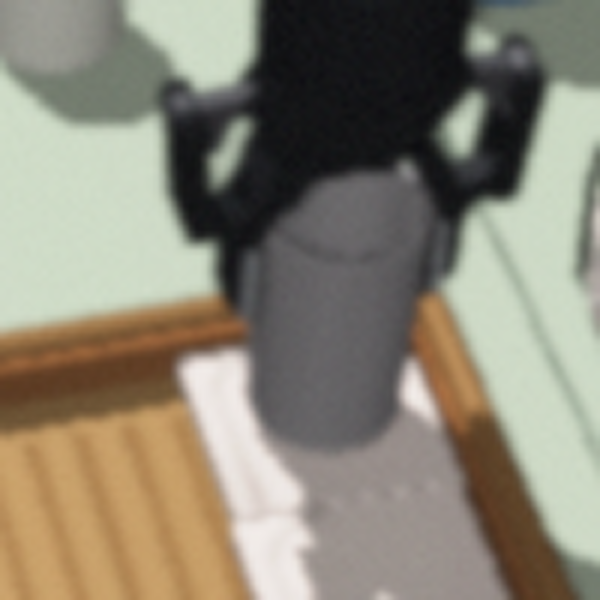

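```bash
python3 -c "
from h import *
p=eyes.get_image('side'); f=cv2.resize(p['frame'][140:240,290:390,::-1],None,fx=6,fy=6,interpolation=cv2.INTER_CUBIC)
c=tw(.097,.142)
t=np.linspace(0,2*np.pi,60)
for z,r,col in ((.022,.03,(0,255,0)),(.029,.03,(0,0,255))):
    u=w2p(p,np.c_[c[0]+r*np.cos(t),c[1]+r*np.sin(t),0*t+z])
    cv2.polylines(f,[((u-[290,140])*6+3).astype(int)],True,col,1)
b=box(*c,-.014,.09,.09,.022,.022)[::2]
u=w2p(p,b[[0,1,3,2]]);cv2.polylines(f,[((u-[290,140])*6+3).astype(int)],True,(255,0,0),1)
cv2.imwrite('pics/s33.png',f)"
```

```text
(no output)
```

View pics/s33.png

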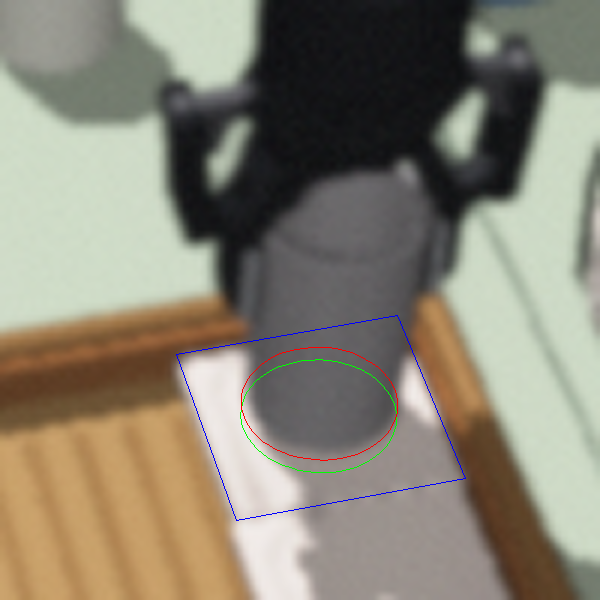

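```bash
python3 -m inch '[[-1,-2,2.5,2,0],[-1,0,0,0,0],[-1,0,0,2,0],[-1,0,0,0,0]]' >/dev/null; python3 -c "
from h import *
show()"; python3 -m inch '[[-1,0,0,2,0],[-1,0,0,0,0]]' >/dev/null; python3 -c "
from h import *
show()"; python3 -m inch '[[-1,0,0,1.5,0],[-1,0,0,0,0]]' >/dev/null; python3 -c "
from h import *
show()"
```

```text
t 109.58 pos [663.  122.6  44.8] psi -0.93 tilt [-2.32 -0.24] F [-0.4 -0.2 -1.8] w 63.3 trayxy [ 97.6 140.3] q [ 0.08  0.55  1.45 -0.    1.17  0.1 ]
t 109.75 pos [663.  122.6  42.7] psi -0.94 tilt [-2.3  -0.24] F [-0.6  0.4 -3. ] w 63.6 trayxy [ 97.6 140.2] q [ 0.08  0.55  1.46 -0.    1.17  0.1 ]
t 109.92 pos [663.3 122.6  41.4] psi -0.94 tilt [-2.25 -0.23] F [ 0.1 -1.  -2.4] w 63.3 trayxy [ 97.9 140.3] q [ 0.08  0.56  1.46 -0.    1.17  0.1 ]
```

```bash
python3 -m inch '[[-1,0,0,1.5,0]]' >/dev/null; python3 -c "
from h import *
show()"; python3 -m inch '[[-1,0,0,1,0]]' >/dev/null; python3 -c "
from h import *
show()"
```

```text
t 110.0 pos [663.5 122.8  41. ] psi -0.94 tilt [-2.2  -0.22] F [-3.5  0.4 11.5] w 63.9 trayxy [ 98.2 140.4] q [ 0.08  0.56  1.46 -0.    1.16  0.1 ]
t 110.08 pos [663.5 122.9  41.1] psi -0.93 tilt [-2.17 -0.21] F [-0.8 -0.3  3.3] w 63.5 trayxy [ 98.2 140.6] q [ 0.08  0.56  1.46 -0.    1.16  0.1 ]
```

```bash
python3 -m inch '[[0.7,0,0,0,0],[1,0,0,0,0],[1,0,0,0,0],[1,0,0,0,0],[1,0,0,0,0],[1,0,0,0,0]]' >/dev/null; python3 -c "
from h import *
show()
p=eyes.get_image('side'); save(p,'s34.png',(240,100,440,280),3.5)"
```

```text
t 110.58 pos [665.  123.1  42.2] psi -0.92 tilt [-1.96 -0.2 ] F [-0.  -0.1  0.2] w 85.5 trayxy [ 99.7 140.8] q [ 0.08  0.55  1.46 -0.    1.16  0.1 ]
```

View pics/s34.png

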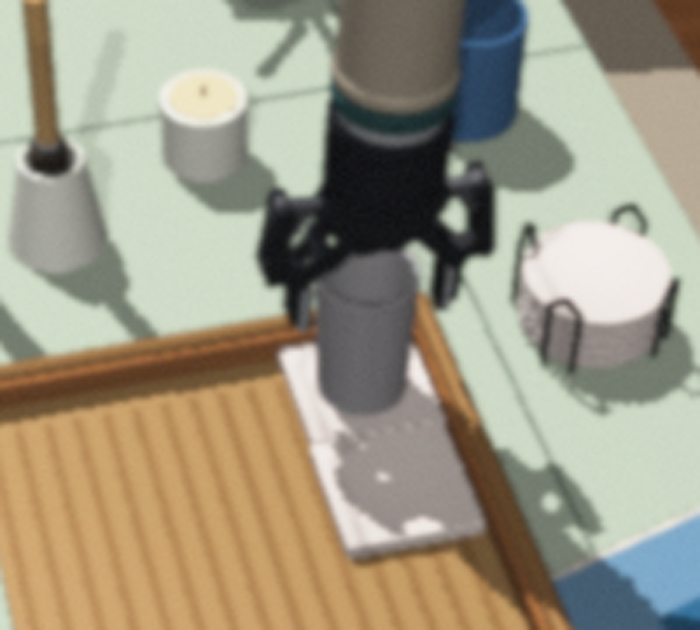

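```bash
python3 -m inch '[[1,-1.5,0,-6,0],[1,0,0,0,0],[1,-0.5,0,-8,0],[1,0,0,0,0],[1,-0.5,0,-8,0],[1,0,0,0,0],[1,-0.5,0,-8,0],[1,0,0,0,0],[1,-0.5,0,-8,0],[1,0,0,0,0],[1,-0.5,0,-8,0],[1,0,0,0,0],[1,-0.5,0,-8,0],[1,0,0,0,0]]' >/dev/null; python3 -c "
from h import *
show()"; python3 -m inch '[[1,-0.5,0,-15,0],[1,-0.5,0,-20,0],[1,-10,0,-25,0],[1,-20,0,-20,0],[1,-25,0,-5,0],[1,-25,10,0,0],[1,-25,15,0,0],[1,-20,15,0,0],[0,-20,15,0,0],[0,-20,10,0,0],[0,0,0,0,0],[0,0,0,0,0]]' >/dev/null;  python3 -c "
from h import *
show()
for n in ('side','top'):
    p=eyes.get_image(n)
    save(p,'f_%s.png'%n,(290,130,410,250) if n=='side' else (250,145,350,225),6)
    for t in ('coaster_1','tumbler'):
      for r in regions_of(p,t):
        if r['confidence']>.4:
          print(n,t,r['bbox'],round(r['confidence'],2))
          if t=='tumbler':
            c=tw(.097,.142); x,e=fitsilh([(p,r['mask'])],lambda x:cone(*x,.03,.033,.022,.122),np.array(c)); print(wt(x).round(4),e)
"
```

```text
t 111.8 pos [662.6 123.4 103. ] psi -0.93 tilt [-1.87 -0.19] F [-0.3 -0.3 -0.2] w 85.6 trayxy [ 97.3 141. ] q [ 0.08  0.5   1.39 -0.    1.28  0.1 ]
t 112.8 pos [491.2  59.7 197.5] psi -0.85 tilt [-1.84 -0.19] F [-0.2  0.5 -0.1] w 43.1 trayxy [-73.3  75. ] q [-0.02  0.18  1.65 -0.    1.35 -0.  ]
side coaster_1 [320.4, 197.7, 44.0, 27.8] 0.71
side coaster_1 [329.1, 221.6, 47.6, 35.4] 0.58
side tumbler [328.5, 163.1, 30.3, 55.7] 0.66
[0.0966 0.1419] 0.30386526380018297
side tumbler [367.4, 374.4, 93.8, 40.9] 0.57
[ 0.074  -0.3772] 14.565799628112448
```

View pics/f_side.png

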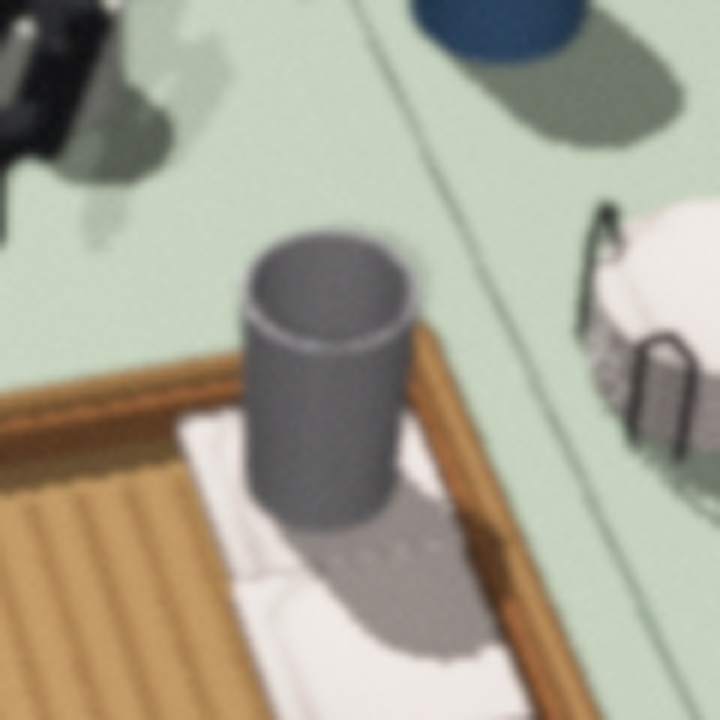

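View pics/f_top.png

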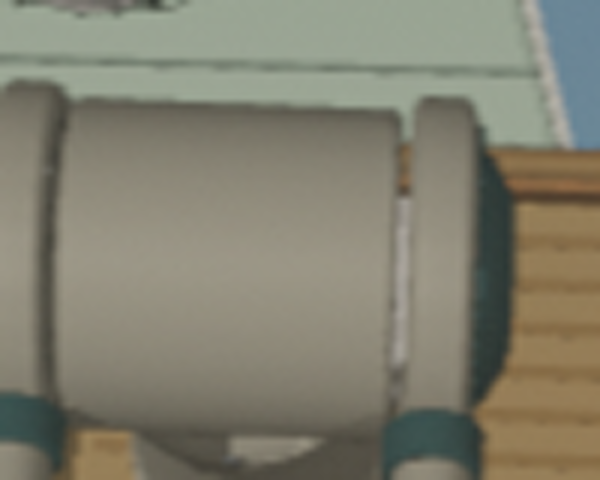

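```bash
python3 -m inch '[[0,0,0,0,-7],[0,0,0,0,-7],[0,0,0,0,-7],[0,0,0,0,-7],[0,0,0,0,-7],[0,0,0,0,-7],[0,0,0,0,-7],[0,0,0,0,-7],[0,0,0,0,-7],[0,0,0,0,-7],[0,0,0,0,-7],[0,0,0,0,-7],[0,0,0,0,-4],[0,0,0,0,0]]' >/dev/null;  python3 -c "
from h import *
show()
plan([*tw(.005,.04),.06],89.2)"
```

```text
t 114.27 pos [501.3  65.  191.6] psi 89.82 tilt [-2.21 -0.13] F [ 0.   0.4 -0.1] w 42.6 trayxy [-63.2  80.4] q [-0.01  0.2   1.63 -0.    1.35 -1.57]
tool shift mm [-40.8  72.8 129. ] turn 0.62
```

```bash
python3 -m inch '[[0,-8,10,8,0.6],[0,-8,10,10,0],[0,-8,10,10,0],[0,-8,10,10,0],[0,-6,10,10,0],[0,0,6,10,0],[0,0,0,10,0],[0,0,0,0,0],[0,0,0,10,0],[0,0,0,0,0],[0,0,0,10,0],[0,0,0,0,0],[0,0,0,10,0],[0,0,0,0,0]]' >/dev/null;  python3 -c "
from h import *
show()
plan([*tw(.005,.04),-.018],89.2)"
```

```text
t 115.43 pos [561.   20.3  76.8] psi 88.64 tilt [-2.45 -0.1 ] F [-0.7 -0.8 -1.1] w 42.9 trayxy [-2.9 36.6] q [-0.08  0.38  1.68 -0.01  1.12 -1.63]
tool shift mm [ 3.8 12.  94.4] turn -0.56
```

```bash
python3 -m inch '[[0,1,1,10,-0.5],[0,0,0,0,0],[0,1,1,10,0],[0,0,0,0,0],[0,1,1,10,0],[0,0,0,0,0],[0,0,1,10,0],[0,0,0,0,0],[0,0,1,10,0],[0,0,0,0,0],[0,0,1,10,0],[0,0,0,0,0],[0,0,1,10,0],[0,0,0,0,0],[0,0,1,9,0],[0,0,0,0,0]]' >/dev/null;  python3 -c "
from h import *
show()
plan([*tw(.02,.04),-.017],89.2)
p=eyes.get_image('side'); save(p,'s35.png',(240,100,440,280),3.5)"
```

```text
t 116.77 pos [567.   23.7 -10.3] psi 89.22 tilt [-2.32 -0.1 ] F [-0.3  0.2 -1.2] w 42.7 trayxy [ 3. 40.] q [-0.08  0.48  1.77 -0.01  0.93 -1.63]
tool shift mm [ 0.  17.3  6. ] turn 0.02
```

View pics/s35.png

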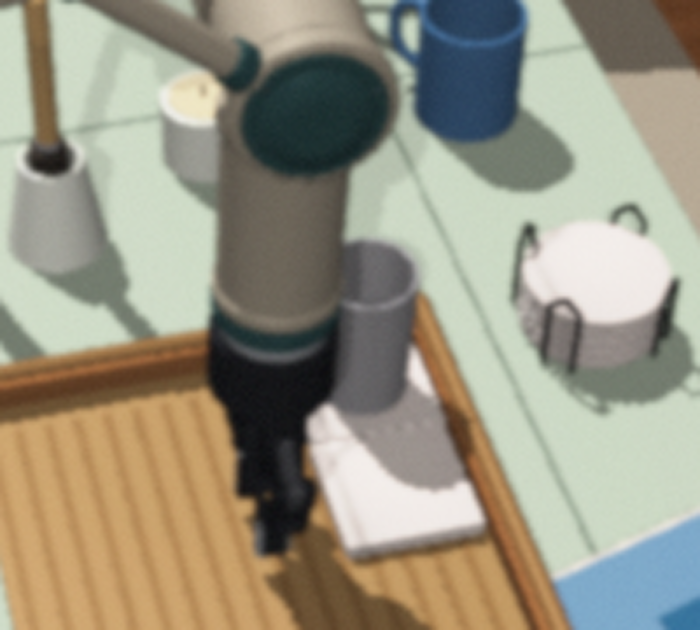

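```bash
python3 -m inch '[[0,0,5,5,0],[0,0,0,0,0],[0,0,7,0,0],[0,0,0,0,0],[0,0,7,0,0],[0,0,0,0,0],[0,0,7,0,0],[0,0,0,0,0],[0,0,5,0,0],[0,0,0,0,0]]' >/dev/null;  python3 -c "
from h import *
show()"; python3 -m inch '[[0,0,3,0,0],[0,0,3,0,0],[0,0,3,0,0]]' >/dev/null;  python3 -c "
from h import *
show()"
```

```text
t 117.65 pos [604.1  23.  -14.9] psi 89.22 tilt [-1.98 -0.13] F [-0.2 -0.2 -0.5] w 42.7 trayxy [40.2 39.9] q [-0.07  0.52  1.69 -0.01  0.96 -1.63]
t 117.9 pos [604.5  23.2 -15.7] psi 89.27 tilt [-3.02 -0.11] F [-4.4  0.4  4.3] w 43.0 trayxy [40.5 40.1] q [-0.07  0.53  1.68 -0.01  0.98 -1.63]
```

```bash
python3 -m inch '[[0,0,4,0,0],[0,0,4,0,0]]' >/dev/null;  python3 -c "
from h import *
show()"; python3 -m inch '[[0,0,-6,0,0],[0,0,-10,-3,0],[0,-4,-12,-8,0],[0,-4,-20,-12,0],[0,-4,-20,-20,0],[0,0,-20,-25,0],[0,0,-25,-25,0],[0,0,-30,-25,0],[0,0,-30,-15,0],[0,0,-30,0,0],[0,0,-20,0,0],[0,0,-10,0,0],[0,0,0,0,0],[0,0,0,0,0]]' >/dev/null;  python3 -c "
from h import *
show()"
```

```text
t 118.07 pos [603.9  23.3 -16.2] psi 89.31 tilt [-4.02 -0.1 ] F [-7.6 -1.7  6.5] w 42.6 trayxy [39.9 40.2] q [-0.07  0.54  1.66 -0.01  1.01 -1.63]
t 119.23 pos [363.   12.2 143.6] psi 89.28 tilt [-3.28 -0.29] F [ 0.4 -0.8 -0.3] w 42.7 trayxy [-200.8   25.7] q [-0.14  0.03  1.96 -0.01  1.2  -1.7 ]
```

```bash
python3 -c "
from h import *
for n in ('side','top'):
    p=eyes.get_image(n)
    save(p,'g_%s.png'%n,(300,150,400,270) if n=='side' else (250,155,350,225),6)
    if n=='top': save(p,'gfull.png')
    else: save(p,'gfulls.png')
    for r in regions_of(p,'coaster_1'):
        if r['confidence']>.4:
            x,e=fitsilh([(p,r['mask'])],lambda x:box(*x,.09,.09,.01,.022),np.array([*p2w(p,np.argwhere(r['mask']).mean(0)[::-1],.022)[0][:2],-.014]))
            print(n,round(r['confidence'],2),wt(x).round(4),x[2].round(3),round(e,2))
    for t,m,x0 in (('tumbler',lambda x:cone(*x,.03,.033,.022,.122),tw(.097,.142)),('candle',lambda x:cone(*x,.032,.032,0,.055),[.625,.397]),('remote',lambda x:box(*x,.17,.045,0,.018),[.66,-.351,-.014]),('tray',None,None)):
        if m is None: continue
        for r in regions_of(p,t)[:1]:
            x,e=fitsilh([(p,r['mask'])],m,np.array(x0)); print(n,t,x.round(4),wt(x[:2]).round(4),round(e,2))
"
```

```text
side 0.97 [0.0959 0.1492] -0.027 3.15
side 0.85 [0.096  0.0526] -0.022 0.82
side tumbler [0.6625 0.1228] [0.0971 0.1405] 0.42
side candle [0.6253 0.4006] [0.0561 0.4178] 1.3
side remote [ 0.6596 -0.3508 -0.023 ] [ 0.1009 -0.3331] 0.84
top 0.94 [0.0996 0.0516] -0.014 0.66
top 0.84 [0.0967 0.1406] -0.022 2.31
top 0.45 [-0.0039  0.0002] -0.014 60.72
top tumbler [0.6644 0.1237] [0.0991 0.1414] 0.6
top candle [0.627  0.3974] [0.0578 0.4145] 0.38
top remote [ 0.662  -0.3526 -0.0329] [ 0.1033 -0.3348] 0.93
```

View pics/g_top.png

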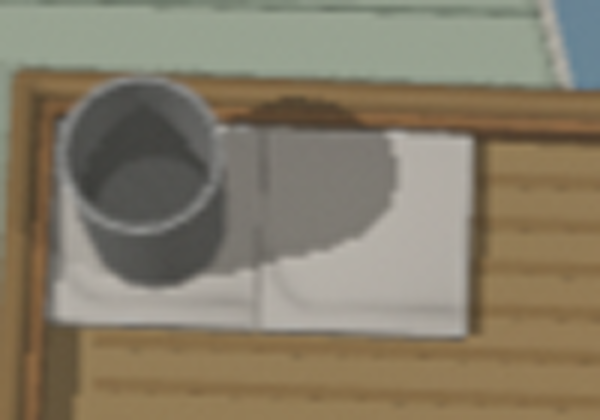

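View pics/g_side.png

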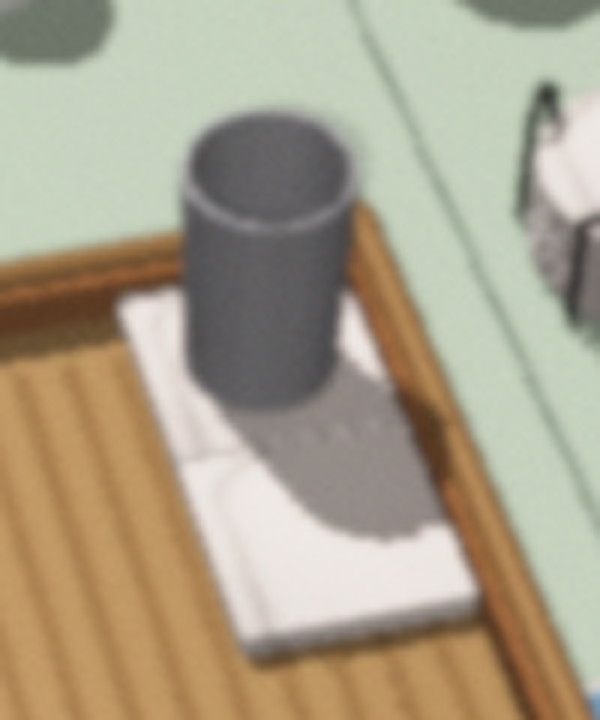

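View pics/gfulls.png

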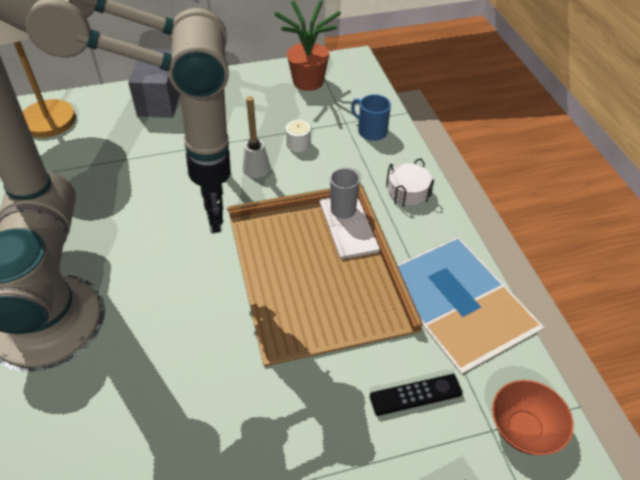

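The near edges of the two coasters are now in line, the tumbler stands centred on the corner coaster, the brush is in its holder and the remote and candle haven't moved. I'm handing in.

```bash
python3 -c "
from h import *
print(manip.sign_off()); show()"
```

```text
the job is handed in; nothing more can be done
None
the job is handed in; nothing more can be done
```

The job was handed in at about 120 s on the robot's clock, and every step was carried out in the order asked. No verdict was reported.

**What I did**
- **Coasters:** Only two were there. I pushed one into the corner and the second against the far edge and up to the first. Later pictures suggested the second sat 1–3 mm off the far edge, so I pressed it home again after the tumbler was standing.
- **Brush:** I gripped the smaller brush and took it down to the tumbler's floor three times. Each time it stopped against the bottom, and the tip came back up to rim height or just above. I then put it back upright in its holder.
- **Tumbler:** I lifted it and stood it on the corner coaster with a light touch. It was never tipped.

**Last checks**
- **Tumbler:** The two cameras put its centre 1–2 mm from the ideal spot.
- **Coasters:** Their near edges were in line, with no gap visible between them.
- **Brush:** It was upright in the holder.
- **Remote and candle:** They were where they started, within measuring error, apart from a 1–2° change in the remote's fitted angle that I took as fit noise.

**What disagreed**
- **Cameras:** They differ by about 2–3 mm in x. The side camera's fit of the corner coaster was poor (7 mm off in y), because the tumbler covered part of it.
- **Reported tool height:** It read about 30 mm lower than the true fingertip height. My first coaster pushes therefore passed over the top without touching, and I corrected for it by feeling for the surface.
- **Tool tilt:** The tool drifted out of upright during the run, by up to about 13°. I straightened it by pressing the shut fingers against the tray's raised edges and with repeated up-and-down moves.

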